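# Demould cast bearing brackets from a bolted hand mould

### The arm

A 7-joint arm with a two-finger parallel gripper is mounted at the origin on the work surface. World frame = base frame: x ahead of the robot, y to its left, z up, the work surface at z = 0. Lengths are in m, angles in rad, forces in N, time in s.
With the tool pointing down it reaches from about 0.425 to 0.925 m from the base axis. Payload 6.8 kg.
Tool frame: the origin (TCP) lies on the centre line of the jaws, within the pads' length; the fingertips stand 11 mm ahead of it and the grasp point (between the pads) lies 8 mm behind it; z points along the fingers, y is the direction in which the jaws open and shut (so a half turn about z gives the same grasp; the last joint's range is limited). The gripper opens to 85 mm and grips with 20 to 120 N. Pads are 22 mm wide; open, the fingers measure 114 mm over their backs; the gripper's body (76 mm by 85 mm) begins 54 mm behind the grasp point. The pads swing forward as they close: fully open they stand 13 mm farther back than shut.
Start: joints at [-0.108, 0.477, 0.022, 1.555, -0.011, 1.109, -0.083], TCP at [0.675, 0, 0.242] pointing down, gripper open.
Joint ranges: [-2.96, 2.96], [-0.34, 2.1], [-1.41, 1.46], [0.24, 2.44], [-1.37, 4.51], [0.17, 1.92], [-2.96, 2.96]. Speed limits (rad/s): [2.39, 2.39, 3.14, 3.14, 3.14, 3.14, 3.14].

### API

Orientations are given as a unit quaternion [x, y, z, w].
In Python, from plant import bot, viewer, spotter gives the robot as it stands.
- The arm moves only by the tool apply_moves, never from a script. Its argument "deltas" is a list of rows, each an object with "xyz": the shift along the tool's x, y, z in mm, a list of three; "spin": the turn about the tool's z in degrees; "jaw": the finger opening in mm, from 0 to 85.4. A call has 1 to 12 rows; each row is the pose to reach, as a shift and turn from the pose commanded when the call began, along the tool's axes at that moment; what a row does not reach only later rows make up. A row lasts 1/10 s, in which the tool goes at most 50 mm and 8.59 degrees, less where a joint would pass 70% of its speed; a pose out of reach is approached as far as the arm can. A call with a gripper value outside its range is refused whole. The fingers move at their own pace and stop on an object; "squeeze" is the grip in N (left out, the last holds). Time passes only in rows, so rows that repeat a pose let the fingers close. It gives the time, the measured TCP pose, the force and the opening at its end, in the units of the state.
- bot.read_state(): the state, without advancing time (a new reading comes with each control period).
- viewer.read_camera(name): name is "scene" or "side" or "wrist"; returns (picture, depth): 384x512x3 uint8, red, green, blue; 384x512 float32, m along the optical axis (not along the pixel's ray), 0 where there is no reading.
- viewer.camera_info(name): a dict with "K" (3x3 intrinsics, pixels), "origin" and "attitude" of the camera in the world. Camera axes: x right, y down, z forward; pixel columns grow to the right and rows downward; lengths in m; the calibration is good to about 2 mm. A picture is of the moment at which its call begins: read the wrist's pose just before it. camera_info takes no time and is no camera call; for the wrist camera it gives the pose at the moment of the call.
- bot.hand_in(): hands the job in, once; it reports no verdict.
Trained networks look in the newest picture that a camera, given by its name, has taken for a name from the list of things; names that differ only in an ending like _2 or _b are one class to them, and where a whole thing is asked for, a point or a joint stands for the part that bears it (a point fixed in the world has none). Each returns a list of dicts, best first, with "p" (0 to 1); they miss things now and then, are a little off and sometimes report something else, mostly with a low value. They report only what shows in the picture. A call takes as long as a camera call.
- spotter.look_for(camera, label): "point" ([x, y, z] in m, in world coordinates, good to about 4 mm: the middle of the surface that is visible of it).
- spotter.trace(camera, label): "pixels" (384x512 bool, what is visible of it).
The state is a dict: "t": time; "qpos": joint angles; "joint_vel": joint speeds; "joint_torque": joint torques, N m; "eef_pos": TCP position; "ee_rot": TCP orientation; "wrist_force": force on the tool from outside, world axes, zero at the start; "ft_torque": the same for the moment, N m; "opening": opening from 0.0 (shut) to 1.0 (fully open).
Only numpy, scipy, OpenCV 4.12 (cv2) and the standard library are available. Lean on these libraries where they do the work, as an engineer would, in place of code of your own. Each camera call takes 0.05 s, during which the arm holds its last target.

### The job

Demould the bearing brackets: with the ratchet wrench from the mat, back the nut on the mould's swing bolt off by a full turn in several strokes, swing the bolt down out of the lid's fork and open the lid until it stands upright. Lift out every bracket there is (some cavities may be empty) and set them gently on their feet, side by side in the steel tray, without dropping them. Leave the lid open and the bolt down, with the wrench lying flat on its mat again, and do not disturb the bottle and the brass coupling.

Things in the scene. Friction and masses are not known exactly. Their poses are not given: they have to be found in the camera images.
- mould: Lower half of a hinged aluminium hand mould, fixed; origin under its centre at bench level, z up. Block 188 x 156 mm (x, y), parting face 50 mm up; four cavities 63 x 39 mm, 9 mm deep, centred at x = -47 and 29, y = -36 and 36 mm. Front (-x) carries the swing bolt and faces roughly the robot's left; rear (+x) the lid's hinge.
- lid (a joint): The mould's hollow upper half, 188 x 156 x 40 mm, 0.65 kg, hinged at the rear. 0 = shut, grows as it opens, 1.57 = upright, stop 1.83. Stiff hinge: stays at any angle; about 11 N at the bar lifts it. Shut, its flat top is 90 mm above the bench; a fork lug, top also at 90 mm, sticks out 51 mm in front; the bolt stands in the fork, and its nut holds the lid down.
- lid_hinge (a point): Middle of the lid's hinge axis, 94 mm behind the mould's centre, 50 mm above the bench; axes of the mould, the hinge runs along y. With the lid upright, its lug reaches 290 mm above the bench and the bar lies behind it, 76 mm to the rear of the hinge.
- lid_bar (a point): Middle of the round bar handle on the lid: 12 mm thick, 96 mm long, parallel to the hinge (along y), on a post at either end; shut, it lies 132 mm in front of and 76 mm above the hinge axis, 36 mm above the lid's top. The bar can turn between the fingers while the lid swings. Axes of the lid.
- bolt (a joint): The swing bolt, a 16 mm rod pivoted 122 mm in front of the mould's centre, 30 mm above the bench, axis along the mould's y. 0 = upright in the fork, grows as its top swings outwards (mould's -x), 1.5 = lying down at its stop. It stays upright by slight friction; beyond about 0.4 it falls by itself. It clears the fork only with the nut about a turn off. Top end 128 mm above the bench.
- nut (a joint): Angle in rad by which the nut on the swing bolt is unscrewed: at the start 0 to 0.6 (tight), grows counter-clockwise seen from above, rising 4 mm a turn (a wrench on it is lifted along); stop at 9.4. It turns stiffly (about 0.28 N m) and stays where it is left.
- nut_mid (a point): Square nut 24 mm across flats, 18 mm high, on a round flange 46 mm wide, 5 mm thick, on the swing bolt. The point is on its axis, 13 mm above the flange's underside; tight, that is 103 mm above the bench, the flange's top at 95, the nut's top at 113 mm. It moves with bolt and nut; x, y axes square to the flats, z along the bolt.
- wrench_head (a point): Centre of the ring head of the steel ratchet wrench (ring 53 mm wide, 16 mm thick), on the ring's axis, half-way up. x points along the handle, z is the ring's axis; it lies with z up, set to loosen: handle swung counter-clockwise (from above) turns the nut, swung back it slips; about 0.4 rad of a stroke is lost as play. In use the ring rests on the flange, this point at nut_mid.
- drive_ring (a point): Drive ring in the wrench's head, centre as wrench_head. Eight inner points (double square): it drops over the nut when its x axis is at a multiple of 45 degrees to the nut's x axis, within about 6 degrees and 1.5 mm off-centre. Relative to the handle it turns freely counter-clockwise, in clicks of about 0.2 rad, and locks clockwise.
- wrench_grip (a point): Centre of the thick part of the wrench's handle, 125 mm from the ring's axis, half-way up; the handle is there 18 mm wide and 16 mm thick, from 95 to 215 mm from the ring's axis. Axes as wrench_head. The wrench weighs about 0.38 kg.
- wrench_tail (a point): A point near the end of the wrench's handle, 210 mm from the ring's axis, half-way up.
- mat: Black rubber tool mat fixed on the bench, 340 x 170 mm (x, y), 4 mm thick, origin under its centre. The wrench lies along it at the start and belongs on it.
- tray: Loose polished steel tray, 240 x 175 mm (x, y) and 26 mm high outside, walls and floor 4 mm thick, 0.7 kg, origin under its centre. Empty at the start.
- bracket1_mid (a point): White cast bearing bracket, 45 g, if there is one, in the cavity at x = -47, y = -36 mm (two to four are filled): foot 60 x 36 x 10 mm, on it a round-topped web 30 mm long (x), 16 mm thick (y), top 35 mm up. The point is its centre, 17.5 mm above the underside. In the cavity the foot is sunk 9 mm, the web stands 26 mm proud of the face; the shut lid hides it.
- bracket2_mid (a point): White cast bearing bracket, 45 g, if there is one, in the cavity at x = -47, y = 36 mm (two to four are filled): foot 60 x 36 x 10 mm, on it a round-topped web 30 mm long (x), 16 mm thick (y), top 35 mm up. The point is its centre, 17.5 mm above the underside. In the cavity the foot is sunk 9 mm, the web stands 26 mm proud of the face; the shut lid hides it.
- bracket3_mid (a point): White cast bearing bracket, 45 g, if there is one, in the cavity at x = 29, y = -36 mm (two to four are filled): foot 60 x 36 x 10 mm, on it a round-topped web 30 mm long (x), 16 mm thick (y), top 35 mm up. The point is its centre, 17.5 mm above the underside. In the cavity the foot is sunk 9 mm, the web stands 26 mm proud of the face; the shut lid hides it.
- bracket4_mid (a point): White cast bearing bracket, 45 g, if there is one, in the cavity at x = 29, y = 36 mm (two to four are filled): foot 60 x 36 x 10 mm, on it a round-topped web 30 mm long (x), 16 mm thick (y), top 35 mm up. The point is its centre, 17.5 mm above the underside. In the cavity the foot is sunk 9 mm, the web stands 26 mm proud of the face; the shut lid hides it.
- agent: Bystander: white plastic bottle, 52 mm diameter, 110 mm high, standing on the bench; origin under its centre.
- coupling: Bystander: turned brass coupling, 36 mm diameter, 50 mm high, standing on the bench; origin under its centre.

How it is judged:
On the way, in this order (a step that is already met when the one before it is completed fails the run):
1. the wrench's ring is seated on the nut (distance between wrench_head and nut_mid below 0.009 m and angle between the z axis of wrench_head and the z axis of nut_mid, either way round below 0.2 rad), for 0.2 s.
2. the nut is backed off a full turn, the wrench still on it (value of joint nut above 6.2 rad and distance between wrench_head and nut_mid below 0.016 m), for 0.1 s.
3. the swing bolt is swung down out of the fork (value of joint bolt above 1.2 rad), for 0.2 s.
4. the lid is open (value of joint lid above 1.3 rad), for 0.2 s.
At the end, for the whole second after the job is handed in: Every bracket present stands on its foot in the tray (centre 11 mm or more inside the walls, tilt under 0.2 rad, at rest, not stacked); wrench flat with head and handle over the mat; lid open over 1.3 rad, bolt down over 1.2 rad, nut backed off over 6.0 rad (x of bracket1_mid in the frame of tray between -0.105 and 0.105 m and y of bracket1_mid in the frame of tray between -0.073 and 0.073 m and z of each of bracket1_mid, bracket2_mid, bracket3_mid, bracket4_mid in the frame of tray below 0.03 m and angle between each of bracket1_mid, bracket2_mid, bracket3_mid, bracket4_mid's own z axis and vertical below 0.2 rad and linear speed of each of bracket1, bracket2, bracket3, bracket4 below 0.03 m/s and x of bracket2_mid in the frame of tray between -0.105 and 0.105 m and y of bracket2_mid in the frame of tray between -0.073 and 0.073 m and x of bracket3_mid in the frame of tray between -0.105 and 0.105 m and y of bracket3_mid in the frame of tray between -0.073 and 0.073 m and x of bracket4_mid in the frame of tray between -0.105 and 0.105 m and y of bracket4_mid in the frame of tray between -0.073 and 0.073 m and x of wrench_head in the frame of mat between -0.172 and 0.172 m and y of wrench_head in the frame of mat between -0.087 and 0.087 m and height (world z) of each of wrench_head, wrench_tail below 0.022 m and x of wrench_tail in the frame of mat between -0.172 and 0.172 m and y of wrench_tail in the frame of mat between -0.087 and 0.087 m and value of joint lid above 1.3 rad and value of joint bolt above 1.2 rad and value of joint nut above 6 rad); the robot touches nothing.
It fails at once if agent is pushed or lifted more than 30 mm from its place (distance of agent from where it was at the start of the episode above 0.03 m).
It fails at once if coupling is pushed or lifted more than 30 mm from its place (distance of coupling from where it was at the start of the episode above 0.03 m).
It fails at once if a bracket is dropped (moves faster than 0.9 m/s while not in the fingers) ((linear speed of bracket1 above 0.9 m/s and contact force between the fingers and bracket1 below 0.05 N) or (linear speed of bracket2 above 0.9 m/s and contact force between the fingers and bracket2 below 0.05 N) or (linear speed of bracket3 above 0.9 m/s and contact force between the fingers and bracket3 below 0.05 N) or (linear speed of bracket4 above 0.9 m/s and contact force between the fingers and bracket4 below 0.05 N)).
Of bracket1, bracket2, bracket3, bracket4 only 2 to 4 are there at a start; the rules pass over those that are not, and their reading is None.
At some moment in a run one of wrench, tray may be knocked a few centimetres aside while the robot is not near it.
It also fails if it takes over 210 s, if anything falls off the work surface, if the arm or the gripper's body presses on something with over 40 N, if the wrist force passes 120 N, or if a joint passes its speed limit or range.

## Working session

There is one attempt and no reset: what is moved stays moved. The work goes in short steps, Python scripts to look and compute and a tool call to move; the robot and the scene stay as the last step left them, time stands still between calls to the robot, and variables do not carry over. Pictures are saved under pics/ and viewed, and the job is handed in when it is done.

Besides the shell and the picture viewer there is one more tool, called after "Emit:" as name([rows], argument=value, ...), one row to a line, values as JSON. apply_moves: Moves the arm, as the interface text tells. Its arguments: {"type":"object","properties":{"deltas":{"type":"array","items":{"type":"object","properties":{"xyz":{"type":"array","items":{"type":"number"}},"spin":{"type":"number"},"jaw":{"type":"number"}}}},"squeeze":{"type":"number"}},"required":["deltas"]}

```bash
ls; mkdir -p pics
python3 - <<'E'
from plant import bot, viewer, spotter
import cv2, numpy as np
print(bot.read_state())
for n in ["scene","side","wrist"]:
    im,d=viewer.read_camera(n)
    cv2.imwrite(f"pics/a_{n}.png",im[:,:,::-1])
    i=viewer.camera_info(n); print(n,i)
E
```

```text
pics
{'t': 0.0, 'qpos': array([-0.10808516,  0.4777954 ,  0.02237097,  1.55644604, -0.01150435,
        1.10930379, -0.08311501]), 'joint_vel': array([-1.12317917e-03, -1.54012717e-03,  1.19344032e-03,  1.00332293e-03,
       -4.20684681e-04,  4.53026162e-05, -1.38277565e-03]), 'joint_torque': array([-5.45967814e-04, -5.96443820e+01,  1.60769675e+00, -2.81194621e+01,
        1.24063640e-02,  9.39900521e-03,  2.20753498e-05]), 'eef_pos': array([ 6.74429805e-01, -4.13741065e-05,  2.41331743e-01]), 'ee_rot': array([ 7.07119884e-01,  7.07093090e-01, -6.94408051e-04, -5.91204578e-04]), 'wrist_force': array([ 0.18977395,  0.81448529, -0.54564444]), 'ft_torque': array([-0.03803099,  0.01719725, -0.00809913]), 'opening': 0.9968872015737432}
scene {'K': array([[425.53281148,   0.        , 254.31172132],
       [  0.        , 425.53281148, 190.01248797],
       [  0.        ,   0.        ,   1.        ]]), 'origin': array([0.94351761, 0.41377983, 0.97617382]), 'attitude': array([ 0.30910178,  0.90303416, -0.28348926, -0.09283984])}
side {'K': array([[446.38413526,   0.        , 254.92306806],
       [  0.        , 446.38413526, 187.84301265],
       [  0.        ,   0.        ,   1.        ]]), 'origin': array([-0.16051565,  0.79936409,  0.81826923]), 'attitude': array([-0.31634515,  0.81729571, -0.45174229,  0.16698017])}
wrist {'K': array([[288.85196532,   0.        , 257.1799974 ],
       [  0.        , 288.85196532, 191.26628466],
       [  0.        ,   0.        ,   1.        ]]), 'origin': array([0.67580471, 0.06641657, 0.37262339]), 'attitude': array([ 9.91462419e-01, -2.02866146e-04, -5.86566631e-04,  1.30391283e-01])}
```

View pics/a_scene.png

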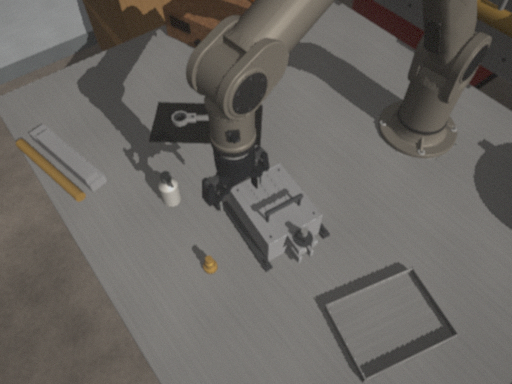

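View pics/a_side.png

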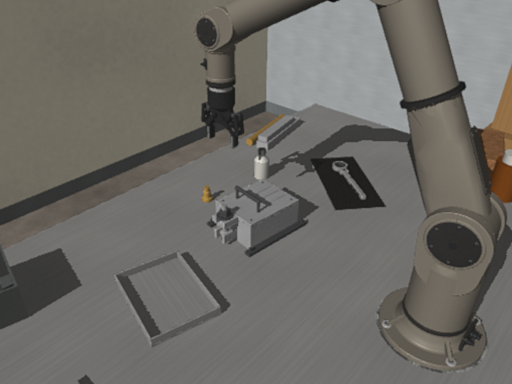

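View pics/a_wrist.png

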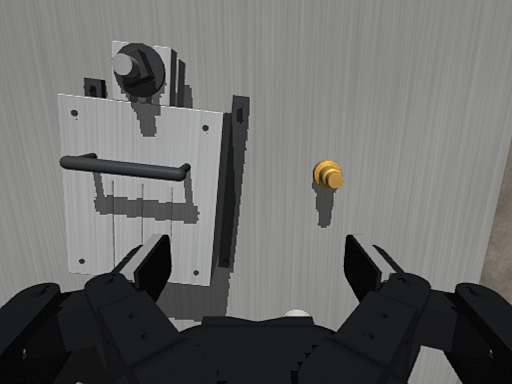

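```bash
cat > h.py <<'E'
from plant import bot, viewer, spotter
import cv2, numpy as np
from scipy.spatial.transform import Rotation as Ro
def cam(n): 
    i=viewer.camera_info(n); return i["K"],np.array(i["origin"]),Ro.from_quat(i["attitude"]).as_matrix()
def cloud(d,K,o,R):
    v,u=np.mgrid[0:384,0:512]
    p=np.stack([(u-K[0,2])/K[0,0]*d,(v-K[1,2])/K[1,1]*d,d],-1)
    return p@R.T+o
def proj(P,K,o,R):
    c=(np.atleast_2d(P)-o)@R
    return np.c_[c[:,0]/c[:,2]*K[0,0]+K[0,2],c[:,1]/c[:,2]*K[1,1]+K[1,2]]
def shot(n,name=None):
    K,o,R=cam(n); im,d=viewer.read_camera(n)
    if name: cv2.imwrite(f"pics/{name}.png",im[:,:,::-1])
    return im,d,cloud(d,K,o,R),K,o,R
def tool():
    s=bot.read_state(); return np.array(s["eef_pos"]),Ro.from_quat(s["ee_rot"]).as_matrix(),s
def rel(target):
    p,R,s=tool(); return (R.T@(np.array(target)-p))*1000
np.set_printoptions(precision=4,suppress=True)
E
python3 - <<'E'
from h import *
import pickle
out={}
for n in ["scene","side","wrist"]:
    im,d,C,K,o,R=shot(n)
    out[n]=(im,d,C,K,o,R)
    for l in ["mould","lid","bolt","nut_mid","lid_bar","wrench_head","wrench_grip","wrench_tail","drive_ring","mat","tray","agent","coupling"]:
        r=spotter.look_for(n,l)
        print(n,l,[(np.round(x["point"],3),round(x["p"],2)) for x in r[:2]])
pickle.dump(out,open("a.pkl","wb"))
print(bot.read_state()["t"])
E
```

```text
scene mould [(array([0.588, 0.018, 0.09 ]), 0.62)]
scene lid [(array([0.572, 0.015, 0.093]), 0.93)]
scene bolt [(array([0.567, 0.114, 0.093]), 0.75)]
scene nut_mid [(array([0.575, 0.116, 0.096]), 0.78)]
scene lid_bar [(array([0.574, 0.013, 0.088]), 0.66)]
scene wrench_head [(array([0.572, 0.112, 0.097]), 0.49)]
scene wrench_grip [(array([ 0.54 , -0.456,  0.018]), 0.84), (array([0.572, 0.012, 0.087]), 0.45)]
scene wrench_tail [(array([ 0.537, -0.456,  0.015]), 0.73)]
scene drive_ring []
scene mat [(array([ 0.561, -0.45 ,  0.003]), 0.81), (array([ 0.734, -0.227,  0.068]), 0.42)]
scene tray [(array([0.524, 0.361, 0.004]), 0.66)]
scene agent [(array([ 0.735, -0.227,  0.072]), 0.57)]
scene coupling [(array([0.769, 0.001, 0.021]), 0.45)]
side mould [(array([0.521, 0.03 , 0.087]), 0.88)]
side lid [(array([0.534, 0.016, 0.093]), 0.94), (array([0.564, 0.11 , 0.097]), 0.31)]
side bolt [(array([0.563, 0.113, 0.094]), 0.5)]
side nut_mid [(array([0.559, 0.115, 0.099]), 0.58)]
side lid_bar [(array([0.531, 0.013, 0.094]), 0.6)]
side wrench_head [(array([ 0.501, -0.431,  0.019]), 0.61)]
side wrench_
[... 302 characters left out ...]
array([ 0.564, -0.488,  0.018]), 0.7)]
side agent [(array([ 0.722, -0.227,  0.061]), 0.81)]
side coupling [(array([ 0.755, -0.001,  0.021]), 0.63)]
wrist mould [(array([0.573, 0.021, 0.09 ]), 0.97)]
wrist lid [(array([0.56 , 0.007, 0.089]), 0.76)]
wrist bolt [(array([0.575, 0.106, 0.097]), 0.95)]
wrist nut_mid [(array([0.575, 0.095, 0.092]), 0.7)]
wrist lid_bar [(array([0.563, 0.009, 0.086]), 0.67)]
wrist wrench_head [(array([ 0.73, -0.22,  0.01]), 0.17)]
wrist wrench_grip []
wrist wrench_tail []
wrist drive_ring []
wrist mat [(array([0.561, 0.01 , 0.09 ]), 0.23)]
wrist tray []
wrist agent [(array([ 0.732, -0.221,  0.01 ]), 0.73)]
wrist coupling [(array([ 0.758, -0.007,  0.031]), 0.76)]
2.25
```

Run:
```python
from h import *
import pickle
o=pickle.load(open("a.pkl","rb"))
for n in ["wrist","scene","side"]:
    im,d,C,K,oo,R=o[n]
    m=(d>0)&(abs(C[...,2]-.09)<.004)&(C[...,0]>.42)&(C[...,0]<.72)&(C[...,1]>-.13)&(C[...,1]<.15)
    P=C[m]
    # lid only : y<~.085
    for nm,mm in [("all",P)]:
        r=cv2.minAreaRect((P[:,:2]*1000).astype(np.float32)); print(n,len(P),r, P[:,2].mean())
    cv2.imwrite(f"pics/m_{n}.png",m.astype(np.uint8)*255)
    q=(d>0)&(C[...,2]>.118)&(C[...,2]<.14)&(C[...,0]>.42)&(C[...,0]<.72)&(C[...,1]>-.13)&(C[...,1]<.15)
    P=C[q]; 
    if len(P):
        # bar vs bolt
        for s,g in (("bolt",P[P[:,1]>.08]),("bar",P[P[:,1]<.08])):
            if len(g): print(n,s,len(g),g.mean(0),g.min(0),g.max(0))
    # tray rim, mat, wrench
    q=(d>0)&(abs(C[...,2]-.026)<.005)&(C[...,1]>.2)&(C[...,0]>.3)&(C[...,0]<.75)&(C[...,1]<.55)
    P=C[q]
    if len(P)>50: print(n,"tray",cv2.minAreaRect((P[:,:2]*1000).astype(np.float32)),P[:,2].mean())
    q=(d>0)&(abs(C[...,2]-.018)<.008)&(C[...,1]<-.3)&(C[...,0]>.3)&(C[...,0]<.75)&(C[...,1]>-.6)
    P=C[q]
    if len(P)>50: print(n,"wrench",cv2.minAreaRect((P[:,:2]*1000).astype(np.float32)),P.mean(0),np.percentile(P,[2,50,98],axis=0))
```

```text
wrist 24650 ((558.0167236328125, 8.530426025390625), (238.92149353027344, 156.75022888183594), 83.57344055175781) 0.08957616452938835
wrist bolt 443 [0.5704 0.1039 0.1264] [0.5613 0.0964 0.118 ] [0.5772 0.1117 0.1296]
wrist bar 1704 [0.5609 0.0218 0.13  ] [0.5069 0.01   0.1239] [0.6133 0.032  0.1338]
scene 3735 ((558.1347045898438, 6.9464111328125), (240.25587463378906, 157.28553771972656), 83.57877349853516) 0.08937300049386947
scene bolt 50 [0.5701 0.1045 0.1256] [0.5611 0.0972 0.1186] [0.5779 0.1114 0.1305]
scene bar 213 [0.5616 0.0216 0.1292] [0.5073 0.0089 0.1201] [0.6127 0.0321 0.1339]
scene tray ((521.5035400390625, 354.46728515625), (175.82650756835938, 240.9590301513672), 75.24745178222656) 0.02470714337098728
scene wrench ((531.4817504882812, -465.11395263671875), (53.893516540527344, 110.55740356445312), 66.7683334350586) [ 0.5401 -0.4613  0.0168] [[ 0.4907 -0.5007  0.0105]
 [ 0.5404 -0.4582  0.0171]
 [ 0.5833 -0.4238  0.022 ]]
side 1893 ((556.1153564453125, 8.750732421875), (241.03384399414062, 159.80715942382812), 82.91093444824219) 0.08941253150921795
side bolt 31 [0.5646 0.1065 0.1254] [0.5587 0.0978 0.118 ] [0.573  0.114  0.1301]
side bar 129 [0.5542 0.0235 0.1279] [0.5051 0.012  0.1181] [0.6118 0.0331 0.1333]
side tray ((519.71044921875, 355.3958435058594), (175.95933532714844, 245.92449951171875), 75.11078643798828) 0.0242739681802478
side wrench ((475.51220703125, -424.76275634765625), (51.961181640625, 244.40524291992188), 58.26264953613281) [ 0.4857 -0.4234  0.0171] [[ 0.3824 -0.4969  0.0105]
 [ 0.4935 -0.4297  0.0174]
 [ 0.5767 -0.347   0.0221]]
```

Run:
```python
from h import *
import pickle
o=pickle.load(open("a.pkl","rb"))
im=o["wrist"][0][20:130,60:260]; cv2.imwrite("pics/nutcrop.png",cv2.resize(im[:,:,::-1],None,fx=4,fy=4,interpolation=3))
im=o["scene"][0][80:170,120:300]; cv2.imwrite("pics/wrcrop.png",cv2.resize(im[:,:,::-1],None,fx=4,fy=4,interpolation=3))
im=o["side"][0][140:220,290:400]; cv2.imwrite("pics/wrcrop2.png",cv2.resize(im[:,:,::-1],None,fx=5,fy=5,interpolation=3))
```

```text
(no output)
```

View pics/nutcrop.png

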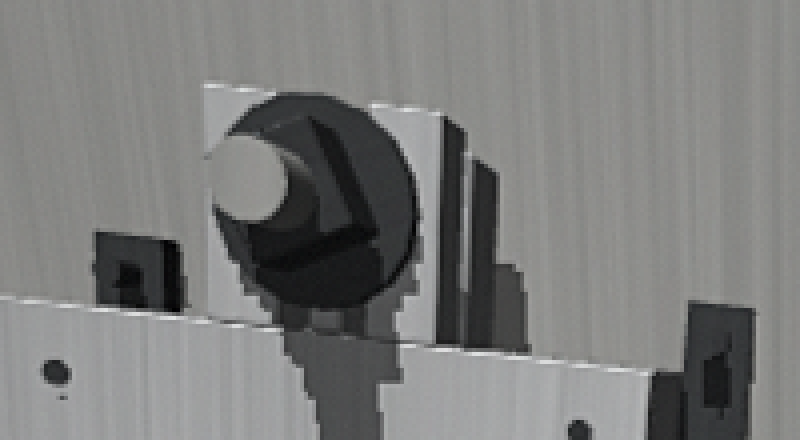

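View pics/wrcrop2.png

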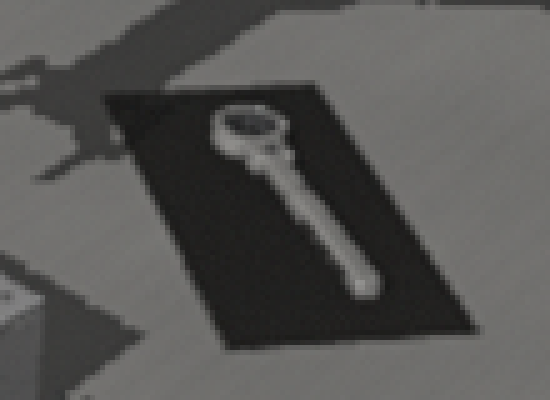

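View pics/m_wrist.png

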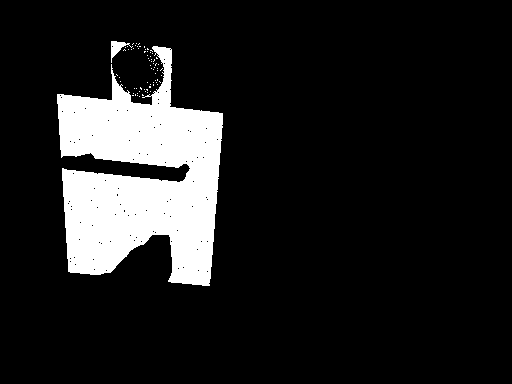

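Emit:
apply_moves([
  {"xyz": [-410,-204,41],"spin": 100,"jaw": 60},
  {"xyz": [-410,-204,41],"spin": 100,"jaw": 60},
  {"xyz": [-410,-204,41],"spin": 100,"jaw": 60},
  {"xyz": [-410,-204,41],"spin": 100,"jaw": 60},
  {"xyz": [-410,-204,41],"spin": 100,"jaw": 60},
  {"xyz": [-410,-204,41],"spin": 100,"jaw": 60},
  {"xyz": [-410,-204,41],"spin": 100,"jaw": 60},
  {"xyz": [-410,-204,41],"spin": 100,"jaw": 60},
  {"xyz": [-410,-204,41],"spin": 100,"jaw": 60},
  {"xyz": [-410,-204,41],"spin": 100,"jaw": 60},
  {"xyz": [-410,-204,41],"spin": 100,"jaw": 60},
  {"xyz": [-410,-204,41],"spin": 100,"jaw": 60},
])

```text
t: 3.45
eef_pos: [0.4705, -0.4107, 0.2012]
ee_rot: [0.996, -0.091, -0.0, 0.0]
wrist_force: [0.2, 0.5, 0.8]
opening: 0.706
```

Emit:
apply_moves([
  {"xyz": [0,0,0],"spin": 22,"jaw": 60},
  {"xyz": [0,0,0],"spin": 22,"jaw": 60},
  {"xyz": [0,0,0],"spin": 22,"jaw": 60},
  {"xyz": [0,0,0],"spin": 22,"jaw": 60},
])

```text
t: 3.85
eef_pos: [0.4712, -0.4098, 0.2012]
ee_rot: [0.961, -0.276, -0.0, 0.0]
wrist_force: [-0.2, 0.7, -0.0]
opening: 0.703
```

Run:
```python
from h import *
p,R,s=tool(); print(s["t"],p,R[:,0],s["qpos"])
im,d,C,K,o,Rc=shot("wrist","b_wrist")
for l in ["wrench_head","wrench_grip","drive_ring","wrench_tail","mat"]:
    r=spotter.look_for("wrist",l); print(l,[(x["point"],x["p"]) for x in r[:2]])
np.savez("b.npz",im=im,d=d,C=C)
q=(d>0)&(abs(C[...,2]-.02)<.005)&(C[...,1]<-.3)&(C[...,0]>.3)&(C[...,1]>-.6)
cv2.imwrite("pics/b_m.png",q.astype(np.uint8)*255)
print(C[q].mean(0),q.sum())
```

```text
3.85 [ 0.4712 -0.4098  0.2012] [ 0.8479 -0.5301 -0.0001] [ 0.1798  0.4896  0.5996  1.7539 -0.3211  0.9975 -1.2284]
wrench_head [([0.5161, -0.4453, 0.0195], 0.55)]
wrench_grip [([0.514, -0.4496, 0.0205], 0.67)]
drive_ring [([0.5575, -0.4807, 0.0261], 0.98), ([0.4998, -0.1041, 0.0628], 0.69)]
wrench_tail [([0.5149, -0.4459, 0.0198], 0.63), ([0.5124, -0.43, 0.003], 0.61)]
mat [([0.5155, -0.432, 0.0027], 0.85)]
[ 0.5006 -0.4367  0.0188] 4268
```

View pics/b_wrist.png

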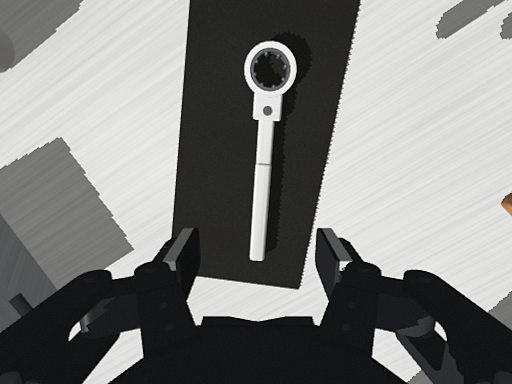

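View pics/b_m.png

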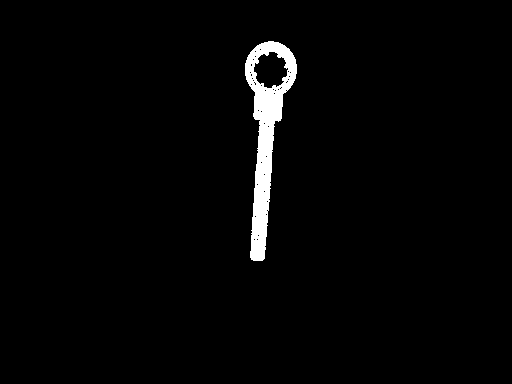

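```bash
cat > ring.py <<'E'
from h import *
def ringfit(C,q,near,zc=None):
    # outer ring circle fit from top-surface points; near: rough centre
    P=C[q][:,:2]; c=np.array(near[:2])
    for _ in range(15):
        v=P-c; r=np.hypot(*v.T); a=np.arctan2(v[:,1],v[:,0])
        b=((a+np.pi)/(2*np.pi)*72).astype(int)
        E=[]
        for k in range(72):
            m=(b==k)&(r<.031)
            if m.sum()>1:
                i=np.where(m)[0]; E.append(P[i[np.argmax(r[i])]])
        E=np.array(E); 
        rr=np.hypot(*(E-c).T); E=E[abs(rr-.0265)<.004]
        A=np.c_[2*E,np.ones(len(E))]; x=np.linalg.lstsq(A,(E**2).sum(1),rcond=None)[0]
        cn=x[:2]; R=np.sqrt(x[2]+cn@cn)
        if np.hypot(*(cn-c))<1e-5: break
        c=cn
    return c,R,len(E)
E
python3 - <<'E'
from ring import *
b=np.load("b.npz"); d=b["d"];C=b["C"];im=b["im"]
q=(d>0)&(abs(C[...,2]-.02)<.005)&(C[...,1]<-.3)&(C[...,0]>.3)&(C[...,1]>-.6)
print(np.percentile(C[q][:,2],[5,50,95]))
c,R,n=ringfit(C,q,[.5575,-.4807]); print(c,R,n)
P=C[q][:,:2]; r=np.hypot(*(P-c).T); H=P[r>.06]; 
m=H.mean(0); u=np.linalg.svd(H-m)[2][0]; 
if u@(m-c)<0:u=-u
print("handle dir",u,np.degrees(np.arctan2(u[1],u[0])),"from ring->mean",np.degrees(np.arctan2(*(m-c)[::-1])), "rmax",r.max())
ph=np.arctan2(*(m-c)[::-1]); hd=np.array([np.cos(ph),np.sin(ph)])
g=c+.125*hd; print("grip",g)
crop=im[30:130,210:330]; cv2.imwrite("pics/b_crop.png",cv2.resize(crop[:,:,::-1],None,fx=6,fy=6,interpolation=3))
# inner profile
v=P-c; a=np.degrees(np.arctan2(v[:,1],v[:,0])-ph)%45; rr=np.hypot(*v.T)
for k in range(15):
    s=(a>=3*k)&(a<3*k+3)&(rr<.03); print(3*k,s.sum(),np.round(np.sort(rr[s])[:6]*1000,1))
E
```

```text
[0.0164 0.019  0.0205]
[ 0.5566 -0.477 ] 0.026478272607872184 62
handle dir [-0.8109  0.5851] 144.18667462289304 from ring->mean 144.20322289974692 rmax 0.21340171869045746
grip [ 0.4552 -0.4039]
0 97 [16.7 17.  17.3 17.5 17.7 18. ]
3 99 [16.6 16.7 16.9 17.5 17.7 17.7]
6 92 [16.6 16.8 17.  17.1 17.3 17.6]
9 110 [14.9 15.2 15.6 15.7 15.7 16.1]
12 111 [14.4 14.5 14.7 15.  15.3 15.3]
15 120 [13.9 14.1 14.9 14.9 15.1 15.2]
18 121 [13.9 14.4 14.4 14.8 14.8 15. ]
21 115 [14.4 14.4 15.6 15.6 15.6 15.7]
24 108 [14.5 15.2 15.9 16.1 16.2 16.8]
27 102 [16.4 17.1 17.2 17.3 17.4 17.5]
30 105 [16.6 16.7 16.8 16.9 17.2 17.3]
33 94 [16.3 17.1 17.3 17.3 17.5 17.8]
36 92 [16.5 17.  17.3 17.5 17.6 17.6]
39 93 [16.9 16.9 17.1 17.1 17.7 17.9]
42 99 [16.7 17.  17.1 17.4 17.6 17.6]
```

View pics/b_crop.png

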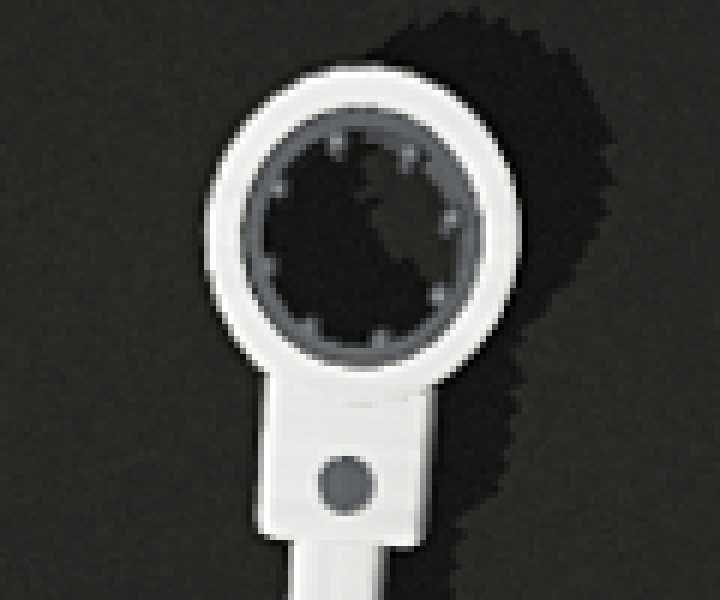

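```bash
python3 -c "
from h import *
print(rel([.4552,-.4039,.017]))"
```

```text
[-16.6529   3.1867 184.3425]
```

Emit:
apply_moves([
  {"xyz": [-16.7,3.2,50],"spin": 3.8,"jaw": 45},
  {"xyz": [-16.7,3.2,100],"spin": 3.8,"jaw": 45},
  {"xyz": [-16.7,3.2,140],"spin": 3.8,"jaw": 45},
  {"xyz": [-16.7,3.2,160],"spin": 3.8,"jaw": 45},
  {"xyz": [-16.7,3.2,175],"spin": 3.8,"jaw": 45},
  {"xyz": [-16.7,3.2,184],"spin": 3.8,"jaw": 45},
  {"xyz": [-16.7,3.2,184],"spin": 3.8,"jaw": 45},
])

```text
t: 4.85
eef_pos: [0.4551, -0.4039, 0.0169]
ee_rot: [0.952, -0.307, -0.0, -0.0]
wrist_force: [0.1, -0.8, 0.8]
opening: 0.527
```

Emit:
apply_moves([
  {"xyz": [0,0,0],"spin": 0,"jaw": 10},
  {"xyz": [0,0,0],"spin": 0,"jaw": 10},
  {"xyz": [0,0,0],"spin": 0,"jaw": 10},
  {"xyz": [0,0,0],"spin": 0,"jaw": 10},
  {"xyz": [0,0,0],"spin": 0,"jaw": 10},
  {"xyz": [0,0,0],"spin": 0,"jaw": 10},
  {"xyz": [0,0,0],"spin": 0,"jaw": 10},
], squeeze=100)

```text
t: 5.55
eef_pos: [0.4558, -0.4048, 0.0191]
ee_rot: [0.952, -0.307, 0.001, 0.0]
wrist_force: [-1.3, 0.5, 6.2]
opening: 0.177
```

Emit:
apply_moves([
  {"xyz": [0,0,-20],"spin": 0,"jaw": 10},
  {"xyz": [0,0,-50],"spin": 0,"jaw": 10},
  {"xyz": [0,0,-90],"spin": 0,"jaw": 10},
  {"xyz": [0,0,-140],"spin": 0,"jaw": 10},
  {"xyz": [0,0,-180],"spin": 0,"jaw": 10},
  {"xyz": [0,0,-180],"spin": 0,"jaw": 10},
])

```text
t: 6.15
eef_pos: [0.4573, -0.4065, 0.2037]
ee_rot: [0.952, -0.308, 0.005, 0.001]
wrist_force: [0.8, -1.1, -4.1]
opening: 0.179
```

Run:
```python
from h import *
p,R,s=tool(); print(s["t"],p,s["qpos"])
im,d,C,K,o,Rc=shot("wrist","c_wrist")
np.savez("c.npz",im=im,d=d,C=C,p=p,R=R)
```

```text
6.15 [ 0.4573 -0.4065  0.2037] [ 0.1581  0.4656  0.6309  1.7922 -0.3271  0.9785 -1.2754]
```

View pics/c_wrist.png

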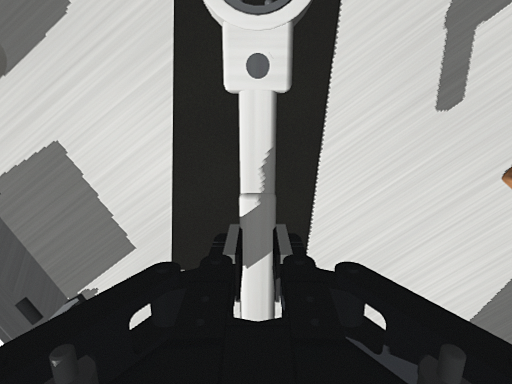

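Run:
```python
from h import *
b=np.load("c.npz"); d=b["d"];C=b["C"];p=b["p"];R=b["R"]
T=(C-p)@R*1000
q=(d>0)&(T[...,2]<20)&(T[...,2]>-20)&(T[...,0]>20)&(abs(T[...,1])<40)
P=T[q]; print(len(P),np.percentile(P,[1,50,99],axis=0))
for x0 in range(25,135,10):
    s=P[(P[:,0]>=x0)&(P[:,0]<x0+10)]
    if len(s): print(x0,len(s),"y",s[:,1].min(),s[:,1].max(),"z",np.percentile(s[:,2],[5,50,95]))
# ring outer edge
from scipy.optimize import least_squares
S=P[P[:,0]>95]
E=[]
for y in np.arange(-27,27,1.0):
    s=S[(abs(S[:,1]-y)<.5)]
    if abs(y)>17 and len(s): E.append([s[:,0].min(),y])
E=np.array(E); r=least_squares(lambda c:np.hypot(E[:,0]-c[0],E[:,1]-c[1])-26.5,[125,0]); print(r.x,len(E),np.abs(r.fun).max())
```

```text
11269 [[ 21.6688 -19.3532  -1.0498]
 [ 82.4222  -1.1571   1.5649]
 [109.6951  16.699    8.5331]]
25 753 y -10.184934096073329 7.455261136001646 z [-0.3741  1.7088  3.6354]
35 757 y -9.868316145957191 7.062129079082253 z [1.1325 2.2795 4.1726]
45 787 y -9.623344742763432 6.898793116248013 z [1.2454 2.4502 4.0025]
55 810 y -9.838368603941943 7.198091382360059 z [1.3508 2.5549 4.0756]
65 911 y -9.841547333004437 7.098285093687139 z [1.4499 2.6189 4.594 ]
75 1712 y -16.159453559778743 13.640469794501831 z [-0.6416  1.201   3.465 ]
85 1785 y -16.426669059123725 13.597468856488037 z [-0.7483  1.143   2.6436]
95 2017 y -18.52069860977453 15.781775421976633 z [-0.1075  1.1121  2.9816]
105 1380 y -25.034211948075036 22.83142394238257 z [-0.0425  1.3217  8.9519]
[124.6899  -1.2563] 14 0.21592904327370022
```

Emit:
apply_moves([
  {"xyz": [-8,-51,-30],"spin": -8.5,"jaw": 10},
  {"xyz": [-17,-103,-30],"spin": -17,"jaw": 10},
  {"xyz": [-25,-154,-30],"spin": -25.5,"jaw": 10},
  {"xyz": [-34,-206,-30],"spin": -34,"jaw": 10},
  {"xyz": [-42,-257,-30],"spin": -42.5,"jaw": 10},
  {"xyz": [-50,-308,-30],"spin": -51,"jaw": 10},
  {"xyz": [-59,-360,-30],"spin": -59.5,"jaw": 10},
  {"xyz": [-67,-411,-30],"spin": -68,"jaw": 10},
  {"xyz": [-76,-463,-30],"spin": -76.5,"jaw": 10},
  {"xyz": [-84,-514,-30],"spin": -85,"jaw": 10},
  {"xyz": [-84,-514,-30],"spin": -93,"jaw": 10},
  {"xyz": [-84,-514,-30],"spin": -100,"jaw": 10},
])

```text
t: 7.4
eef_pos: [0.6872, 0.0702, 0.2239]
ee_rot: [0.843, 0.538, -0.001, -0.003]
wrist_force: [-0.6, 0.0, -4.0]
opening: 0.176
```

```bash
python3 -c "
from h import *
p,R,s=tool(); print(p,np.degrees(np.arctan2(R[1,0],R[0,0])),s['qpos']); print(rel([.69,.06,.23]))"
```

```text
[0.6872 0.0702 0.2239] 65.03665166042865 [-0.281   0.5221  0.1331  1.5352 -0.0795  1.0929 -0.5643]
[-8.0173  6.8459 -6.1076]
```

Emit:
apply_moves([
  {"xyz": [-8,7,-6],"spin": -8.5,"jaw": 10},
  {"xyz": [-8,7,-6],"spin": -17,"jaw": 10},
  {"xyz": [-8,7,-6],"spin": -25.5,"jaw": 10},
  {"xyz": [-8,7,-6],"spin": -34,"jaw": 10},
  {"xyz": [-8,7,-6],"spin": -42.5,"jaw": 10},
  {"xyz": [-8,7,-6],"spin": -51,"jaw": 10},
  {"xyz": [-8,7,-6],"spin": -59.5,"jaw": 10},
  {"xyz": [-8,7,-6],"spin": -68,"jaw": 10},
  {"xyz": [-8,7,-6],"spin": -76.5,"jaw": 10},
  {"xyz": [-8,7,-6],"spin": -85,"jaw": 10},
  {"xyz": [-8,7,-6],"spin": -93.5,"jaw": 10},
  {"xyz": [-8,7,-6],"spin": -102,"jaw": 10},
])

```text
t: 8.6
eef_pos: [0.6891, 0.0519, 0.2305]
ee_rot: [0.117, 0.993, -0.0, -0.002]
wrist_force: [0.3, -0.6, -3.8]
opening: 0.18
```

Emit:
apply_moves([
  {"xyz": [0,0,0],"spin": -8,"jaw": 10},
  {"xyz": [0,0,0],"spin": -13,"jaw": 10},
  {"xyz": [0,0,0],"spin": -13,"jaw": 10},
  {"xyz": [0,0,0],"spin": -13,"jaw": 10},
])

```text
t: 9.0
eef_pos: [0.6896, 0.0518, 0.2316]
ee_rot: [0.008, 1.0, 0.0, -0.001]
wrist_force: [-0.2, -0.2, -4.4]
opening: 0.175
```

Run:
```python
from h import *
p,R,s=tool(); print(s["t"],p,np.degrees(np.arctan2(R[1,0],R[0,0])),s["qpos"])
im,d,C,K,o,Rc=shot("wrist","d_wrist")
np.savez("d.npz",im=im,d=d,C=C,p=p,R=R)
```

```text
9.0 [0.6896 0.0518 0.2316] 179.0648860703276 [ 0.0358  0.5333 -0.2955  1.5023  0.1633  1.133   1.2638]
```

View pics/d_wrist.png

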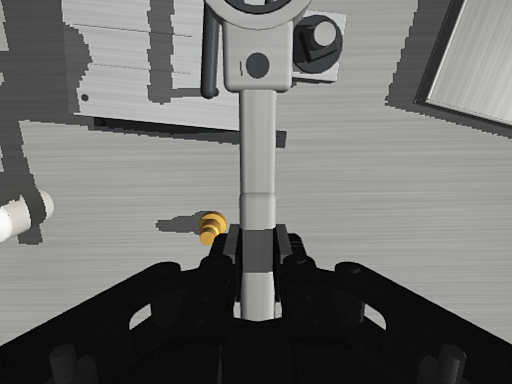

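Emit:
apply_moves([
  {"xyz": [-15,-20,0],"spin": 0,"jaw": 10},
  {"xyz": [-30,-30,0],"spin": 0,"jaw": 10},
  {"xyz": [-30,-30,0],"spin": 0,"jaw": 10},
  {"xyz": [-30,-30,0],"spin": 0,"jaw": 10},
])

```text
t: 9.45
eef_pos: [0.7198, 0.0217, 0.2326]
ee_rot: [0.008, 1.0, 0.0, -0.001]
wrist_force: [-0.0, 0.5, -3.9]
opening: 0.177
```

Run:
```python
from h import *
p,R,s=tool(); print(s["t"],p,np.degrees(np.arctan2(R[1,0],R[0,0])),s["qpos"])
im,d,C,K,o,Rc=shot("wrist","e_wrist")
np.savez("e.npz",im=im,d=d,C=C,p=p,R=R)
cv2.imwrite("pics/e_crop.png",cv2.resize(im[20:120,280:400,::-1],None,fx=6,fy=6,interpolation=3))
T=(C-p)@R*1000
zf=(p[2]-C[...,2])*0
m=(d>0)&(C[...,0]>.52)&(C[...,0]<.62)&(C[...,1]>.07)&(C[...,1]<.15)
for lo,hi in [(.085,.092),(.0925,.099),(.109,.117),(.12,.132)]:
    q=m&(C[...,2]>lo)&(C[...,2]<hi); P=C[q]
    print(lo,len(P),P.mean(0) if len(P) else None)
    if len(P)>5: 
        print(cv2.minAreaRect((P[:,:2]*1000).astype(np.float32)),cv2.minEnclosingCircle((P[:,:2]*1000).astype(np.float32)))
```

```text
9.45 [0.7198 0.0217 0.2326] 179.1197081930731 [ 0.0666  0.5779 -0.2827  1.4243  0.166   1.1638  1.317 ]
0.085 1187 [0.5881 0.0905 0.0893]
((591.6813354492188, 97.87338256835938), (55.61640548706055, 55.4703369140625), 89.9260482788086) ((592.4295043945312, 92.24161529541016), 34.67972183227539)
0.0925 958 [0.5802 0.1017 0.0949]
((579.0602416992188, 104.33866119384766), (45.72024154663086, 25.467849731445312), 88.58325958251953) ((569.48779296875, 104.57275390625), 22.8636417388916)
0.109 386 [0.5775 0.1041 0.1126]
((578.1137084960938, 105.70068359375), (26.36680030822754, 11.822525978088379), 89.05337524414062) ((573.6121826171875, 105.77506256103516), 13.254165649414062)
0.12 39 [0.5765 0.1036 0.1224]
((576.33642578125, 104.11290740966797), (10.006465911865234, 2.1175875663757324), 86.93815612792969) ((575.279052734375, 104.16944885253906), 5.003332614898682)
```

View pics/e_crop.png

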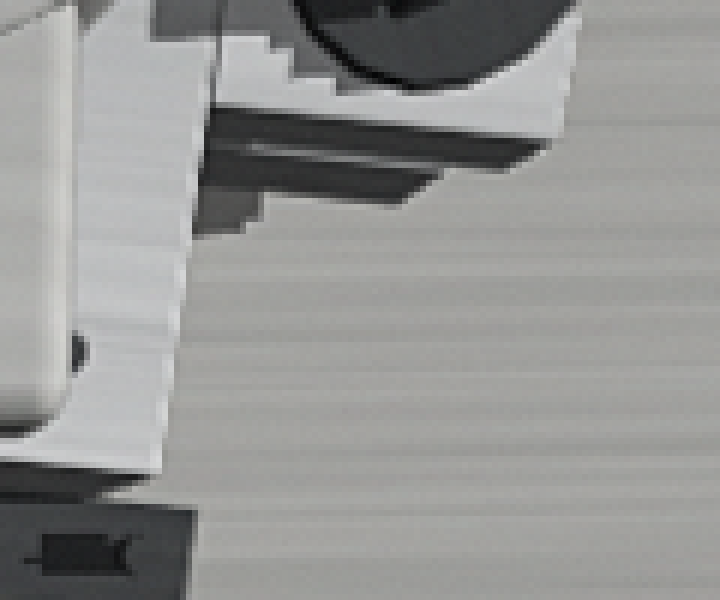

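Emit:
apply_moves([
  {"xyz": [40,0,0],"spin": 0,"jaw": 10},
  {"xyz": [70,0,0],"spin": 0,"jaw": 10},
  {"xyz": [70,0,0],"spin": 0,"jaw": 10},
  {"xyz": [70,0,0],"spin": 0,"jaw": 10},
])

```text
t: 9.9
eef_pos: [0.6496, 0.0234, 0.2339]
ee_rot: [0.006, 1.0, 0.0, 0.0]
wrist_force: [0.0, -0.2, -3.9]
opening: 0.175
```

Run:
```python
from h import *
p,R,s=tool(); print(s["t"],p,np.degrees(np.arctan2(R[1,0],R[0,0])),s["qpos"])
im,d,C,K,o,Rc=shot("wrist","e_wrist")
np.savez("e.npz",im=im,d=d,C=C,p=p,R=R)
cv2.imwrite("pics/e2_crop.png",cv2.resize(im[0:150,270:400,::-1],None,fx=5,fy=5,interpolation=3))
m=(d>0)&(C[...,0]>.52)&(C[...,0]<.62)&(C[...,1]>.07)&(C[...,1]<.15)
for lo,hi in [(.085,.092),(.0925,.099),(.109,.117),(.12,.132)]:
    q=m&(C[...,2]>lo)&(C[...,2]<hi); P=C[q]
    print(lo,len(P),P.mean(0) if len(P) else None)
    if len(P)>5: 
        print(cv2.minAreaRect((P[:,:2]*1000).astype(np.float32)),cv2.minEnclosingCircle((P[:,:2]*1000).astype(np.float32)))
```

```text
9.9 [0.6496 0.0234 0.2339] 179.2625324009737 [ 0.0877  0.4619 -0.3032  1.6114  0.1506  1.0905  1.3027]
0.085 2041 [0.5618 0.0884 0.0895]
((569.6690063476562, 100.14977264404297), (60.254554748535156, 99.035400390625), 89.93120574951172) ((569.6360473632812, 84.5185546875), 51.50388717651367)
0.0925 1172 [0.5691 0.1006 0.0948]
((568.9376220703125, 104.51171875), (45.334007263183594, 44.789676666259766), 8.074178695678711) ((568.9920654296875, 104.64654541015625), 22.96096420288086)
0.109 490 [0.5695 0.101  0.1126]
((569.0873413085938, 104.39332580566406), (24.00278663635254, 23.930086135864258), 19.58392333984375) ((568.6543579101562, 104.35340118408203), 16.221342086791992)
0.12 407 [0.5691 0.1038 0.127 ]
((568.964599609375, 104.69764709472656), (15.96510124206543, 15.673067092895508), 88.3494873046875) ((568.9357299804688, 104.6435317993164), 8.199148178100586)
```

View pics/e2_crop.png

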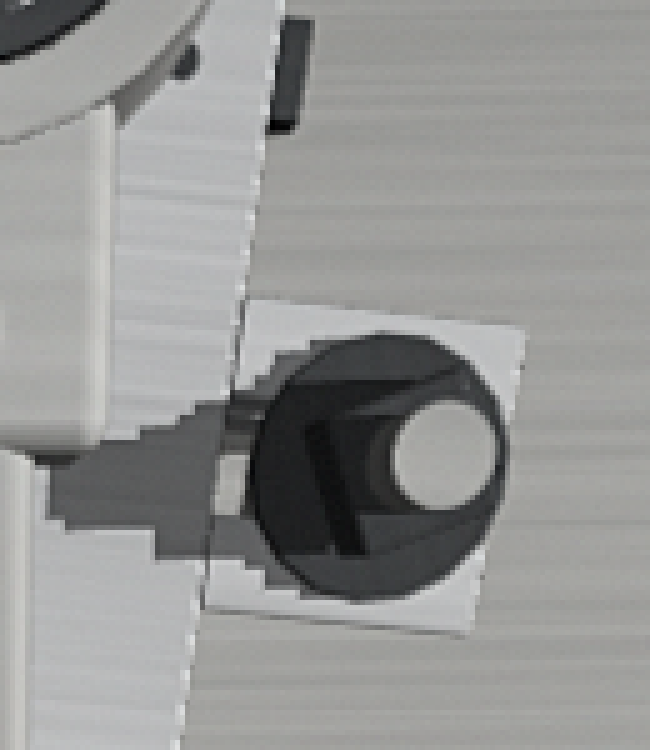

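```bash
python3 -c "
from h import *
p,R,s=tool(); print(p,rel([.686,.0622,.17]))"
```

```text
[0.6504 0.0232 0.2339] [-34.9472  39.4242  63.9934]
```

Emit:
apply_moves([
  {"xyz": [-20,20,20],"spin": 8,"jaw": 10},
  {"xyz": [-35,39.4,40],"spin": 16,"jaw": 10},
  {"xyz": [-35,39.4,60],"spin": 19.7,"jaw": 10},
  {"xyz": [-35,39.4,64],"spin": 19.7,"jaw": 10},
  {"xyz": [-35,39.4,64],"spin": 19.7,"jaw": 10},
  {"xyz": [-35,39.4,64],"spin": 19.7,"jaw": 10},
  {"xyz": [-35,39.4,64],"spin": 19.7,"jaw": 10},
])

```text
t: 10.65
eef_pos: [0.6865, 0.0608, 0.1709]
ee_rot: [0.178, 0.984, 0.0, 0.001]
wrist_force: [-0.9, -0.3, -3.9]
opening: 0.176
```

Run:
```python
from h import *
p,R,s=tool(); print(s["t"],p,np.degrees(np.arctan2(R[1,0],R[0,0])),s["qpos"],R[:,2])
im,d,C,K,o,Rc=shot("wrist","f_wrist")
im,d,C,K,o,Rc=shot("scene","f_scene")
cv2.imwrite("pics/f_crop.png",cv2.resize(im[180:300,200:380,::-1],None,fx=4,fy=4,interpolation=3))
print(rel([.686,.0622,.17]))
```

```text
10.65 [0.6865 0.0608 0.1709] 159.4835331986468 [-0.0274  0.575  -0.2205  1.5718  0.1415  1.0081  0.9238] [ 0.0024  0.0002 -1.    ]
[0.6392 1.0961 0.5483]
```

View pics/f_wrist.png

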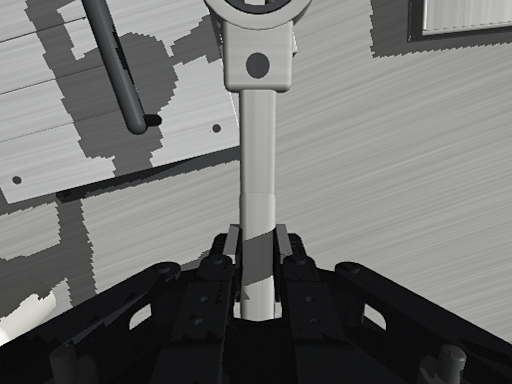

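View pics/f_crop.png

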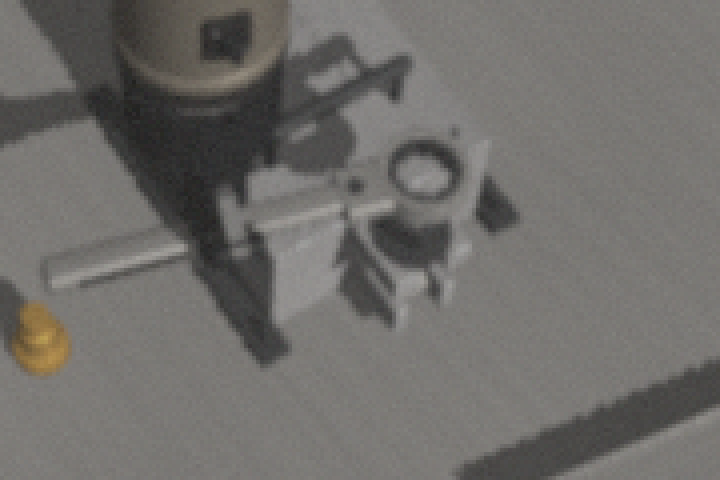

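Emit:
apply_moves([
  {"xyz": [0.6,1.1,10],"spin": 0,"jaw": 10},
  {"xyz": [0.6,1.1,20],"spin": 0,"jaw": 10},
  {"xyz": [0.6,1.1,30],"spin": 0,"jaw": 10},
  {"xyz": [0.6,1.1,34],"spin": 0,"jaw": 10},
  {"xyz": [0.6,1.1,34],"spin": 0,"jaw": 10},
])

```text
t: 11.25
eef_pos: [0.6847, 0.0625, 0.1338]
ee_rot: [0.178, 0.984, -0.0, -0.001]
wrist_force: [0.1, 0.6, -5.0]
opening: 0.178
```

Run:
```python
from h import *
p,R,s=tool(); print(s["t"],p,np.degrees(np.arctan2(R[1,0],R[0,0])),s["wrist_force"],s["ft_torque"])
print(rel([.686,.0622,.11]))
```

```text
11.25 [0.6847 0.0625 0.1338] 159.5053764687419 [ 0.1331  0.606  -5.0251] [-0.1033 -0.1609  0.0004]
[-1.3845  0.2227 23.8075]
```

Emit:
apply_moves([
  {"xyz": [-0.7,0.1,4],"spin": 0,"jaw": 10},
  {"xyz": [-0.7,0.1,8],"spin": 0,"jaw": 10},
  {"xyz": [-0.7,0.1,10],"spin": 0,"jaw": 10},
  {"xyz": [-0.7,0.1,10],"spin": 0,"jaw": 10},
])

```text
t: 11.65
eef_pos: [0.6863, 0.0624, 0.1255]
ee_rot: [0.178, 0.984, -0.0, 0.0]
wrist_force: [-0.5, -0.9, -1.6]
opening: 0.176
```

Run:
```python
from h import *
p,R,s=tool(); print(s["t"],p,np.degrees(np.arctan2(R[1,0],R[0,0])),s["wrist_force"],s["ft_torque"],R[:,2])
print(rel([.686,.0622,.11]))
```

```text
11.65 [0.6863 0.0624 0.1255] 159.49372013534222 [-0.4574 -0.9323 -1.5738] [-0.0557  0.2957  0.0563] [ 0.0002 -0.     -1.    ]
[ 0.2104 -0.3106 15.5126]
```

Emit:
apply_moves([
  {"xyz": [0,0,2],"spin": 0,"jaw": 10},
  {"xyz": [0,0,4],"spin": 0,"jaw": 10},
  {"xyz": [0,0,4],"spin": 0,"jaw": 10},
  {"xyz": [0,0,4],"spin": 0,"jaw": 10},
])

```text
t: 12.05
eef_pos: [0.6857, 0.0623, 0.1206]
ee_rot: [0.178, 0.984, -0.0, -0.0]
wrist_force: [0.2, -2.2, -4.6]
opening: 0.177
```

Run:
```python
from h import *
p,R,s=tool(); print(s["t"],p,np.degrees(np.arctan2(R[1,0],R[0,0])),s["wrist_force"],s["ft_torque"],R[:,2])
im,d,C,K,o,Rc=shot("wrist","g_wrist")
np.savez("g.npz",im=im,d=d,C=C,p=p,R=R)
T=(C-p)@R*1000
q=(d>0)&(T[...,2]<20)&(T[...,2]>-20)&(T[...,0]>20)&(abs(T[...,1])<40)
P=T[q]
for x0 in range(25,135,10):
    s=P[(P[:,0]>=x0)&(P[:,0]<x0+10)]
    if len(s): print(x0,len(s),"y",s[:,1].min(),s[:,1].max(),"z",np.percentile(s[:,2],[5,50,95]))
```

```text
12.05 [0.6857 0.0623 0.1206] 159.50733363906755 [ 0.1883 -2.2143 -4.5803] [-0.2041 -0.027   0.1546] [-0.001  -0.0004 -1.    ]
25 757 y -7.457368989068471 10.238463083775395 z [-0.2971  1.8715  3.6182]
35 751 y -6.830767714946597 10.044710464107125 z [1.1736 2.3468 4.0219]
45 782 y -7.098909734942013 9.913892347765323 z [1.3574 2.4733 4.3033]
55 826 y -7.041879702098904 9.751921580735162 z [1.4367 2.5673 4.4202]
65 949 y -12.091318064881026 14.804931291342784 z [1.5303 2.7617 4.7116]
75 1724 y -13.700677558001113 16.419094021706567 z [-0.6826  1.159   2.7898]
85 1789 y -13.64070131850725 16.432012667434254 z [-0.46    1.2441  2.7093]
95 2081 y -16.474240511997763 19.088049276140527 z [-0.0821  1.1895  3.3354]
105 1262 y -22.127193606742978 25.163731058856275 z [ 0.0531  1.5371 10.4568]
```

Emit:
apply_moves([
  {"xyz": [-0.2,-1,2],"spin": 0,"jaw": 10},
  {"xyz": [-0.3,-1.7,5],"spin": 0,"jaw": 10},
  {"xyz": [-0.3,-1.7,8],"spin": 0,"jaw": 10},
  {"xyz": [-0.3,-1.7,10],"spin": 0,"jaw": 10},
  {"xyz": [-0.3,-1.7,10],"spin": 0,"jaw": 10},
])

```text
t: 12.6
eef_pos: [0.6859, 0.0607, 0.1111]
ee_rot: [0.178, 0.984, -0.0, 0.0]
wrist_force: [-0.8, -0.8, -3.2]
opening: 0.175
```

```bash
cat > st.py <<'E'
from h import *
p,R,s=tool(); print("t",round(s["t"],2),p,"psi",round(np.degrees(np.arctan2(R[1,0],R[0,0])),1),"F",s["wrist_force"],"M",s["ft_torque"],"q",s["qpos"],"op",round(s["opening"],3))
E
python3 st.py
```

```text
t 12.6 [0.6859 0.0607 0.1111] psi 159.5 F [-0.8098 -0.8158 -3.1531] M [-0.1204  0.096   0.0447] q [-0.0333  0.6394 -0.2121  1.6115  0.1601  0.9078  0.9094] op 0.175
```

Emit:
apply_moves([
  {"xyz": [1.2,17.4,0],"spin": -8,"jaw": 10},
  {"xyz": [4.8,34.5,0],"spin": -16,"jaw": 10},
  {"xyz": [10.8,50.8,0],"spin": -24,"jaw": 10},
  {"xyz": [19.0,66.2,0],"spin": -32,"jaw": 10},
  {"xyz": [29.2,80.3,-0.2],"spin": -40,"jaw": 10},
  {"xyz": [41.4,92.9,-0.3],"spin": -48,"jaw": 10},
])

```text
t: 13.2
eef_pos: [0.679, 0.1621, 0.1112]
ee_rot: [-0.24, 0.971, -0.0, -0.001]
wrist_force: [-2.7, -1.1, -3.3]
opening: 0.175
```

```bash
cat > arc.py <<'E'
import sys
from h import *
def arc(a,L=125.0):
    a=np.radians(a); return np.round([L-L*np.cos(a),L*np.sin(a)],1)
if __name__=="__main__":
    print([ (a,*arc(a)) for a in range(8,104,8)])
    print([ (a,*arc(a)) for a in range(-8,-104,-8)])
E
python3 st.py; python3 arc.py
python3 - <<'E'
from h import *
im,d,C,K,o,Rc=shot("scene","i_scene")
cv2.imwrite("pics/i_crop.png",cv2.resize(im[170:300,200:400,::-1],None,fx=4,fy=4,interpolation=3))
for l in ["wrench_head","nut_mid"]:
    print(l,[(x["point"],x["p"]) for x in spotter.look_for("scene",l)[:2]])
E
```

```text
t 13.2 [0.679  0.1621 0.1112] psi -152.2 F [-2.7285 -1.0783 -3.3082] M [-0.4523  0.5465 -0.2134] q [-0.0454  0.6807 -0.4161  1.5732  0.3171  0.957   1.4918] op 0.175
[(8, np.float64(1.2), np.float64(17.4)), (16, np.float64(4.8), np.float64(34.5)), (24, np.float64(10.8), np.float64(50.8)), (32, np.float64(19.0), np.float64(66.2)), (40, np.float64(29.2), np.float64(80.3)), (48, np.float64(41.4), np.float64(92.9)), (56, np.float64(55.1), np.float64(103.6)), (64, np.float64(70.2), np.float64(112.3)), (72, np.float64(86.4), np.float64(118.9)), (80, np.float64(103.3), np.float64(123.1)), (88, np.float64(120.6), np.float64(124.9)), (96, np.float64(138.1), np.float64(124.3))]
[(-8, np.float64(1.2), np.float64(-17.4)), (-16, np.float64(4.8), np.float64(-34.5)), (-24, np.float64(10.8), np.float64(-50.8)), (-32, np.float64(19.0), np.float64(-66.2)), (-40, np.float64(29.2), np.float64(-80.3)), (-48, np.float64(41.4), np.float64(-92.9)), (-56, np.float64(55.1), np.float64(-103.6)), (-64, np.float64(70.2), np.float64(-112.3)), (-72, np.float64(86.4), np.float64(-118.9)), (-80, np.float64(103.3), np.float64(-123.1)), (-88, np.float64(120.6), np.float64(-124.9)), (-96, np.float64(138.1), np.float64(-124.3))]
wrench_head [([0.7181, 0.1807, 0.1126], 0.81)]
nut_mid []
```

View pics/i_crop.png

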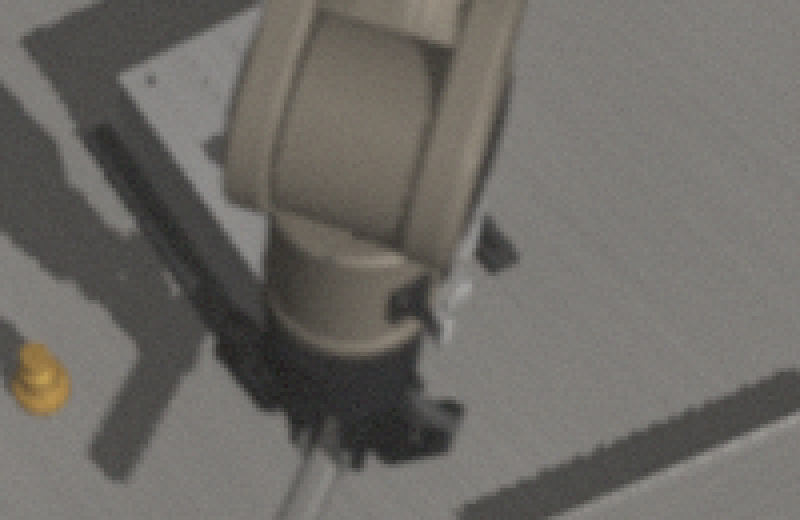

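Emit:
apply_moves([
  {"xyz": [1.2,17.4,0],"spin": -8,"jaw": 10},
  {"xyz": [4.8,34.5,-0.2],"spin": -16,"jaw": 10},
  {"xyz": [10.8,50.8,-0.3],"spin": -24,"jaw": 10},
  {"xyz": [19.0,66.2,-0.4],"spin": -32,"jaw": 10},
  {"xyz": [29.2,80.3,-0.5],"spin": -40,"jaw": 10},
  {"xyz": [41.4,92.9,-0.5],"spin": -48,"jaw": 10},
  {"xyz": [55.1,103.6,-0.6],"spin": -56,"jaw": 10},
])

```text
t: 14.05
eef_pos: [0.5832, 0.2283, 0.1124]
ee_rot: [-0.665, 0.746, 0.0, 0.0]
wrist_force: [-0.6, -0.1, -2.7]
opening: 0.175
```

```bash
python3 st.py;  python3 - <<'E'
from h import *
p,R,s=tool(); print("pivot",p+R@[.125,0,0])
im,d,C,K,o,Rc=shot("wrist","j_wrist")
im,d,C,K,o,Rc=shot("side","j_side")
cv2.imwrite("pics/j_crop.png",cv2.resize(im[150:260,180:340,::-1],None,fx=4,fy=4,interpolation=3))
E
```

```text
t 14.05 [0.5832 0.2283 0.1124] psi -96.6 F [-0.6178 -0.1477 -2.6657] M [-0.0569  0.2014 -0.3479] q [ 0.0071  0.6333 -0.6669  1.7494  0.4757  0.9255  2.1687] op 0.175
pivot [0.5689 0.1041 0.1123]
```

View pics/j_wrist.png

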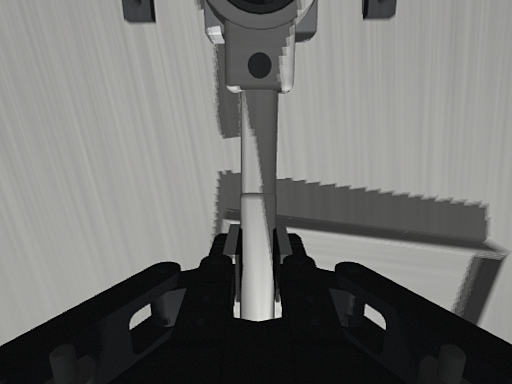

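View pics/j_crop.png

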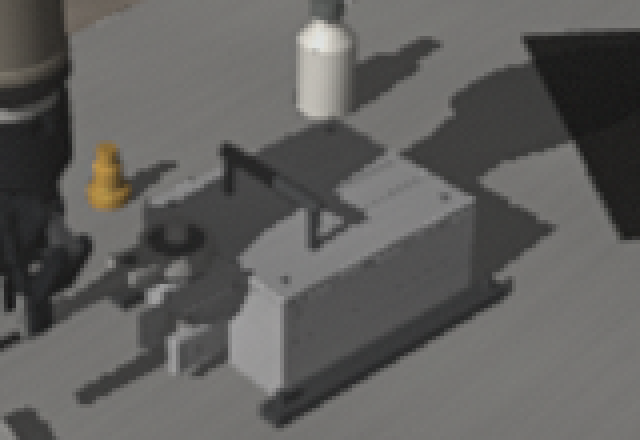

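Emit:
apply_moves([
  {"xyz": [1.2,17.4,-0.1],"spin": -8,"jaw": 10},
  {"xyz": [4.8,34.5,-0.2],"spin": -16,"jaw": 10},
  {"xyz": [10.8,50.8,-0.3],"spin": -24,"jaw": 10},
  {"xyz": [10.8,50.8,-0.3],"spin": -24,"jaw": 10},
])

```text
t: 14.55
eef_pos: [0.531, 0.223, 0.1127]
ee_rot: [0.805, -0.593, -0.0, -0.0]
wrist_force: [0.3, 2.3, -3.1]
opening: 0.176
```

Emit:
apply_moves([
  {"xyz": [1.2,-17.4,0],"spin": 8,"jaw": 10},
  {"xyz": [4.8,-34.5,0],"spin": 16,"jaw": 10},
  {"xyz": [10.8,-50.8,0],"spin": 24,"jaw": 10},
  {"xyz": [19.0,-66.2,0],"spin": 32,"jaw": 10},
  {"xyz": [29.2,-80.3,0],"spin": 40,"jaw": 10},
  {"xyz": [41.4,-92.9,0],"spin": 48,"jaw": 10},
  {"xyz": [55.1,-103.6,0],"spin": 56,"jaw": 10},
  {"xyz": [70.2,-112.3,0],"spin": 64,"jaw": 10},
])

```text
t: 15.35
eef_pos: [0.6606, 0.1894, 0.1121]
ee_rot: [-0.364, 0.931, -0.0, -0.001]
wrist_force: [-4.7, -0.4, -3.1]
opening: 0.177
```

```bash
python3 st.py;  python3 - <<'E'
from h import *
p,R,s=tool(); print("pivot",p+R@[.125,0,0])
E
```

```text
t 15.35 [0.6606 0.1894 0.1121] psi -137.3 F [-4.6955 -0.4359 -3.1038] M [-0.2147  0.9629 -0.1701] q [-0.0458  0.6757 -0.4792  1.5993  0.3607  0.9572  1.6705] op 0.177
pivot [0.5687 0.1046 0.1123]
```

Emit:
apply_moves([
  {"xyz": [1.2,-17.4,0],"spin": 8,"jaw": 10},
  {"xyz": [4.8,-34.5,0],"spin": 16,"jaw": 10},
  {"xyz": [10.8,-50.8,0],"spin": 24,"jaw": 10},
  {"xyz": [19.0,-66.2,0],"spin": 32,"jaw": 10},
  {"xyz": [29.2,-80.3,0],"spin": 40,"jaw": 10},
  {"xyz": [41.4,-92.9,0],"spin": 48,"jaw": 10},
  {"xyz": [55.1,-103.6,0],"spin": 56,"jaw": 10},
  {"xyz": [70.2,-112.3,0],"spin": 64,"jaw": 10},
  {"xyz": [74.2,-114.2,0],"spin": 66,"jaw": 10},
  {"xyz": [74.2,-114.2,0],"spin": 66,"jaw": 10},
])

```text
t: 16.35
eef_pos: [0.6836, 0.0549, 0.1121]
ee_rot: [0.2, 0.98, -0.001, -0.001]
wrist_force: [-4.1, -0.6, -3.3]
opening: 0.178
```

```bash
python3 st.py;  python3 - <<'E'
from h import *
p,R,s=tool(); print("pivot",p+R@[.125,0,0])
im,d,C,K,o,Rc=shot("scene","k_scene")
cv2.imwrite("pics/k_crop.png",cv2.resize(im[170:300,200:400,::-1],None,fx=4,fy=4,interpolation=3))
m=spotter.look_for("scene","wrench_head"); print(m[:2])
E
```

```text
t 16.35 [0.6836 0.0549 0.1121] psi 157.0 F [-4.132  -0.5733 -3.2712] M [0.0623 0.9589 0.2215] q [-0.0335  0.6343 -0.2003  1.6168  0.151   0.9085  0.8793] op 0.178
pivot [0.5686 0.1038 0.1124]
[{'point': [0.6264, 0.0784, 0.1127], 'p': 0.78}]
```

View pics/k_crop.png

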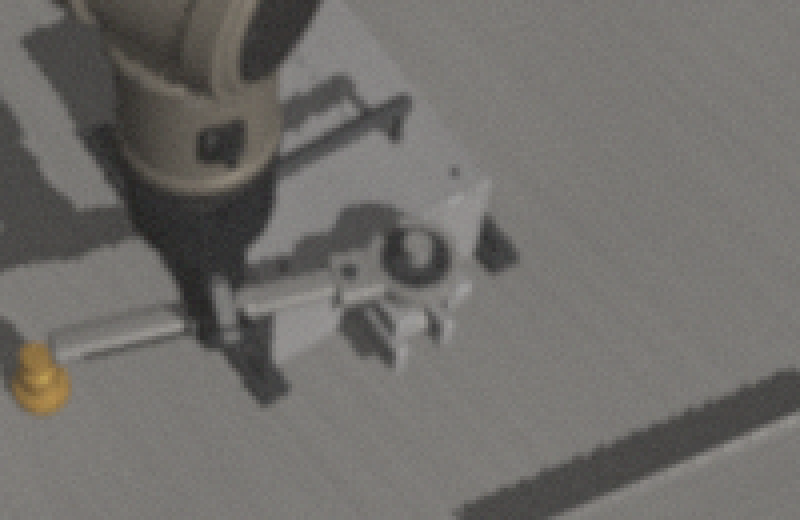

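Emit:
apply_moves([
  {"xyz": [2.2,17.3,0],"spin": -8,"jaw": 10},
  {"xyz": [5.8,34.2,0],"spin": -16,"jaw": 10},
  {"xyz": [11.7,50.4,0],"spin": -24,"jaw": 10},
  {"xyz": [19.8,65.7,-0.1],"spin": -32,"jaw": 10},
  {"xyz": [30,79.7,-0.2],"spin": -40,"jaw": 10},
  {"xyz": [42,92.1,-0.3],"spin": -48,"jaw": 10},
  {"xyz": [55.7,102.8,-0.4],"spin": -56,"jaw": 10},
  {"xyz": [70.6,111.5,-0.5],"spin": -64,"jaw": 10},
  {"xyz": [86.7,117.9,-0.6],"spin": -72,"jaw": 10},
  {"xyz": [103.5,122.1,-0.7],"spin": -80,"jaw": 10},
  {"xyz": [120.7,123.9,-0.8],"spin": -88,"jaw": 10},
  {"xyz": [138,123.3,-0.9],"spin": -96,"jaw": 10},
])

```text
t: 17.65
eef_pos: [0.6048, 0.2238, 0.1136]
ee_rot: [-0.598, 0.801, 0.0, 0.001]
wrist_force: [-1.8, -0.7, -3.5]
opening: 0.176
```

```bash
python3 st.py;  python3 - <<'E'
from h import *
p,R,s=tool(); print("pivot",p+R@[.125,0,0])
E
```

```text
t 17.65 [0.6048 0.2238 0.1136] psi -106.5 F [-1.7598 -0.6506 -3.467 ] M [-0.0243  0.4878 -0.4932] q [-0.0123  0.6451 -0.6206  1.7046  0.4484  0.9363  2.0447] op 0.176
pivot [0.5692 0.104  0.1134]
```

Emit:
apply_moves([
  {"xyz": [1.2,17.4,-0.1],"spin": -8,"jaw": 10},
  {"xyz": [4.8,34.5,-0.2],"spin": -16,"jaw": 10},
  {"xyz": [10.8,50.8,-0.3],"spin": -24,"jaw": 10},
  {"xyz": [19.0,66.2,-0.4],"spin": -32,"jaw": 10},
  {"xyz": [19.0,66.2,-0.4],"spin": -32,"jaw": 10},
])

```text
t: 18.15
eef_pos: [0.535, 0.2241, 0.1141]
ee_rot: [0.796, -0.606, -0.0, -0.001]
wrist_force: [-0.1, 0.8, -2.6]
opening: 0.174
```

```bash
python3 st.py;  python3 - <<'E'
from h import *
p,R,s=tool(); print("pivot",p+R@[.125,0,0])
E
```

```text
t 18.15 [0.535  0.2241 0.1141] psi -74.6 F [-0.0918  0.7757 -2.6456] M [ 0.4441  0.2338 -0.2477] q [ 0.0771  0.5978 -0.7754  1.8569  0.5254  0.9022  2.4626] op 0.174
pivot [0.5682 0.1036 0.114 ]
```

Emit:
apply_moves([
  {"xyz": [1.2,-17.4,0],"spin": 8,"jaw": 10},
  {"xyz": [4.8,-34.5,0],"spin": 16,"jaw": 10},
  {"xyz": [10.8,-50.8,0],"spin": 24,"jaw": 10},
  {"xyz": [19.0,-66.2,0],"spin": 32,"jaw": 10},
  {"xyz": [29.2,-80.3,0],"spin": 40,"jaw": 10},
  {"xyz": [41.4,-92.9,0],"spin": 48,"jaw": 10},
  {"xyz": [55.1,-103.6,0],"spin": 56,"jaw": 10},
  {"xyz": [70.2,-112.3,0],"spin": 64,"jaw": 10},
])

```text
t: 18.95
eef_pos: [0.6634, 0.1859, 0.1136]
ee_rot: [-0.349, 0.937, 0.0, -0.0]
wrist_force: [-5.2, -0.3, -2.6]
opening: 0.178
```

```bash
python3 st.py;  python3 - <<'E'
from h import *
p,R,s=tool(); print("pivot",p+R@[.125,0,0])
E
```

```text
t 18.95 [0.6634 0.1859 0.1136] psi -139.2 F [-5.2338 -0.327  -2.6161] M [-0.163   1.0741 -0.2407] q [-0.0452  0.6744 -0.4714  1.5951  0.3537  0.9583  1.6498] op 0.178
pivot [0.5688 0.1042 0.1136]
```

Emit:
apply_moves([
  {"xyz": [2,-16.8,0],"spin": 8,"jaw": 10},
  {"xyz": [5.6,-33.9,0],"spin": 16,"jaw": 10},
  {"xyz": [11.6,-50.2,0],"spin": 24,"jaw": 10},
  {"xyz": [19.8,-65.6,0],"spin": 32,"jaw": 10},
  {"xyz": [30,-79.7,0],"spin": 40,"jaw": 10},
  {"xyz": [42.2,-92.3,0],"spin": 48,"jaw": 10},
  {"xyz": [55.9,-103,0],"spin": 56,"jaw": 10},
  {"xyz": [71,-111.7,0],"spin": 64,"jaw": 10},
  {"xyz": [71,-111.7,0],"spin": 64,"jaw": 10},
])

```text
t: 19.85
eef_pos: [0.6829, 0.0532, 0.1137]
ee_rot: [0.201, 0.98, -0.001, -0.0]
wrist_force: [-1.7, 3.2, -3.3]
opening: 0.176
```

```bash
python3 st.py;  python3 - <<'E'
from h import *
p,R,s=tool(); print("pivot",p+R@[.125,0,0])
E
```

```text
t 19.85 [0.6829 0.0532 0.1137] psi 156.8 F [-1.6543  3.1763 -3.2923] M [ 0.5848  0.3355 -0.2098] q [-0.0316  0.6304 -0.1994  1.6198  0.1496  0.9074  0.8795] op 0.176
pivot [0.568  0.1025 0.1137]
```

Emit:
apply_moves([
  {"xyz": [1.2,17.4,0],"spin": -8,"jaw": 10},
  {"xyz": [4.8,34.5,0],"spin": -16,"jaw": 10},
  {"xyz": [10.8,50.8,0],"spin": -24,"jaw": 10},
  {"xyz": [19.0,66.2,-0.1],"spin": -32,"jaw": 10},
  {"xyz": [29.2,80.3,-0.2],"spin": -40,"jaw": 10},
  {"xyz": [41.4,92.9,-0.3],"spin": -48,"jaw": 10},
  {"xyz": [55.1,103.6,-0.4],"spin": -56,"jaw": 10},
  {"xyz": [70.2,112.3,-0.5],"spin": -64,"jaw": 10},
  {"xyz": [86.4,118.9,-0.6],"spin": -72,"jaw": 10},
  {"xyz": [103.3,123.1,-0.7],"spin": -80,"jaw": 10},
  {"xyz": [120.6,124.9,-0.8],"spin": -88,"jaw": 10},
  {"xyz": [138.1,124.3,-0.9],"spin": -96,"jaw": 10},
])

```text
t: 21.05
eef_pos: [0.6043, 0.2237, 0.1149]
ee_rot: [-0.598, 0.801, -0.0, 0.001]
wrist_force: [-0.7, -1.9, -5.2]
opening: 0.176
```

Emit:
apply_moves([
  {"xyz": [1.2,17.4,-0.1],"spin": -8,"jaw": 10},
  {"xyz": [4.8,34.5,-0.2],"spin": -16,"jaw": 10},
  {"xyz": [10.8,50.8,-0.3],"spin": -24,"jaw": 10},
  {"xyz": [19.0,66.2,-0.4],"spin": -32,"jaw": 10},
  {"xyz": [19.0,66.2,-0.4],"spin": -32,"jaw": 10},
])

```text
t: 21.55
eef_pos: [0.5346, 0.2239, 0.1155]
ee_rot: [0.796, -0.606, 0.0, -0.001]
wrist_force: [2.0, 0.9, -4.1]
opening: 0.179
```

```bash
python3 st.py;  python3 - <<'E'
from h import *
p,R,s=tool(); print("pivot",p+R@[.125,0,0])
E
```

```text
t 21.55 [0.5346 0.2239 0.1155] psi -74.6 F [ 1.9818  0.868  -4.0516] M [ 0.3703 -0.0166 -0.0809] q [ 0.0774  0.5948 -0.7758  1.8576  0.5236  0.9029  2.4631] op 0.179
pivot [0.5678 0.1034 0.1154]
```

Emit:
apply_moves([
  {"xyz": [1.2,-17.4,0],"spin": 8,"jaw": 10},
  {"xyz": [4.8,-34.5,0],"spin": 16,"jaw": 10},
  {"xyz": [10.8,-50.8,0],"spin": 24,"jaw": 10},
  {"xyz": [19.0,-66.2,0],"spin": 32,"jaw": 10},
  {"xyz": [29.2,-80.3,0],"spin": 40,"jaw": 10},
  {"xyz": [41.4,-92.9,0],"spin": 48,"jaw": 10},
  {"xyz": [55.1,-103.6,0],"spin": 56,"jaw": 10},
  {"xyz": [70.2,-112.3,0],"spin": 64,"jaw": 10},
])

```text
t: 22.35
eef_pos: [0.663, 0.1862, 0.1152]
ee_rot: [-0.349, 0.937, 0.0, 0.001]
wrist_force: [-2.9, -0.9, -3.1]
opening: 0.175
```

Emit:
apply_moves([
  {"xyz": [1.2,-17.4,0],"spin": 8,"jaw": 10},
  {"xyz": [4.8,-34.5,0],"spin": 16,"jaw": 10},
  {"xyz": [10.8,-50.8,0],"spin": 24,"jaw": 10},
  {"xyz": [19.0,-66.2,0],"spin": 32,"jaw": 10},
  {"xyz": [29.2,-80.3,0],"spin": 40,"jaw": 10},
  {"xyz": [41.4,-92.9,0],"spin": 48,"jaw": 10},
  {"xyz": [55.1,-103.6,0],"spin": 56,"jaw": 10},
  {"xyz": [70.2,-112.3,0],"spin": 64,"jaw": 10},
  {"xyz": [70.2,-112.3,0],"spin": 64,"jaw": 10},
])

```text
t: 23.25
eef_pos: [0.6829, 0.0533, 0.1149]
ee_rot: [0.201, 0.98, -0.001, -0.0]
wrist_force: [-2.1, 2.4, -2.6]
opening: 0.18
```

```bash
python3 st.py;  python3 - <<'E'
from h import *
p,R,s=tool(); print("pivot",p+R@[.125,0,0])
im,d,C,K,o,Rc=shot("scene","l_scene")
cv2.imwrite("pics/l_crop.png",cv2.resize(im[170:300,200:400,::-1],None,fx=4,fy=4,interpolation=3))
E
```

```text
t 23.25 [0.6829 0.0533 0.1149] psi 156.8 F [-2.0893  2.3956 -2.5748] M [ 0.4106  0.3458 -0.102 ] q [-0.0319  0.6291 -0.1993  1.6189  0.1493  0.9099  0.8794] op 0.18
pivot [0.568  0.1026 0.115 ]
```

View pics/l_crop.png

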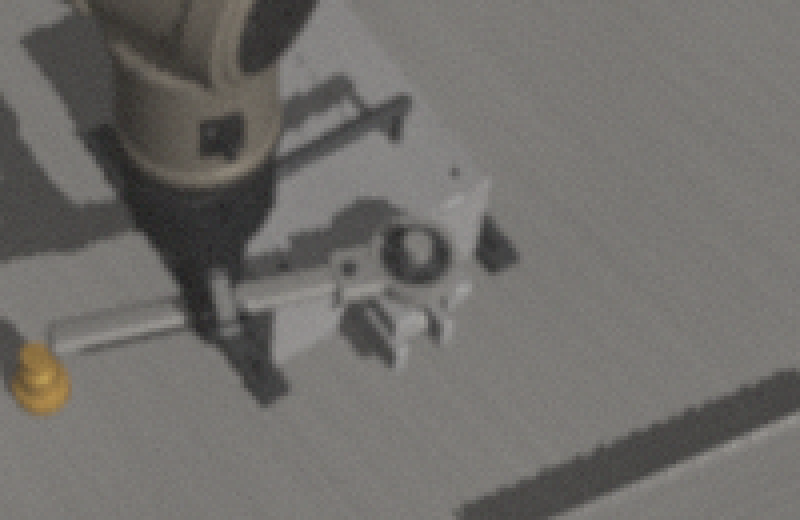

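Emit:
apply_moves([
  {"xyz": [1.2,17.4,0],"spin": -8,"jaw": 10},
  {"xyz": [4.8,34.5,0],"spin": -16,"jaw": 10},
  {"xyz": [10.8,50.8,0],"spin": -24,"jaw": 10},
  {"xyz": [19.0,66.2,-0.1],"spin": -32,"jaw": 10},
  {"xyz": [29.2,80.3,-0.2],"spin": -40,"jaw": 10},
  {"xyz": [41.4,92.9,-0.3],"spin": -48,"jaw": 10},
  {"xyz": [55.1,103.6,-0.4],"spin": -56,"jaw": 10},
  {"xyz": [70.2,112.3,-0.5],"spin": -64,"jaw": 10},
  {"xyz": [86.4,118.9,-0.6],"spin": -72,"jaw": 10},
  {"xyz": [103.3,123.1,-0.7],"spin": -80,"jaw": 10},
  {"xyz": [120.6,124.9,-0.8],"spin": -88,"jaw": 10},
  {"xyz": [138.1,124.3,-0.9],"spin": -96,"jaw": 10},
])

```text
t: 24.5
eef_pos: [0.6041, 0.2242, 0.1163]
ee_rot: [-0.599, 0.801, -0.0, 0.001]
wrist_force: [-0.4, -1.0, -5.0]
opening: 0.176
```

Emit:
apply_moves([
  {"xyz": [1.2,17.4,-0.1],"spin": -8,"jaw": 10},
  {"xyz": [4.8,34.5,-0.2],"spin": -16,"jaw": 10},
  {"xyz": [10.8,50.8,-0.3],"spin": -24,"jaw": 10},
  {"xyz": [10.8,50.8,-0.3],"spin": -24,"jaw": 10},
  {"xyz": [10.8,50.8,-0.3],"spin": -24,"jaw": 10},
])

```text
t: 25.0
eef_pos: [0.5529, 0.2279, 0.1168]
ee_rot: [0.75, -0.662, 0.0, -0.001]
wrist_force: [-0.4, -0.1, -4.4]
opening: 0.181
```

```bash
python3 st.py;  python3 - <<'E'
from h import *
p,R,s=tool(); print("pivot",p+R@[.125,0,0])
im,d,C,K,o,Rc=shot("side","m_side")
cv2.imwrite("pics/m_crop.png",cv2.resize(im[150:260,180:340,::-1],None,fx=4,fy=4,interpolation=3))
E
```

```text
t 25.0 [0.5529 0.2279 0.1168] psi -82.8 F [-0.3924 -0.1388 -4.3755] M [ 0.2802  0.2121 -0.22  ] q [ 0.0478  0.606  -0.735   1.8148  0.5029  0.9141  2.3523] op 0.181
pivot [0.5684 0.1038 0.1167]
```

View pics/m_crop.png

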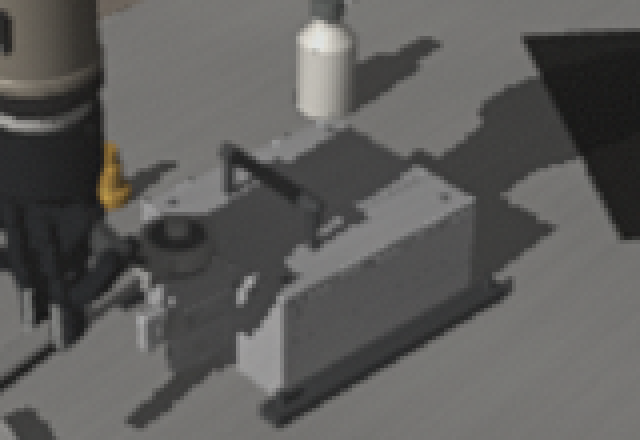

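Emit:
apply_moves([
  {"xyz": [0,0,1],"spin": 0,"jaw": 10},
  {"xyz": [0,0,2],"spin": 0,"jaw": 10},
  {"xyz": [0,0,3],"spin": 0,"jaw": 10},
  {"xyz": [0,0,3],"spin": 0,"jaw": 10},
])

```text
t: 25.45
eef_pos: [0.5517, 0.2278, 0.1137]
ee_rot: [0.752, -0.659, 0.0, -0.001]
wrist_force: [1.6, 1.1, -0.3]
opening: 0.181
```

```bash
python3 st.py
```

```text
t 25.45 [0.5517 0.2278 0.1137] psi -82.5 F [ 1.588   1.071  -0.3335] M [-0.0929 -0.2799 -0.1296] q [ 0.0461  0.6091 -0.7338  1.8186  0.5074  0.9096  2.3531] op 0.181
```

Emit:
apply_moves([
  {"xyz": [1.2,-17.4,-2],"spin": 8,"jaw": 10},
  {"xyz": [4.8,-34.5,-2.5],"spin": 16,"jaw": 10},
  {"xyz": [10.8,-50.8,-2.5],"spin": 24,"jaw": 10},
  {"xyz": [19.0,-66.2,-2.5],"spin": 32,"jaw": 10},
  {"xyz": [29.2,-80.3,-2.5],"spin": 40,"jaw": 10},
  {"xyz": [41.4,-92.9,-2.5],"spin": 48,"jaw": 10},
  {"xyz": [55.1,-103.6,-2.5],"spin": 56,"jaw": 10},
])

```text
t: 26.15
eef_pos: [0.6615, 0.1862, 0.1155]
ee_rot: [-0.352, 0.936, 0.0, 0.0]
wrist_force: [0.5, -1.2, -3.5]
opening: 0.179
```

Emit:
apply_moves([
  {"xyz": [1.2,17.4,0],"spin": -8,"jaw": 10},
  {"xyz": [4.8,34.5,0],"spin": -16,"jaw": 10},
  {"xyz": [10.8,50.8,0],"spin": -24,"jaw": 10},
  {"xyz": [19.0,66.2,-0.1],"spin": -32,"jaw": 10},
  {"xyz": [29.2,80.3,-0.2],"spin": -40,"jaw": 10},
  {"xyz": [41.4,92.9,-0.3],"spin": -48,"jaw": 10},
  {"xyz": [55.1,103.6,-0.3],"spin": -56,"jaw": 10},
  {"xyz": [55.1,103.6,-0.3],"spin": -56,"jaw": 10},
])

```text
t: 26.95
eef_pos: [0.55, 0.2272, 0.116]
ee_rot: [0.753, -0.658, 0.0, 0.0]
wrist_force: [3.4, 0.7, -3.1]
opening: 0.181
```

```bash
python3 st.py
```

```text
t 26.95 [0.55   0.2272 0.116 ] psi -82.3 F [ 3.4295  0.7217 -3.0931] M [ 0.3078 -0.6244  0.1963] q [ 0.0479  0.6043 -0.736   1.8204  0.5037  0.9131  2.3585] op 0.181
```

Emit:
apply_moves([
  {"xyz": [0.7,-13.1,0],"spin": 6,"jaw": 10},
  {"xyz": [0.7,-13.1,-3],"spin": 6,"jaw": 10},
  {"xyz": [0.7,-13.1,-8],"spin": 6,"jaw": 10},
  {"xyz": [0.7,-13.1,-14],"spin": 6,"jaw": 10},
  {"xyz": [0.7,-13.1,-20],"spin": 6,"jaw": 10},
  {"xyz": [0.7,-13.1,-30],"spin": 6,"jaw": 10},
  {"xyz": [0.7,-13.1,-45],"spin": 6,"jaw": 10},
  {"xyz": [0.7,-13.1,-65],"spin": 6,"jaw": 10},
  {"xyz": [0.7,-13.1,-90],"spin": 6,"jaw": 10},
  {"xyz": [0.7,-13.1,-90],"spin": 6,"jaw": 10},
])

```text
t: 27.95
eef_pos: [0.5659, 0.2301, 0.2107]
ee_rot: [0.716, -0.698, 0.001, -0.003]
wrist_force: [0.9, 0.8, -3.3]
opening: 0.177
```

```bash
python3 st.py
python3 - <<'E'
from h import *
for n in ["side","scene"]:
    im,d,C,K,o,Rc=shot(n,"n_"+n)
    m=(d>0)&(C[...,0]>.53)&(C[...,0]<.61)&(C[...,1]>.07)&(C[...,1]<.14)
    print(n,np.histogram(C[m][:,2],bins=np.arange(.08,.135,.0025)))
cv2.imwrite("pics/n_crop.png",cv2.resize(shot("side")[0][150:260,180:340,::-1],None,fx=4,fy=4,interpolation=3))
E
```

```text
t 27.95 [0.5659 0.2301 0.2107] psi -88.5 F [ 0.8527  0.8306 -3.2669] M [ 0.246  -0.0179  0.0017] q [ 0.0747  0.5086 -0.765   1.7135  0.3956  1.0725  2.3504] op 0.177
side (array([20, 16, 30, 69, 27,  1, 13, 45, 24, 11,  5, 10,  9, 13, 14, 15,  5,
        3, 11,  7,  1,  0]), array([0.08  , 0.0825, 0.085 , 0.0875, 0.09  , 0.0925, 0.095 , 0.0975,
       0.1   , 0.1025, 0.105 , 0.1075, 0.11  , 0.1125, 0.115 , 0.1175,
       0.12  , 0.1225, 0.125 , 0.1275, 0.13  , 0.1325, 0.135 ]))
scene (array([ 13,  15,  53, 112,  41,   4,  22,  75,  45,   5,  10,   3,  10,
         9,  32,  19,   4,   6,  21,  12,   3,   0]), array([0.08  , 0.0825, 0.085 , 0.0875, 0.09  , 0.0925, 0.095 , 0.0975,
       0.1   , 0.1025, 0.105 , 0.1075, 0.11  , 0.1125, 0.115 , 0.1175,
       0.12  , 0.1225, 0.125 , 0.1275, 0.13  , 0.1325, 0.135 ]))
```

View pics/n_crop.png

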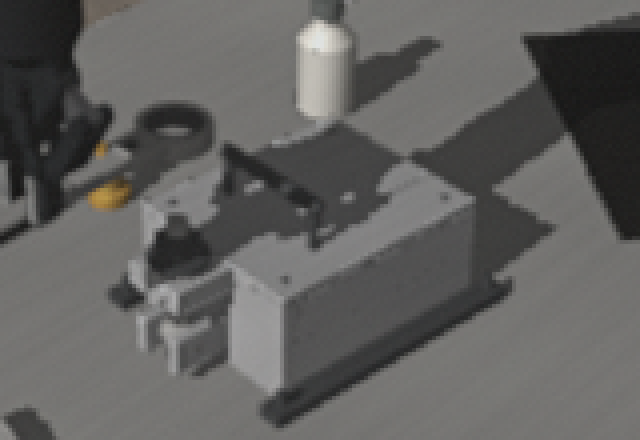

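Run:
```python
from h import *
for n in ["side","scene"]:
    im,d,C,K,o,Rc=shot(n)
    r=spotter.trace(n,"mat")
    for x in r[:1]:
        m=x["pixels"]&(d>0)&(C[...,2]<.012)&(C[...,1]<-.2); P=C[m]
        hull=cv2.convexHull((P[:,:2]*1000).astype(np.float32))
        print(n,x["p"],m.sum(),cv2.minAreaRect(hull))
    r=spotter.look_for(n,"tray"); print([(x["point"],x["p"]) for x in r[:2]])
    if n=="scene": cv2.imwrite("pics/o_scene.png",im[:,:,::-1])
```

```text
side 0.77 2413 ((496.69171142578125, -418.10797119140625), (169.08102416992188, 351.2341613769531), 49.19879913330078)
[([0.5119, 0.3567, 0.0035], 0.86)]
scene 0.9 4302 ((497.2961120605469, -418.57037353515625), (175.58953857421875, 340.0579833984375), 49.45315170288086)
[([0.5237, 0.3656, 0.0025], 0.59), ([0.5731, 0.1157, 0.0994], 0.24)]
```

View pics/o_scene.png

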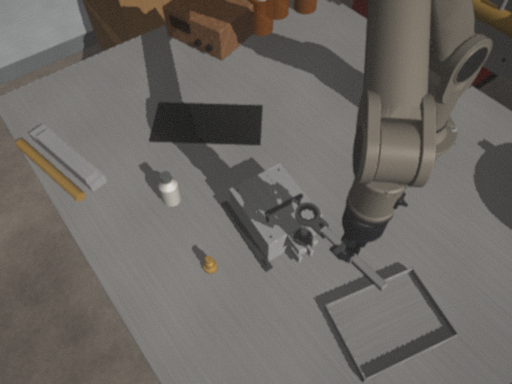

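Emit:
apply_moves([
  {"xyz": [48,4,-20],"spin": 8.5,"jaw": 10},
  {"xyz": [96,9,-20],"spin": 17,"jaw": 10},
  {"xyz": [144,13,-20],"spin": 25.5,"jaw": 10},
  {"xyz": [192,18,-20],"spin": 34,"jaw": 10},
  {"xyz": [240,22,-20],"spin": 42.5,"jaw": 10},
  {"xyz": [288,27,-20],"spin": 51,"jaw": 10},
  {"xyz": [336,31,-20],"spin": 59.5,"jaw": 10},
  {"xyz": [384,36,-20],"spin": 68,"jaw": 10},
  {"xyz": [432,40,-20],"spin": 76.5,"jaw": 10},
  {"xyz": [480,45,-20],"spin": 85,"jaw": 10},
  {"xyz": [528,49,-20],"spin": 93.5,"jaw": 10},
  {"xyz": [576,54,-20],"spin": 100,"jaw": 10},
])

```text
t: 29.6
eef_pos: [0.5249, -0.3504, 0.2259]
ee_rot: [0.077, 0.997, 0.0, -0.0]
wrist_force: [1.1, -0.5, -3.7]
opening: 0.176
```

```bash
python3 st.py; python3 -c "
from h import *
print(rel([.520,-.437,.08]))"
```

```text
t 29.6 [ 0.5249 -0.3504  0.2259] psi 171.2 F [ 1.1268 -0.5023 -3.7297] M [ 0.0114 -0.3015 -0.0206] q [ 0.684   0.4347 -0.2608  1.6687  0.125   1.0547  1.8021] op 0.176
[ -8.3808 -86.3991 145.8399]
```

Emit:
apply_moves([
  {"xyz": [-4,-43,30],"spin": 8.5,"jaw": 10},
  {"xyz": [-8.4,-86.4,70],"spin": 17,"jaw": 10},
  {"xyz": [-8.4,-86.4,110],"spin": 25.5,"jaw": 10},
  {"xyz": [-8.4,-86.4,146],"spin": 31.8,"jaw": 10},
  {"xyz": [-8.4,-86.4,146],"spin": 31.8,"jaw": 10},
  {"xyz": [-8.4,-86.4,146],"spin": 31.8,"jaw": 10},
])

```text
t: 30.2
eef_pos: [0.5211, -0.4347, 0.0801]
ee_rot: [0.342, 0.94, 0.0, -0.001]
wrist_force: [0.2, 0.0, -3.0]
opening: 0.179
```

```bash
python3 st.py; python3 -c "
from h import *
print(rel([.520,-.437,.0195]))"
```

```text
t 30.2 [ 0.5211 -0.4347  0.0801] psi 139.9 F [ 0.198   0.0342 -2.9687] M [-0.119  -0.1996 -0.0509] q [ 0.6748  0.656  -0.1024  1.6584  0.0838  0.8326  1.4088] op 0.179
[-0.6932 -2.4744 60.5623]
```

Emit:
apply_moves([
  {"xyz": [0,-2,20],"spin": 0,"jaw": 10},
  {"xyz": [0,-2,40],"spin": 0,"jaw": 10},
  {"xyz": [0,-2,50],"spin": 0,"jaw": 10},
  {"xyz": [0,-2,56],"spin": 0,"jaw": 10},
  {"xyz": [0,-2,58],"spin": 0,"jaw": 10},
  {"xyz": [0,-2,58],"spin": 0,"jaw": 10},
])

```text
t: 30.8
eef_pos: [0.52, -0.4373, 0.0231]
ee_rot: [0.344, 0.939, -0.0, 0.001]
wrist_force: [0.8, -0.9, -3.9]
opening: 0.175
```

```bash
python3 st.py
```

```text
t 30.8 [ 0.52   -0.4373  0.0231] psi 139.7 F [ 0.7755 -0.919  -3.8886] M [-0.1089 -0.1421  0.0338] q [ 0.6739  0.7308 -0.0955  1.6768  0.0947  0.737   1.4005] op 0.175
```

Emit:
apply_moves([
  {"xyz": [0,0,1.5],"spin": 0,"jaw": 10},
  {"xyz": [0,0,3],"spin": 0,"jaw": 10},
  {"xyz": [0,0,3.5],"spin": 0,"jaw": 10},
  {"xyz": [0,0,3.5],"spin": 0,"jaw": 10},
])

```text
t: 31.2
eef_pos: [0.5198, -0.4373, 0.0192]
ee_rot: [0.344, 0.939, -0.0, 0.001]
wrist_force: [-0.5, -0.5, -1.1]
opening: 0.174
```

Emit:
apply_moves([
  {"xyz": [0,0,0],"spin": 0,"jaw": 40},
  {"xyz": [0,0,0],"spin": 0,"jaw": 40},
  {"xyz": [0,0,0],"spin": 0,"jaw": 40},
  {"xyz": [0,0,0],"spin": 0,"jaw": 40},
  {"xyz": [0,0,-30],"spin": 0,"jaw": 45},
  {"xyz": [0,0,-80],"spin": 0,"jaw": 45},
  {"xyz": [-20,0,-130],"spin": 0,"jaw": 45},
  {"xyz": [-40,0,-180],"spin": 0,"jaw": 45},
  {"xyz": [-40,0,-190],"spin": 0,"jaw": 45},
])

```text
t: 32.1
eef_pos: [0.5531, -0.4654, 0.2151]
ee_rot: [0.345, 0.939, -0.001, 0.005]
wrist_force: [0.0, 0.0, 0.5]
opening: 0.526
```

```bash
python3 st.py
python3 - <<'E'
from h import *
im,d,C,K,o,Rc=shot("wrist","p_wrist")
im,d,C,K,o,Rc=shot("side","p_side")
r=spotter.trace("side","wrench_head")
for x in r[:1]:
    m=x["pixels"]&(d>0); P=C[m]; print(x["p"],m.sum(),P.mean(0),np.percentile(P[:,2],[5,50,95]),cv2.minAreaRect((P[:,:2]*1000).astype(np.float32)))
E
```

```text
t 32.1 [ 0.5531 -0.4654  0.2151] psi 139.7 F [0.0466 0.0076 0.5037] M [ 0.0267 -0.0227 -0.0143] q [ 0.6791  0.5767 -0.1006  1.4539  0.0616  1.1041  1.4345] op 0.526
0.92 370 [ 0.4733 -0.3943  0.0148] [0.0037 0.017  0.0211] ((501.1961364746094, -431.6344909667969), (53.00368118286133, 279.2850036621094), 44.561641693115234)
```

View pics/p_wrist.png

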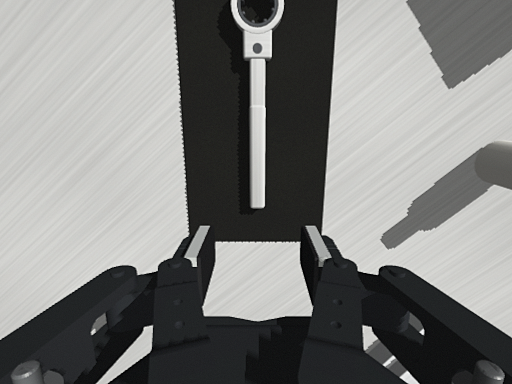

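View pics/p_side.png

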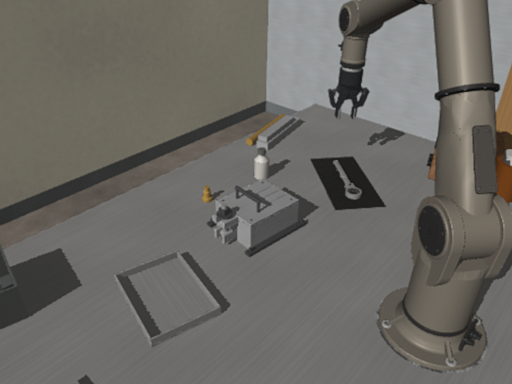

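Emit:
apply_moves([
  {"xyz": [30,37,0],"spin": -4,"jaw": 0},
  {"xyz": [60,74,0],"spin": -8,"jaw": 0},
  {"xyz": [91,111,0],"spin": -12,"jaw": 0},
  {"xyz": [121,148,0],"spin": -16,"jaw": 0},
  {"xyz": [151,185,0],"spin": -20,"jaw": 0},
  {"xyz": [181,222,0],"spin": -24,"jaw": 0},
  {"xyz": [211,259,0],"spin": -28,"jaw": 0},
  {"xyz": [241,296,0],"spin": -32,"jaw": 0},
  {"xyz": [271,333,0],"spin": -34,"jaw": 0},
  {"xyz": [301,370,0],"spin": -34,"jaw": 0},
  {"xyz": [331,406.6,0],"spin": -34,"jaw": 0},
  {"xyz": [331,406.6,0],"spin": -34,"jaw": 0},
])

```text
t: 33.45
eef_pos: [0.5581, 0.07, 0.2071]
ee_rot: [0.049, 0.999, 0.002, -0.002]
wrist_force: [0.5, 0.4, -0.1]
opening: 0.001
```

```bash
python3 st.py
python3 - <<'E'
from h import *
print(rel([.5635,.0587,.117]))
im,d,C,K,o,Rc=shot("wrist","q_wrist")
m=(d>0)&(C[...,0]>.52)&(C[...,0]<.62)&(C[...,1]>.07)&(C[...,1]<.15)
for lo,hi in [(.085,.092),(.0955,.104),(.114,.121),(.122,.132)]:
    q=m&(C[...,2]>lo)&(C[...,2]<hi); P=C[q]
    print(lo,len(P),P.mean(0) if len(P) else None)
    if len(P)>5: 
        print(cv2.minAreaRect((P[:,:2]*1000).astype(np.float32)),np.median(P[:,2]))
E
```

```text
t 33.45 [0.5581 0.07   0.2071] psi 174.4 F [ 0.4706  0.3555 -0.0587] M [-0.0115  0.0433  0.0024] q [ 0.0939  0.3624 -0.4075  1.841   0.1649  0.9736  1.0893] op 0.001
[ -6.823  -11.0585  90.016 ]
0.085 1774 [0.5558 0.0896 0.0895]
((559.1345825195312, 97.27027893066406), (63.011539459228516, 72.41893005371094), 83.33683013916016) 0.08953316776508274
0.0955 1123 [0.564  0.103  0.0996]
((568.5282592773438, 104.76179504394531), (44.25364685058594, 44.89967727661133), 85.34258270263672) 0.09958019045227315
0.114 493 [0.5656 0.1036 0.1175]
((568.7216186523438, 104.62353515625), (24.554954528808594, 24.180252075195312), 0.8679001331329346) 0.11751690600853348
0.122 358 [0.5682 0.1044 0.1273]
((568.5934448242188, 104.59947204589844), (15.827971458435059, 15.953001022338867), 56.37272262573242) 0.12745474117287897
```

View pics/q_wrist.png

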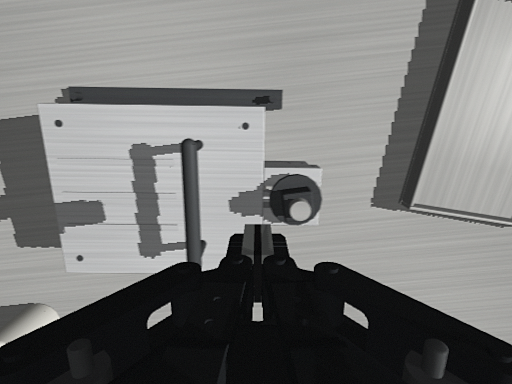

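Emit:
apply_moves([
  {"xyz": [-6.8,-11,30],"spin": 0.8,"jaw": 0},
  {"xyz": [-6.8,-11,60],"spin": 0.8,"jaw": 0},
  {"xyz": [-6.8,-11,80],"spin": 0.8,"jaw": 0},
  {"xyz": [-6.8,-11,90],"spin": 0.8,"jaw": 0},
  {"xyz": [-6.8,-11,90],"spin": 0.8,"jaw": 0},
])

```text
t: 34.0
eef_pos: [0.5642, 0.0482, 0.1165]
ee_rot: [0.062, 0.998, -0.001, -0.002]
wrist_force: [-0.2, -0.1, 0.3]
opening: 0.001
```

Emit:
apply_moves([
  {"xyz": [0,8,0],"spin": 0,"jaw": 0},
  {"xyz": [0,16,0],"spin": 0,"jaw": 0},
  {"xyz": [0,24,0],"spin": 0,"jaw": 0},
  {"xyz": [0,32,0],"spin": 0,"jaw": 0},
  {"xyz": [0,40,0],"spin": 0,"jaw": 0},
  {"xyz": [0,48,0],"spin": 0,"jaw": 0},
  {"xyz": [0,56,0],"spin": 0,"jaw": 0},
  {"xyz": [0,64,0],"spin": 0,"jaw": 0},
  {"xyz": [0,72,0],"spin": 0,"jaw": 0},
  {"xyz": [0,72,0],"spin": 0,"jaw": 0},
])

```text
t: 35.0
eef_pos: [0.5748, 0.123, 0.1186]
ee_rot: [0.061, 0.998, 0.001, 0.0]
wrist_force: [-0.5, 0.4, 0.2]
opening: 0.0
```

```bash
python3 st.py
python3 - <<'E'
from h import *
im,d,C,K,o,Rc=shot("scene","r_scene")
cv2.imwrite("pics/r_crop.png",cv2.resize(im[150:300,200:400,::-1],None,fx=4,fy=4,interpolation=3))
E
```

```text
t 35.0 [0.5748 0.123  0.1186] psi 173.0 F [-0.4729  0.4095  0.1786] M [-0.0195  0.0529 -0.0016] q [-0.0321  0.5062 -0.3704  1.8547  0.2403  0.8239  0.9245] op 0.0
```

View pics/r_crop.png

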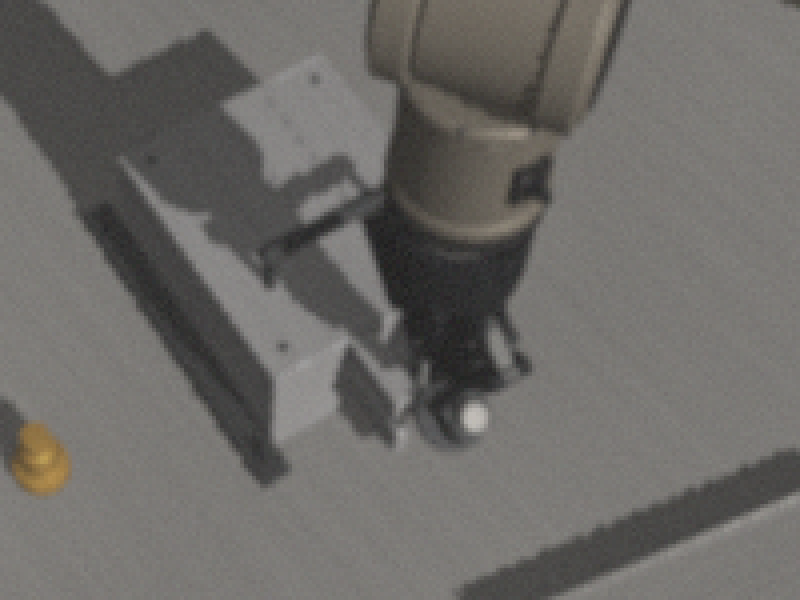

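Emit:
apply_moves([
  {"xyz": [0,10,0],"spin": 0,"jaw": 0},
  {"xyz": [0,20,0],"spin": 0,"jaw": 0},
  {"xyz": [0,30,0],"spin": 0,"jaw": 0},
  {"xyz": [0,30,0],"spin": 0,"jaw": 0},
  {"xyz": [0,30,0],"spin": 0,"jaw": 0},
])

```text
t: 35.55
eef_pos: [0.5785, 0.1513, 0.1185]
ee_rot: [0.062, 0.998, -0.0, -0.0]
wrist_force: [0.2, 0.4, 0.0]
opening: -0.002
```

```bash
python3 st.py
python3 - <<'E'
from h import *
im,d,C,K,o,Rc=shot("scene","s_scene")
cv2.imwrite("pics/s_crop.png",cv2.resize(im[150:300,200:400,::-1],None,fx=4,fy=4,interpolation=3))
E
```

```text
t 35.55 [0.5785 0.1513 0.1185] psi 172.9 F [0.1819 0.3519 0.0481] M [ 0.0173 -0.0065  0.0167] q [-0.0789  0.5207 -0.3703  1.83    0.2451  0.8359  0.8778] op -0.002
```

View pics/s_crop.png

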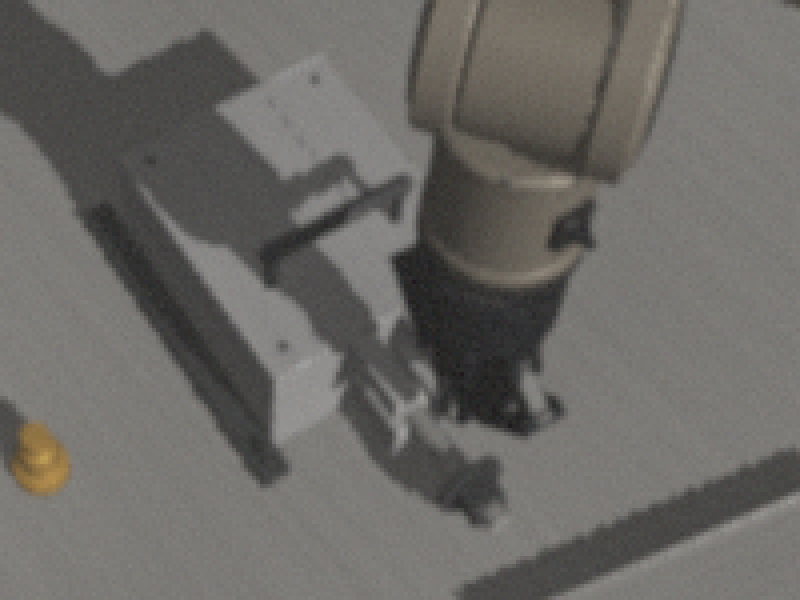

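```bash
python3 -c "
from h import *
print(rel([.560,.0202,.118]))"
```

```text
[   2.2748 -131.6975    0.5556]
```

Emit:
apply_moves([
  {"xyz": [0,0,-45],"spin": -0.7,"jaw": 0},
  {"xyz": [0,0,-80],"spin": -0.7,"jaw": 30},
  {"xyz": [2,-50,-80],"spin": -0.7,"jaw": 50},
  {"xyz": [2,-100,-80],"spin": -0.7,"jaw": 50},
  {"xyz": [2,-131.7,-80],"spin": -0.7,"jaw": 50},
  {"xyz": [2,-131.7,-80],"spin": -0.7,"jaw": 50},
  {"xyz": [2,-131.7,-80],"spin": -0.7,"jaw": 50},
])

```text
t: 36.3
eef_pos: [0.5602, 0.0192, 0.1987]
ee_rot: [0.057, 0.998, -0.0, 0.0]
wrist_force: [-0.5, 0.8, 0.4]
opening: 0.584
```

```bash
python3 st.py
python3 - <<'E'
from h import *
print(rel([.560,.0202,.118]))
im,d,C,K,o,Rc=shot("wrist","t_wrist")
m=(d>0)&(C[...,2]>.12)&(C[...,2]<.138)&(C[...,0]>.48)&(C[...,0]<.64)&(C[...,1]<.06)&(C[...,1]>-.03)
P=C[m]; print(len(P),P.mean(0),P.max(0),P.min(0))
im,d,C,K,o,Rc=shot("side","t_side")
cv2.imwrite("pics/t_crop.png",cv2.resize(im[150:260,180:340,::-1],None,fx=4,fy=4,interpolation=3))
E
```

```text
t 36.3 [0.5602 0.0192 0.1987] psi 173.4 F [-0.4534  0.7883  0.3755] M [ 0.0666 -0.0471 -0.0168] q [ 0.1551  0.3635 -0.374   1.857   0.1605  0.9503  1.1661] op 0.584
[ 0.3357  0.9411 80.6964]
2242 [0.5549 0.0217 0.1302] [0.6122 0.0323 0.1338] [0.5061 0.01   0.1248]
```

View pics/t_wrist.png

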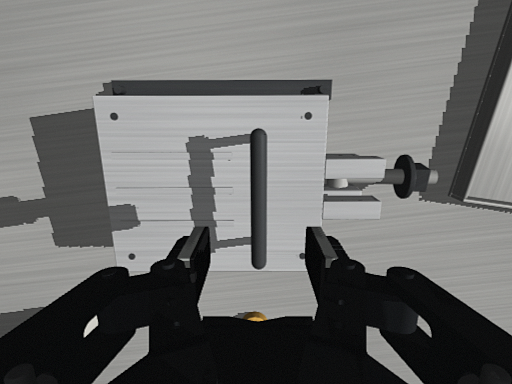

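View pics/t_crop.png

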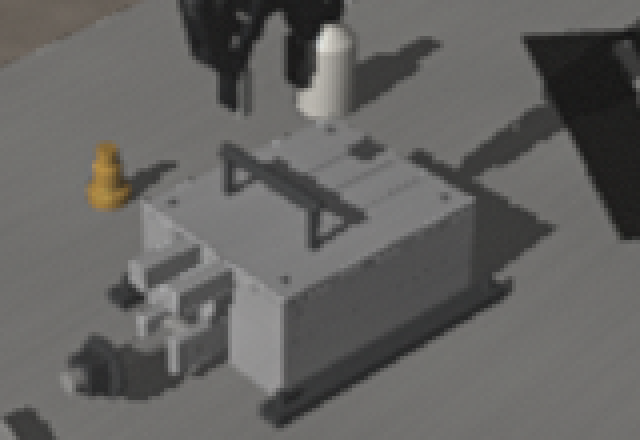

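Emit:
apply_moves([
  {"xyz": [0,0.9,30],"spin": 0,"jaw": 50},
  {"xyz": [0,0.9,60],"spin": 0,"jaw": 50},
  {"xyz": [0,0.9,76],"spin": 0,"jaw": 50},
  {"xyz": [0,0.9,80],"spin": 0,"jaw": 50},
  {"xyz": [0,0.9,80],"spin": 0,"jaw": 5},
  {"xyz": [0,0.9,80],"spin": 0,"jaw": 5},
  {"xyz": [0,0.9,80],"spin": 0,"jaw": 5},
  {"xyz": [0,0.9,80],"spin": 0,"jaw": 5},
  {"xyz": [0,0.9,80],"spin": 0,"jaw": 5},
  {"xyz": [0,0.9,80],"spin": 0,"jaw": 5},
], squeeze=50)

```text
t: 37.4
eef_pos: [0.5611, 0.0197, 0.1199]
ee_rot: [0.056, 0.998, -0.001, 0.001]
wrist_force: [-1.9, -5.4, 4.3]
opening: 0.124
```

Emit:
apply_moves([
  {"xyz": [0,-3.5,-5.7],"spin": 0,"jaw": 5},
  {"xyz": [0,-7.1,-11.2],"spin": 0,"jaw": 5},
  {"xyz": [0,-15.2,-21.8],"spin": 0,"jaw": 5},
  {"xyz": [0,-15.2,-21.8],"spin": 0,"jaw": 5},
])

```text
t: 37.8
eef_pos: [0.5594, 0.0056, 0.1412]
ee_rot: [0.056, 0.998, 0.0, 0.001]
wrist_force: [2.1, -2.7, -1.8]
opening: 0.118
```

```bash
python3 st.py
python3 - <<'E'
from h import *
im,d,C,K,o,Rc=shot("side","u_side")
cv2.imwrite("pics/u_crop.png",cv2.resize(im[130:260,180:340,::-1],None,fx=4,fy=4,interpolation=3))
E
```

```text
t 37.8 [0.5594 0.0056 0.1412] psi 173.5 F [ 2.1469 -2.7005 -1.8014] M [-0.3849 -0.326  -0.0099] q [ 0.1617  0.432  -0.3566  1.909   0.1989  0.8328  1.1588] op 0.118
```

View pics/u_crop.png

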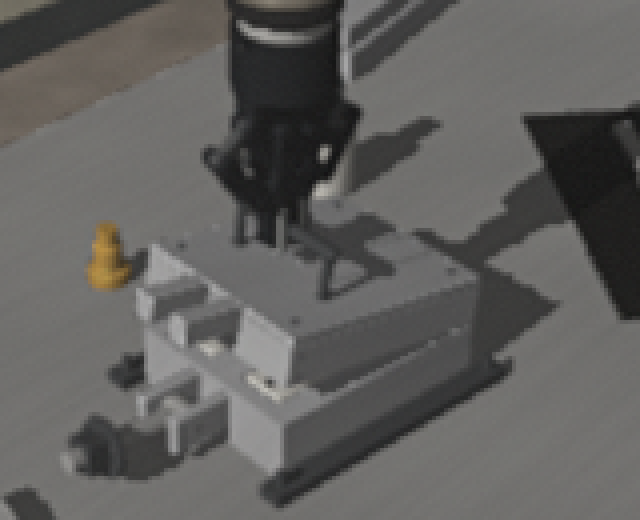

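Emit:
apply_moves([
  {"xyz": [0,-4.5,-4.9],"spin": 0,"jaw": 5},
  {"xyz": [0,-9,-9.8],"spin": 0,"jaw": 5},
  {"xyz": [0,-18.8,-18.8],"spin": 0,"jaw": 5},
  {"xyz": [0,-29.3,-26.8],"spin": 0,"jaw": 5},
  {"xyz": [0,-40.5,-34],"spin": 0,"jaw": 5},
  {"xyz": [0,-40.5,-34],"spin": 0,"jaw": 5},
])

```text
t: 38.45
eef_pos: [0.5552, -0.0318, 0.1758]
ee_rot: [0.055, 0.998, 0.002, 0.001]
wrist_force: [-0.3, 2.9, 4.3]
opening: 0.118
```

```bash
python3 st.py
```

```text
t 38.45 [ 0.5552 -0.0318  0.1758] psi 173.7 F [-0.2584  2.8799  4.317 ] M [0.9804 0.0529 0.0499] q [ 0.2367  0.3816 -0.3606  1.89    0.1655  0.896   1.2565] op 0.118
```

Emit:
apply_moves([
  {"xyz": [0,-6,-3.1],"spin": 0,"jaw": 5},
  {"xyz": [0,-11.8,-6.2],"spin": 0,"jaw": 5},
  {"xyz": [0,-24,-11.3],"spin": 0,"jaw": 5},
  {"xyz": [0,-36.7,-15.3],"spin": 0,"jaw": 5},
  {"xyz": [0,-49.7,-18.2],"spin": 0,"jaw": 5},
  {"xyz": [0,-62.8,-19.9],"spin": 0,"jaw": 5},
  {"xyz": [0,-76.1,-20.5],"spin": 0,"jaw": 5},
  {"xyz": [0,-76.1,-20.5],"spin": 0,"jaw": 5},
])

```text
t: 39.25
eef_pos: [0.547, -0.1076, 0.1984]
ee_rot: [0.055, 0.998, 0.001, 0.002]
wrist_force: [-6.7, 4.3, 21.9]
opening: 0.116
```

```bash
python3 st.py
python3 - <<'E'
from h import *
im,d,C,K,o,Rc=shot("side","v_side")
cv2.imwrite("pics/v_crop.png",cv2.resize(im[100:260,180:370,::-1],None,fx=4,fy=4,interpolation=3)[:600,:760])
E
```

```text
t 39.25 [ 0.547  -0.1076  0.1984] psi 173.7 F [-6.7018  4.3277 21.9362] M [ 1.0654  1.39   -0.0579] q [ 0.358   0.3535 -0.3393  1.8682  0.1407  0.9399  1.4153] op 0.116
```

View pics/v_crop.png

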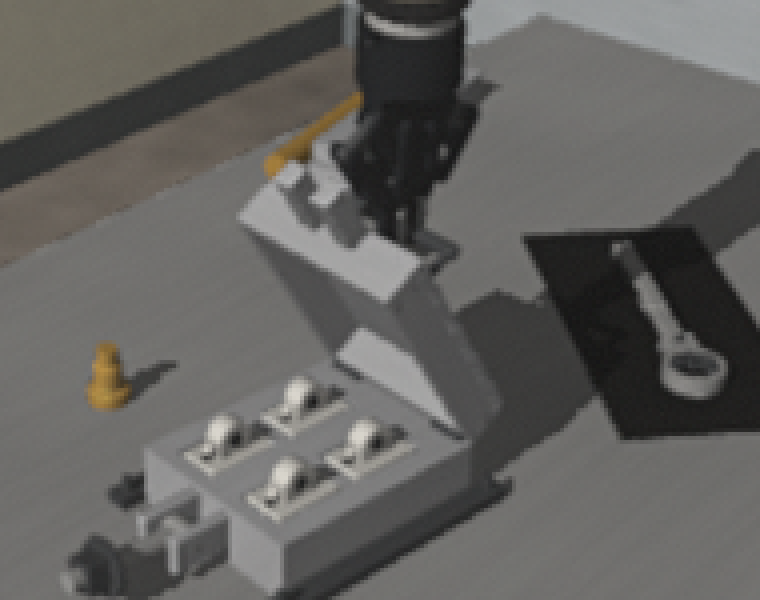

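Emit:
apply_moves([
  {"xyz": [0,13.3,0.6],"spin": 0,"jaw": 5},
  {"xyz": [0,26.4,2.3],"spin": 0,"jaw": 5},
  {"xyz": [0,26.4,2.3],"spin": 0,"jaw": 5},
])

```text
t: 39.6
eef_pos: [0.5501, -0.0813, 0.1949]
ee_rot: [0.054, 0.999, 0.0, 0.002]
wrist_force: [-2.0, 3.6, 11.2]
opening: 0.117
```

```bash
python3 st.py
```

```text
t 39.6 [ 0.5501 -0.0813  0.1949] psi 173.8 F [-2.0357  3.5999 11.1564] M [0.3951 0.4194 0.0346] q [ 0.3162  0.3559 -0.3482  1.8747  0.1489  0.9323  1.3617] op 0.117
```

Emit:
apply_moves([
  {"xyz": [0,0,0],"spin": 0,"jaw": 30},
  {"xyz": [0,0,0],"spin": 0,"jaw": 30},
  {"xyz": [0,0,0],"spin": 0,"jaw": 30},
  {"xyz": [0,0,-20],"spin": 0,"jaw": 30},
  {"xyz": [0,0,-50],"spin": 0,"jaw": 30},
  {"xyz": [0,0,-90],"spin": 0,"jaw": 20},
  {"xyz": [0,0,-115],"spin": 0,"jaw": 0},
  {"xyz": [0,0,-115],"spin": 0,"jaw": 0},
])

```text
t: 40.4
eef_pos: [0.5506, -0.0836, 0.3115]
ee_rot: [0.056, 0.998, -0.0, 0.003]
wrist_force: [0.7, 0.1, -0.2]
opening: -0.0
```

```bash
python3 st.py
python3 - <<'E'
from h import *
print(rel([.5834,.0756,.31]),rel([.5834,.0756,.232]))
im,d,C,K,o,Rc=shot("side","w_side")
cv2.imwrite("pics/w_crop.png",cv2.resize(im[100:260,180:370,::-1],None,fx=4,fy=4,interpolation=3)[:600,:760])
m=(d>0)&(C[...,0]>.45)&(C[...,0]<.65)&(C[...,1]>-.16)&(C[...,1]<.09)&(C[...,2]>.1)&(C[...,2]<.28)
P=C[m]; print(len(P),P.max(0),P.min(0),P[P[:,2]>.2][:,:].mean(0))
E
```

```text
t 40.4 [ 0.5506 -0.0836  0.3115] psi 173.6 F [ 0.6914  0.0597 -0.2121] M [-0.0225  0.0097  0.0485] q [ 0.3377  0.2429 -0.3583  1.7415  0.0928  1.1669  1.4117] op -0.0
[-14.76   161.8595   1.6317] [-14.2262 161.8634  79.6299]
1343 [0.635  0.0335 0.2564] [ 0.4635 -0.1071  0.1003] [ 0.5393 -0.0064  0.2181]
```

View pics/w_crop.png

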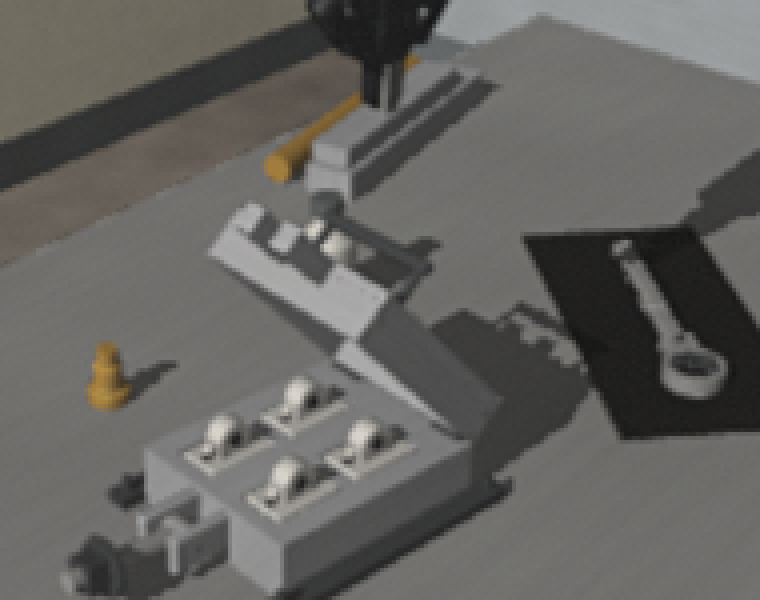

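Emit:
apply_moves([
  {"xyz": [-5,50,-3],"spin": 0,"jaw": 0},
  {"xyz": [-10,100,-3],"spin": 0,"jaw": 0},
  {"xyz": [-14,140,-3],"spin": 0,"jaw": 0},
  {"xyz": [-14,165,-3],"spin": 0,"jaw": 0},
  {"xyz": [-14,168,20],"spin": 0,"jaw": 0},
  {"xyz": [-14,168,50],"spin": 0,"jaw": 0},
  {"xyz": [-14,168,77],"spin": 0,"jaw": 0},
  {"xyz": [-14,168,77],"spin": 0,"jaw": 0},
])

```text
t: 41.25
eef_pos: [0.5779, 0.0808, 0.2253]
ee_rot: [0.056, 0.998, -0.001, -0.005]
wrist_force: [-0.3, 0.3, 0.4]
opening: 0.003
```

```bash
python3 st.py
python3 - <<'E'
from h import *
im,d,C,K,o,Rc=shot("side","x_side")
cv2.imwrite("pics/x_crop.png",cv2.resize(im[80:240,150:340,::-1],None,fx=4,fy=4,interpolation=3)[:600,:760])
E
```

```text
t 41.25 [0.5779 0.0808 0.2253] psi 173.6 F [-0.2967  0.2648  0.4496] M [-0.0242  0.0545  0.0046] q [ 0.0876  0.3832 -0.4256  1.7675  0.1785  1.0393  1.0562] op 0.003
```

View pics/x_crop.png

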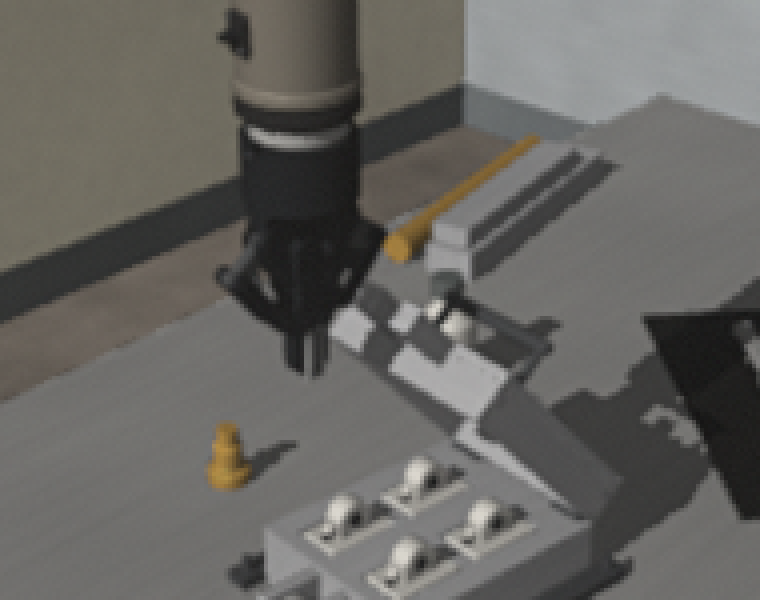

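Emit:
apply_moves([
  {"xyz": [0,-20,-4],"spin": 0,"jaw": 0},
  {"xyz": [0,-35,-7],"spin": 0,"jaw": 0},
  {"xyz": [0,-43,-11],"spin": 0,"jaw": 0},
  {"xyz": [0,-50,-15],"spin": 0,"jaw": 0},
  {"xyz": [0,-57,-19],"spin": 0,"jaw": 0},
  {"xyz": [0,-64,-23],"spin": 0,"jaw": 0},
  {"xyz": [0,-71,-27],"spin": 0,"jaw": 0},
  {"xyz": [0,-78,-31],"spin": 0,"jaw": 0},
])

```text
t: 42.1
eef_pos: [0.5732, 0.0054, 0.2627]
ee_rot: [0.055, 0.998, 0.001, 0.001]
wrist_force: [3.2, 5.0, -0.6]
opening: -0.004
```

```bash
python3 st.py
python3 - <<'E'
from h import *
im,d,C,K,o,Rc=shot("side","y_side")
cv2.imwrite("pics/y_crop.png",cv2.resize(im[80:240,150:340,::-1],None,fx=4,fy=4,interpolation=3)[:600,:760])
E
```

```text
t 42.1 [0.5732 0.0054 0.2627] psi 173.7 F [ 3.2145  4.9662 -0.6116] M [ 0.8699 -0.4316  0.0144] q [ 0.2113  0.3206 -0.409   1.7603  0.1409  1.0875  1.216 ] op -0.004
```

View pics/y_crop.png

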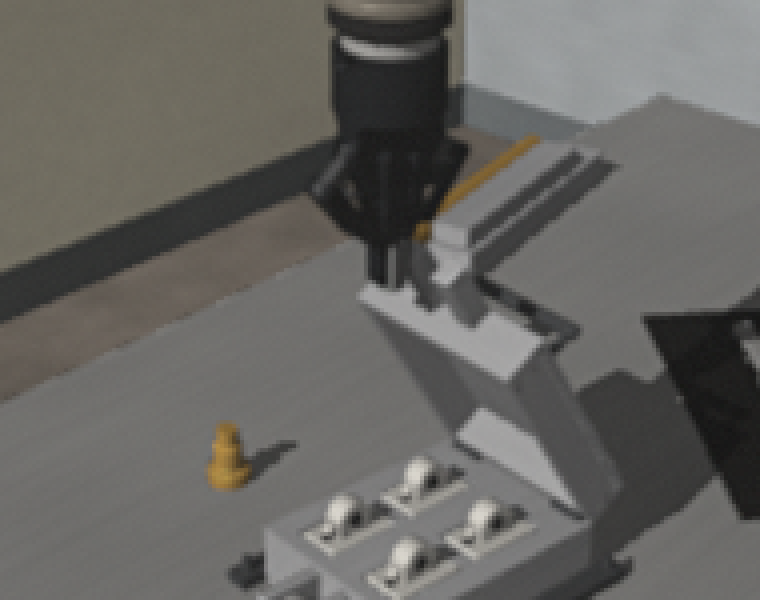

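Emit:
apply_moves([
  {"xyz": [0,-8,0],"spin": 0,"jaw": 0},
  {"xyz": [0,-15,-1],"spin": 0,"jaw": 0},
  {"xyz": [0,-22,-2],"spin": 0,"jaw": 0},
  {"xyz": [0,-28,-4],"spin": 0,"jaw": 0},
  {"xyz": [0,-35,-6],"spin": 0,"jaw": 0},
  {"xyz": [0,-41,-8],"spin": 0,"jaw": 0},
  {"xyz": [0,-48,-9],"spin": 0,"jaw": 0},
  {"xyz": [0,-55,-11],"spin": 0,"jaw": 0},
  {"xyz": [0,-62,-12],"spin": 0,"jaw": 0},
  {"xyz": [0,-69,-13],"spin": 0,"jaw": 0},
])

```text
t: 43.15
eef_pos: [0.5649, -0.0648, 0.2748]
ee_rot: [0.056, 0.998, -0.0, 0.0]
wrist_force: [1.1, 3.7, 3.2]
opening: -0.003
```

```bash
python3 st.py
```

```text
t 43.15 [ 0.5649 -0.0648  0.2748] psi 173.6 F [1.1029 3.6958 3.1597] M [ 0.6951 -0.2798  0.0248] q [ 0.3124  0.2991 -0.3794  1.7567  0.1224  1.1088  1.3526] op -0.003
```

Emit:
apply_moves([
  {"xyz": [0,-7,-1],"spin": 0,"jaw": 0},
  {"xyz": [0,-13,-2],"spin": 0,"jaw": 0},
  {"xyz": [0,-19,-3],"spin": 0,"jaw": 0},
  {"xyz": [0,-25,-3],"spin": 0,"jaw": 0},
  {"xyz": [0,-31,-3],"spin": 0,"jaw": 0},
  {"xyz": [0,-37,-3],"spin": 0,"jaw": 0},
  {"xyz": [0,-43,-3],"spin": 0,"jaw": 0},
  {"xyz": [0,-47,-3],"spin": 0,"jaw": 0},
  {"xyz": [0,-47,-3],"spin": 0,"jaw": 0},
])

```text
t: 44.05
eef_pos: [0.5592, -0.1121, 0.2772]
ee_rot: [0.057, 0.998, -0.0, -0.001]
wrist_force: [-0.9, -0.0, -0.1]
opening: 0.0
```

```bash
python3 st.py
python3 - <<'E'
from h import *
im,d,C,K,o,Rc=shot("side","z_side")
cv2.imwrite("pics/z_crop.png",cv2.resize(im[80:240,150:340,::-1],None,fx=4,fy=4,interpolation=3)[:600,:760])
E
```

```text
t 44.05 [ 0.5592 -0.1121  0.2772] psi 173.5 F [-0.8514 -0.0297 -0.1286] M [-0.0135 -0.008  -0.0307] q [ 0.3772  0.298  -0.3566  1.7502  0.1153  1.1148  1.4418] op 0.0
```

View pics/z_crop.png

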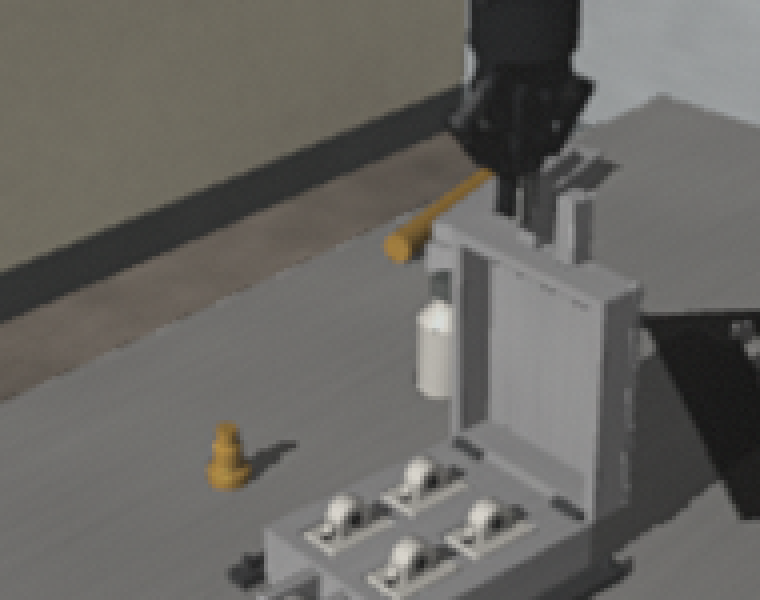

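Emit:
apply_moves([
  {"xyz": [0,40,0],"spin": 0,"jaw": 0},
  {"xyz": [0,81,0],"spin": 8.5,"jaw": 20},
  {"xyz": [0,81,10],"spin": 17,"jaw": 45},
  {"xyz": [0,81,20],"spin": 25.5,"jaw": 45},
  {"xyz": [0,81,30],"spin": 34,"jaw": 45},
  {"xyz": [0,81,37],"spin": 42.5,"jaw": 45},
  {"xyz": [0,81,37],"spin": 51,"jaw": 45},
  {"xyz": [0,81,37],"spin": 59.5,"jaw": 45},
  {"xyz": [0,81,37],"spin": 68,"jaw": 45},
  {"xyz": [0,81,37],"spin": 76.5,"jaw": 45},
  {"xyz": [0,81,37],"spin": 85,"jaw": 45},
  {"xyz": [0,81,37],"spin": 89.9,"jaw": 45},
])

```text
t: 45.3
eef_pos: [0.5683, -0.0309, 0.2405]
ee_rot: [0.747, 0.665, -0.001, 0.0]
wrist_force: [-0.1, 0.2, 0.3]
opening: 0.528
```

```bash
python3 st.py
python3 - <<'E'
from h import *
im,d,C,K,o,Rc=shot("wrist","aa_wrist")
np.savez("aa.npz",im=im,d=d,C=C)
for n in (1,2,3,4):
    r=spotter.look_for("wrist",f"bracket{n}_mid"); print(n,[(x["point"],round(x["p"],2)) for x in r[:5]])
im,d,C,K,o,Rc=shot("scene","aa_scene")
q=(d>0)&(abs(C[...,2]-.025)<.005)&(C[...,1]>.2)&(C[...,0]>.3)&(C[...,0]<.75)&(C[...,1]<.55)
P=C[q]; print("tray",cv2.minAreaRect((P[:,:2]*1000).astype(np.float32)))
E
```

```text
t 45.3 [ 0.5683 -0.0309  0.2405] psi 83.4 F [-0.1045  0.1667  0.3172] M [-0.0101 -0.004   0.0006] q [ 0.044   0.3109 -0.1232  1.8082  0.0451  1.0261 -0.2122] op 0.528
1 [([0.5271, 0.0328, 0.0474], 0.71)]
2 [([0.5975, 0.0257, 0.0491], 0.62)]
3 [([0.5195, -0.0393, 0.049], 0.89)]
4 []
tray ((515.2556762695312, 332.272216796875), (222.11012268066406, 241.84780883789062), 75.08551788330078)
```

View pics/aa_wrist.png

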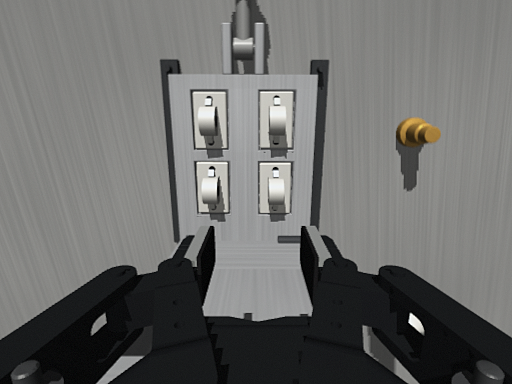

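View pics/aa_scene.png

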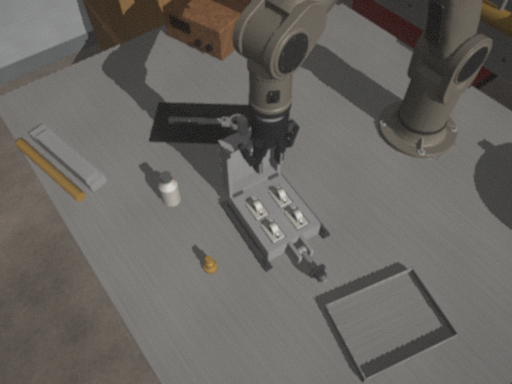

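Run:
```python
from h import *
b=np.load("aa.npz"); d=b["d"];C=b["C"]
m=((d>0)&(C[...,2]>.056)&(C[...,2]<.08)&(C[...,0]>.48)&(C[...,0]<.64)&(C[...,1]>-.08)&(C[...,1]<.07)).astype(np.uint8)
n,l,s,c=cv2.connectedComponentsWithStats(m)
for i in range(1,n):
    if s[i,4]>40:
        P=C[l==i]; print(s[i],P.mean(0),P[:,2].max(),cv2.minAreaRect((P[:,:2]*1000).astype(np.float32)))
m=(d>0)&(abs(C[...,2]-.05)<.003)&(C[...,0]>.44)&(C[...,0]<.68)&(C[...,1]<.1)&(C[...,1]>-.06); print(cv2.minAreaRect((C[m][:,:2]*1000).astype(np.float32)))
```

```text
[198  99  20  45 625] [0.5259 0.0336 0.0697] 0.07744642687399572 ((525.1536254882812, 33.233802795410156), (45.3733024597168, 16.45672035217285), 83.34394073486328)
[269  98  17  45 585] [0.5959 0.0266 0.0702] 0.07784388776179008 ((595.9964599609375, 25.98948097229004), (45.338924407958984, 16.009986877441406), 83.9543685913086)
[202 170  18  40 542] [ 0.5176 -0.0386  0.0694] 0.07734628142461092 ((516.5225219726562, -41.10668182373047), (45.619564056396484, 16.481088638305664), 82.16209411621094)
[269 170  16  40 486] [ 0.5878 -0.0465  0.07  ] 0.0771685085111341 ((587.7113037109375, -49.46202850341797), (45.813560485839844, 16.00617027282715), 83.5307388305664)
((559.0465698242188, 16.089645385742188), (168.15042114257812, 156.66778564453125), 83.92659759521484)
```

```bash
python3 -c "
from h import *
print(rel([.5247,.0320,.065]))"
```

```text
[ 57.4718 -50.3851 175.5874]
```

Emit:
apply_moves([
  {"xyz": [30,-25,40],"spin": 0,"jaw": 45},
  {"xyz": [57.5,-50.4,80],"spin": 0,"jaw": 45},
  {"xyz": [57.5,-50.4,120],"spin": 0,"jaw": 45},
  {"xyz": [57.5,-50.4,135],"spin": 0,"jaw": 45},
  {"xyz": [57.5,-50.4,135],"spin": 0,"jaw": 45},
])

```text
t: 46.1
eef_pos: [0.5228, 0.0323, 0.1032]
ee_rot: [0.744, 0.668, -0.002, -0.002]
wrist_force: [-0.1, 1.2, 0.7]
opening: 0.525
```

```bash
python3 st.py; python3 -c "
from h import *
print(rel([.5247,.0320,.065]))
shot('wrist','ab_wrist')"
```

```text
t 46.1 [0.5228 0.0323 0.1032] psi 83.8 F [-0.1215  1.2299  0.681 ] M [-0.0068 -0.0012  0.0266] q [-0.0588  0.422  -0.1499  2.0219  0.0935  0.7093 -0.375 ] op 0.525
[-0.0492  2.1445 38.2078]
```

View pics/ab_wrist.png

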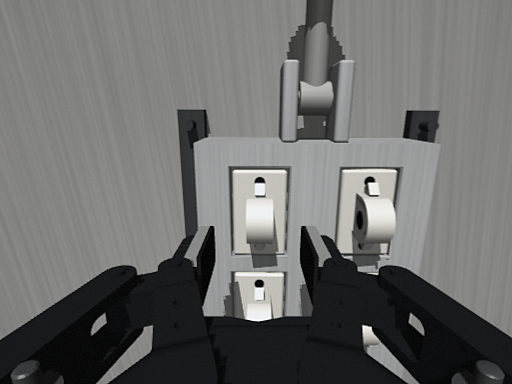

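Emit:
apply_moves([
  {"xyz": [0,2,15],"spin": 0,"jaw": 45},
  {"xyz": [0,2,28],"spin": 0,"jaw": 45},
  {"xyz": [0,2,36],"spin": 0,"jaw": 45},
  {"xyz": [0,2,38],"spin": 0,"jaw": 45},
  {"xyz": [0,2,38],"spin": 0,"jaw": 8},
  {"xyz": [0,2,38],"spin": 0,"jaw": 8},
  {"xyz": [0,2,38],"spin": 0,"jaw": 8},
  {"xyz": [0,2,38],"spin": 0,"jaw": 8},
  {"xyz": [0,2,38],"spin": 0,"jaw": 8},
  {"xyz": [0,2,38],"spin": 0,"jaw": 8},
], squeeze=40)

```text
t: 47.15
eef_pos: [0.5251, 0.0323, 0.0679]
ee_rot: [0.745, 0.667, -0.001, -0.001]
wrist_force: [-4.7, 1.2, 4.6]
opening: 0.176
```

```bash
python3 st.py
```

```text
t 47.15 [0.5251 0.0323 0.0679] psi 83.7 F [-4.6876  1.1727  4.6264] M [ 0.1236  1.1925 -0.1292] q [-0.0664  0.481  -0.1409  2.0363  0.1091  0.6343 -0.3896] op 0.176
```

Emit:
apply_moves([
  {"xyz": [0,0,-3],"spin": 0,"jaw": 8},
  {"xyz": [0,0,-8],"spin": 0,"jaw": 8},
  {"xyz": [0,0,-14],"spin": 0,"jaw": 8},
  {"xyz": [0,0,-30],"spin": 0,"jaw": 8},
  {"xyz": [0,0,-60],"spin": 0,"jaw": 8},
  {"xyz": [0,0,-80],"spin": 0,"jaw": 8},
  {"xyz": [0,0,-80],"spin": 0,"jaw": 8},
])

```text
t: 47.85
eef_pos: [0.5306, 0.0324, 0.1517]
ee_rot: [0.745, 0.667, 0.004, 0.003]
wrist_force: [0.6, -0.7, -0.8]
opening: 0.173
```

```bash
python3 st.py; python3 -c "
from h import *
shot('wrist','ac_wrist')"
```

```text
t 47.85 [0.5306 0.0324 0.1517] psi 83.7 F [ 0.6153 -0.7445 -0.7798] M [ 0.0285 -0.0236 -0.0127] q [-0.0498  0.355  -0.1567  1.9817  0.0766  0.801  -0.3601] op 0.173
```

View pics/ac_wrist.png

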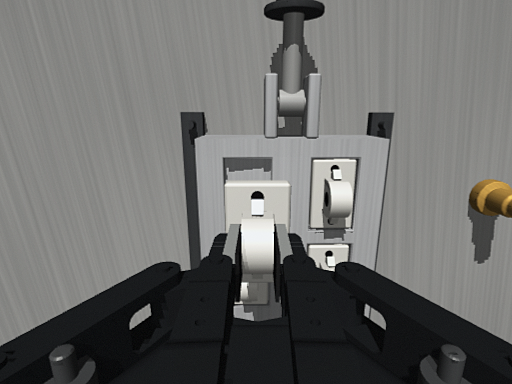

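```bash
python3 -c "
from h import *
print(rel([.50,.26,.20]))"
```

```text
[223.262  -53.9001 -50.1128]
```

Emit:
apply_moves([
  {"xyz": [40,-10,-20],"spin": 2,"jaw": 8},
  {"xyz": [85,-20,-35],"spin": 4,"jaw": 8},
  {"xyz": [130,-31,-50],"spin": 6,"jaw": 8},
  {"xyz": [175,-42,-50],"spin": 8.4,"jaw": 8},
  {"xyz": [210,-50,-50],"spin": 8.4,"jaw": 8},
  {"xyz": [223,-54,-50],"spin": 8.4,"jaw": 8},
  {"xyz": [223,-54,-50],"spin": 8.4,"jaw": 8},
  {"xyz": [223,-54,-50],"spin": 8.4,"jaw": 8},
])

```text
t: 48.7
eef_pos: [0.4981, 0.2579, 0.1969]
ee_rot: [0.792, 0.61, -0.001, 0.0]
wrist_force: [-0.5, -0.9, -0.4]
opening: 0.179
```

```bash
cat > tray.py <<'E'
from h import *
import sys
p,R,s=tool()
im,d,C,K,o,Rc=shot('wrist',sys.argv[1])
q=((d>0)&(abs(C[...,2]-.025)<.005)&(C[...,1]>.23)&(C[...,0]>.33)&(C[...,0]<.75)&(C[...,1]<.56))
cv2.imwrite('pics/'+sys.argv[1]+'_m.png',q.astype(np.uint8)*255)
P=C[q]; print(len(P),cv2.minAreaRect((P[:,:2]*1000).astype(np.float32)),P.mean(0))
E
python3 st.py; python3 tray.py ad_wrist
```

```text
t 48.7 [0.4981 0.2579 0.1969] psi 75.2 F [-0.5331 -0.9075 -0.3804] M [-0.045  -0.0018 -0.0021] q [-0.4178  0.3505 -0.213   1.8657  0.0915  0.936  -0.9304] op 0.179
2736 ((519.2958984375, 347.05816650390625), (155.44863891601562, 240.1154022216797), 75.21549987792969) [0.5136 0.3273 0.0246]
```

View pics/ad_wrist.png

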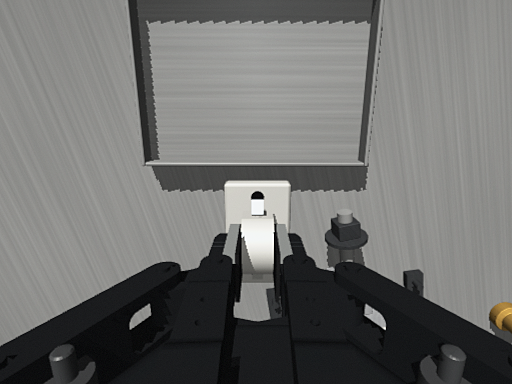

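View pics/ad_wrist_m.png

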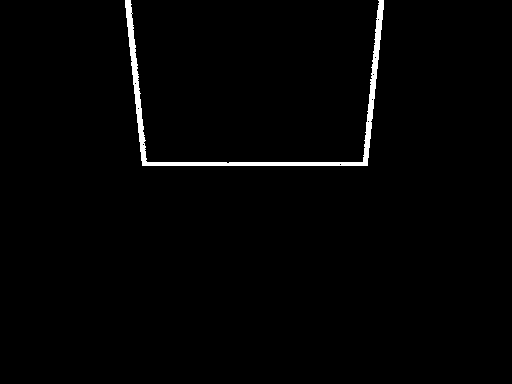

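```bash
python3 -c "
from h import *
print(rel([.4485,.3741,.031]))"
```

```text
[100.4502 -78.1341 165.8462]
```

Emit:
apply_moves([
  {"xyz": [40,-30,0],"spin": 0,"jaw": 8},
  {"xyz": [80,-60,30],"spin": 0,"jaw": 8},
  {"xyz": [100.5,-78,70],"spin": 0,"jaw": 8},
  {"xyz": [100.5,-78,110],"spin": 0,"jaw": 8},
  {"xyz": [100.5,-78,135],"spin": 0,"jaw": 8},
  {"xyz": [100.5,-78,145],"spin": 0,"jaw": 8},
  {"xyz": [100.5,-78,145],"spin": 0,"jaw": 8},
])

```text
t: 49.45
eef_pos: [0.4483, 0.3744, 0.0515]
ee_rot: [0.793, 0.61, -0.001, 0.001]
wrist_force: [-0.0, -0.0, -0.7]
opening: 0.174
```

```bash
python3 st.py; python3 -c "
from h import *
print(rel([.4485,.3741,.031]))"
```

```text
t 49.45 [0.4483 0.3744 0.0515] psi 75.2 F [-0.0292 -0.0357 -0.6876] M [-0.0086  0.0005  0.0014] q [-0.6391  0.5824 -0.2142  1.9016  0.1883  0.6797 -1.2254] op 0.174
[-0.1863  0.2561 20.5255]
```

Emit:
apply_moves([
  {"xyz": [0,0,8],"spin": 0,"jaw": 8},
  {"xyz": [0,0,14],"spin": 0,"jaw": 8},
  {"xyz": [0,0,18],"spin": 0,"jaw": 8},
  {"xyz": [0,0,19.5],"spin": 0,"jaw": 8},
  {"xyz": [0,0,19.5],"spin": 0,"jaw": 8},
])

```text
t: 49.95
eef_pos: [0.4478, 0.3767, 0.0332]
ee_rot: [0.792, 0.611, 0.0, 0.0]
wrist_force: [0.1, -0.1, -0.8]
opening: 0.181
```

```bash
python3 st.py
```

```text
t 49.95 [0.4478 0.3767 0.0332] psi 75.3 F [ 0.1138 -0.1213 -0.8289] M [0.0115 0.0306 0.0056] q [-0.6471  0.6108 -0.208   1.9068  0.1987  0.6435 -1.2346] op 0.181
```

Emit:
apply_moves([
  {"xyz": [0,0,1],"spin": 0,"jaw": 8},
  {"xyz": [0,0,2],"spin": 0,"jaw": 8},
  {"xyz": [0,0,2.5],"spin": 0,"jaw": 8},
  {"xyz": [0,0,2.5],"spin": 0,"jaw": 8},
])

```text
t: 50.35
eef_pos: [0.4478, 0.3768, 0.0308]
ee_rot: [0.792, 0.611, 0.0, 0.0]
wrist_force: [-0.6, 0.8, 1.8]
opening: 0.177
```

```bash
python3 st.py
```

```text
t 50.35 [0.4478 0.3768 0.0308] psi 75.3 F [-0.5692  0.8462  1.7653] M [-0.0773  0.0623 -0.0261] q [-0.6481  0.6145 -0.207   1.9074  0.2001  0.6392 -1.2358] op 0.177
```

Emit:
apply_moves([
  {"xyz": [0,0,0],"spin": 0,"jaw": 22},
  {"xyz": [0,0,0],"spin": 0,"jaw": 32},
  {"xyz": [0,0,0],"spin": 0,"jaw": 34},
  {"xyz": [0,0,0],"spin": 0,"jaw": 34},
  {"xyz": [0,0,-10],"spin": 0,"jaw": 34},
  {"xyz": [0,0,-30],"spin": 0,"jaw": 34},
  {"xyz": [0,0,-70],"spin": 0,"jaw": 34},
  {"xyz": [0,0,-120],"spin": 0,"jaw": 45},
  {"xyz": [0,0,-160],"spin": 0,"jaw": 45},
  {"xyz": [0,0,-160],"spin": 0,"jaw": 45},
])

```text
t: 51.35
eef_pos: [0.4504, 0.3795, 0.1978]
ee_rot: [0.792, 0.611, 0.006, -0.001]
wrist_force: [0.2, 1.0, -0.2]
opening: 0.528
```

```bash
python3 st.py; python3 -c "
from h import *
print(rel([.5955,.0248,.104]))
shot('wrist','ae_wrist')
im=shot('side')[0]
cv2.imwrite('pics/ae_crop.png',cv2.resize(im[200:350,90:260,::-1],None,fx=4,fy=4,interpolation=3))"
```

```text
t 51.35 [0.4504 0.3795 0.1978] psi 75.3 F [ 0.1602  0.9688 -0.2185] M [ 0.027  -0.0058 -0.0152] q [-0.6062  0.3903 -0.2551  1.8068  0.1198  0.9474 -1.1687] op 0.528
[-307.1252  229.8336   92.1551]
```

View pics/ae_crop.png

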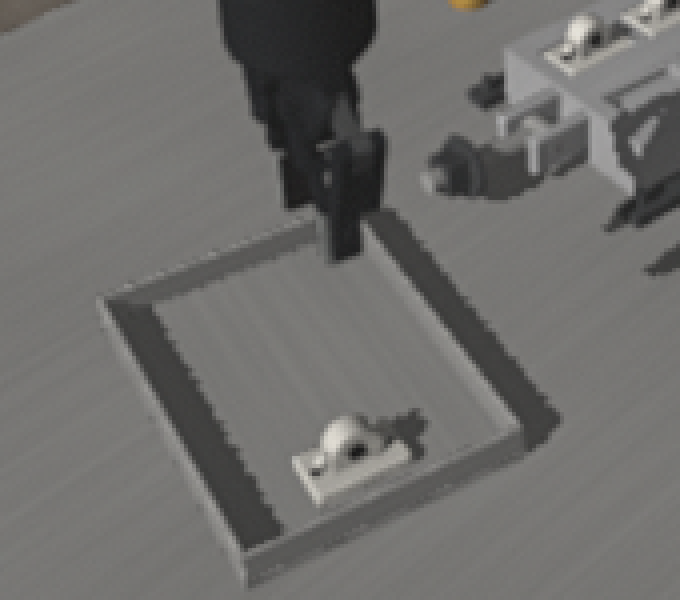

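Emit:
apply_moves([
  {"xyz": [-38,29,0],"spin": -2,"jaw": 45},
  {"xyz": [-76,57,0],"spin": -4,"jaw": 45},
  {"xyz": [-115,86,0],"spin": -6,"jaw": 45},
  {"xyz": [-153,115,0],"spin": -8.4,"jaw": 45},
  {"xyz": [-192,144,0],"spin": -8.4,"jaw": 45},
  {"xyz": [-230,172,10],"spin": -8.4,"jaw": 45},
  {"xyz": [-269,201,40],"spin": -8.4,"jaw": 45},
  {"xyz": [-307,230,75],"spin": -8.4,"jaw": 45},
  {"xyz": [-307,230,92],"spin": -8.4,"jaw": 45},
  {"xyz": [-307,230,92],"spin": -8.4,"jaw": 45},
  {"xyz": [-307,230,92],"spin": -8.4,"jaw": 45},
])

```text
t: 52.55
eef_pos: [0.5911, 0.0221, 0.0975]
ee_rot: [0.745, 0.667, -0.001, -0.001]
wrist_force: [0.2, 0.5, 0.4]
opening: 0.525
```

```bash
python3 st.py; python3 -c "
from h import *
print(rel([.5955,.0248,.066]))"
```

```text
t 52.55 [0.5911 0.0221 0.0975] psi 83.7 F [0.1802 0.5489 0.3892] M [ 0.0172 -0.0537 -0.0154] q [-0.0271  0.5194 -0.1505  1.8671  0.1062  0.766  -0.3446] op 0.525
[ 3.1493  4.2181 31.5139]
```

Emit:
apply_moves([
  {"xyz": [3,4,0],"spin": 0,"jaw": 45},
  {"xyz": [3,4,10],"spin": 0,"jaw": 45},
  {"xyz": [3,4,22],"spin": 0,"jaw": 45},
  {"xyz": [3,4,30],"spin": 0,"jaw": 45},
  {"xyz": [3,4,30],"spin": 0,"jaw": 45},
])

```text
t: 53.05
eef_pos: [0.5953, 0.024, 0.0669]
ee_rot: [0.745, 0.667, -0.001, -0.001]
wrist_force: [-0.9, -0.1, -1.4]
opening: 0.528
```

```bash
python3 st.py; python3 -c "
from h import *
print(rel([.5955,.0248,.066]))"
```

```text
t 53.05 [0.5953 0.024  0.0669] psi 83.7 F [-0.9206 -0.1043 -1.3516] M [0.0084 0.0244 0.045 ] q [-0.0362  0.5684 -0.1433  1.8712  0.1176  0.7131 -0.356 ] op 0.528
[0.8278 0.135  0.9443]
```

Emit:
apply_moves([
  {"xyz": [0.5,0,0],"spin": 0,"jaw": 8},
  {"xyz": [0.5,0,0],"spin": 0,"jaw": 8},
  {"xyz": [0.5,0,0],"spin": 0,"jaw": 8},
  {"xyz": [0.5,0,0],"spin": 0,"jaw": 8},
  {"xyz": [0.5,0,0],"spin": 0,"jaw": 8},
  {"xyz": [0.5,0,0],"spin": 0,"jaw": 8},
  {"xyz": [0.5,0,-3],"spin": 0,"jaw": 8},
  {"xyz": [0.5,0,-8],"spin": 0,"jaw": 8},
  {"xyz": [0.5,0,-14],"spin": 0,"jaw": 8},
  {"xyz": [0.5,0,-40],"spin": 0,"jaw": 8},
  {"xyz": [0.5,0,-80],"spin": 0,"jaw": 8},
  {"xyz": [0.5,0,-110],"spin": 0,"jaw": 8},
])

```text
t: 54.25
eef_pos: [0.5974, 0.0244, 0.1811]
ee_rot: [0.745, 0.667, 0.001, 0.001]
wrist_force: [0.5, -0.5, -0.1]
opening: 0.179
```

```bash
python3 st.py; python3 -c "
from h import *
print(rel([.52,.27,.20]))
shot('wrist','af_wrist')"
```

```text
t 54.25 [0.5974 0.0244 0.1811] psi 83.7 F [ 0.5305 -0.518  -0.0868] M [ 0.0023 -0.0237 -0.016 ] q [-0.0215  0.4201 -0.16    1.7982  0.0814  0.9275 -0.3266] op 0.179
[ 235.6408 -103.8768  -19.0357]
```

View pics/af_wrist.png

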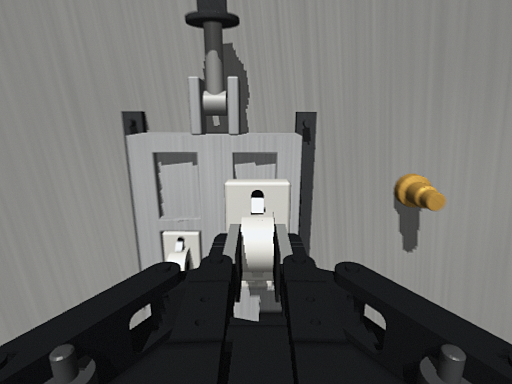

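Emit:
apply_moves([
  {"xyz": [45,-20,-19],"spin": 2,"jaw": 8},
  {"xyz": [90,-40,-19],"spin": 4,"jaw": 8},
  {"xyz": [135,-60,-19],"spin": 6,"jaw": 8},
  {"xyz": [180,-80,-19],"spin": 8.4,"jaw": 8},
  {"xyz": [220,-97,-19],"spin": 8.4,"jaw": 8},
  {"xyz": [235,-104,-19],"spin": 8.4,"jaw": 8},
  {"xyz": [235,-104,-19],"spin": 8.4,"jaw": 8},
])

```text
t: 55.0
eef_pos: [0.5176, 0.2734, 0.198]
ee_rot: [0.79, 0.613, 0.001, -0.001]
wrist_force: [-0.1, -0.6, -0.9]
opening: 0.175
```

```bash
python3 st.py; python3 tray.py ag_wrist; python3 -c "
from h import *
print(rel([.4968,.3614,.052]))"
```

```text
t 55.0 [0.5176 0.2734 0.198 ] psi 75.7 F [-0.1251 -0.5682 -0.8629] M [-0.0164 -0.0051 -0.0055] q [-0.4204  0.3864 -0.2179  1.8092  0.098   0.9551 -0.9298] op 0.175
4486 ((521.7606811523438, 355.93768310546875), (175.86695861816406, 240.6085968017578), 75.17997741699219) [0.5199 0.3785 0.0245]
[ 82.3477 -44.0862 145.8739]
```

View pics/ag_wrist.png

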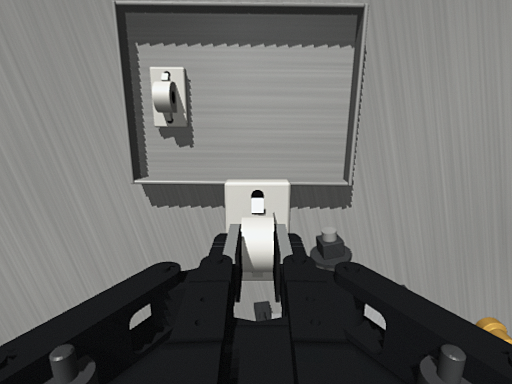

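```bash
python3 -c "
from h import *
print(rel([.5935,.3359,.045]))"
```

```text
[ 81.9352  55.9158 152.9136]
```

Emit:
apply_moves([
  {"xyz": [40,28,0],"spin": 0.4,"jaw": 8},
  {"xyz": [82,56,30],"spin": 0.4,"jaw": 8},
  {"xyz": [82,56,75],"spin": 0.4,"jaw": 8},
  {"xyz": [82,56,115],"spin": 0.4,"jaw": 8},
  {"xyz": [82,56,145],"spin": 0.4,"jaw": 8},
  {"xyz": [82,56,153],"spin": 0.4,"jaw": 8},
  {"xyz": [82,56,153],"spin": 0.4,"jaw": 8},
])

```text
t: 55.75
eef_pos: [0.5945, 0.3322, 0.0437]
ee_rot: [0.795, 0.607, -0.001, 0.0]
wrist_force: [-0.0, 0.3, -0.1]
opening: 0.179
```

```bash
python3 st.py; python3 -c "
from h import *
print(rel([.5935,.3359,.031]))"
```

```text
t 55.75 [0.5945 0.3322 0.0437] psi 74.8 F [-0.0237  0.2829 -0.0612] M [-0.0044 -0.0343  0.0043] q [-0.4803  0.711  -0.1753  1.6601  0.1627  0.7872 -0.995 ] op 0.179
[ 3.3336 -1.8891 12.6597]
```

Emit:
apply_moves([
  {"xyz": [2,-1,5],"spin": 0,"jaw": 8},
  {"xyz": [3,-1.5,9],"spin": 0,"jaw": 8},
  {"xyz": [3,-1.5,11.5],"spin": 0,"jaw": 8},
  {"xyz": [3,-1.5,13],"spin": 0,"jaw": 8},
  {"xyz": [3,-1.5,13],"spin": 0,"jaw": 8},
])

```text
t: 56.25
eef_pos: [0.5936, 0.338, 0.0321]
ee_rot: [0.794, 0.608, 0.0, 0.0]
wrist_force: [-0.3, 0.7, -0.1]
opening: 0.18
```

```bash
python3 st.py
```

```text
t 56.25 [0.5936 0.338  0.0321] psi 74.9 F [-0.2583  0.7014 -0.1338] M [ 0.1077 -0.06    0.0253] q [-0.4888  0.7279 -0.1739  1.6602  0.1666  0.7672 -1.003 ] op 0.18
```

Emit:
apply_moves([
  {"xyz": [0,0,1],"spin": 0,"jaw": 8},
  {"xyz": [0,0,2],"spin": 0,"jaw": 8},
  {"xyz": [0,0,2],"spin": 0,"jaw": 8},
])

```text
t: 56.55
eef_pos: [0.5936, 0.338, 0.032]
ee_rot: [0.794, 0.608, 0.0, 0.0]
wrist_force: [-5.6, -2.9, 15.6]
opening: 0.182
```

```bash
python3 st.py
```

```text
t 56.55 [0.5936 0.338  0.032 ] psi 74.9 F [-5.5845 -2.9127 15.5917] M [-0.6683  1.0826 -0.0343] q [-0.489   0.7281 -0.1737  1.66    0.1669  0.7673 -1.0035] op 0.182
```

Contact; relax 1 mm and release.

Emit:
apply_moves([
  {"xyz": [0,0,-1.5],"spin": 0,"jaw": 8},
  {"xyz": [0,0,-1.5],"spin": 0,"jaw": 22},
  {"xyz": [0,0,-1.5],"spin": 0,"jaw": 32},
  {"xyz": [0,0,-1.5],"spin": 0,"jaw": 34},
  {"xyz": [0,0,-1.5],"spin": 0,"jaw": 34},
  {"xyz": [0,0,-12],"spin": 0,"jaw": 34},
  {"xyz": [0,0,-32],"spin": 0,"jaw": 34},
  {"xyz": [0,0,-72],"spin": 0,"jaw": 34},
  {"xyz": [0,0,-120],"spin": 0,"jaw": 45},
  {"xyz": [0,0,-160],"spin": 0,"jaw": 45},
  {"xyz": [0,0,-160],"spin": 0,"jaw": 45},
])

```text
t: 57.65
eef_pos: [0.5967, 0.3401, 0.1978]
ee_rot: [0.794, 0.608, 0.006, 0.0]
wrist_force: [0.2, 0.5, 0.2]
opening: 0.526
```

```bash
python3 st.py; python3 -c "
from h import *
print(rel([.516,-.0423,.15]))
im=shot('side')[0]
cv2.imwrite('pics/ah_crop.png',cv2.resize(im[200:350,90:260,::-1],None,fx=4,fy=4,interpolation=3))"
```

```text
t 57.65 [0.5967 0.3401 0.1978] psi 74.9 F [0.1611 0.4508 0.181 ] M [ 0.0662 -0.0855  0.0199] q [-0.4708  0.5382 -0.1994  1.5654  0.119   1.0371 -0.966 ] op 0.526
[-390.6753   21.4296   44.3231]
```

View pics/ah_crop.png

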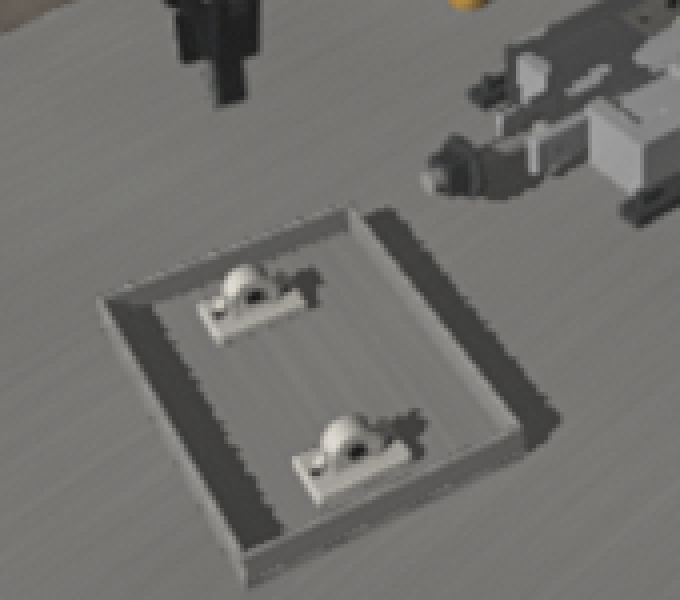

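Emit:
apply_moves([
  {"xyz": [-45,2,0],"spin": -2,"jaw": 45},
  {"xyz": [-90,5,0],"spin": -4,"jaw": 45},
  {"xyz": [-135,7,0],"spin": -6,"jaw": 45},
  {"xyz": [-180,10,0],"spin": -8.7,"jaw": 45},
  {"xyz": [-225,12,0],"spin": -8.7,"jaw": 45},
  {"xyz": [-270,15,0],"spin": -8.7,"jaw": 45},
  {"xyz": [-315,17,10],"spin": -8.7,"jaw": 45},
  {"xyz": [-355,20,20],"spin": -8.7,"jaw": 45},
  {"xyz": [-380,21,35],"spin": -8.7,"jaw": 45},
  {"xyz": [-390.7,21.4,44],"spin": -8.7,"jaw": 45},
  {"xyz": [-390.7,21.4,44],"spin": -8.7,"jaw": 45},
  {"xyz": [-390.7,21.4,44],"spin": -8.7,"jaw": 45},
])

```text
t: 58.9
eef_pos: [0.5126, -0.0433, 0.1456]
ee_rot: [0.745, 0.667, 0.0, -0.0]
wrist_force: [0.4, 0.2, 0.4]
opening: 0.526
```

```bash
python3 st.py; python3 -c "
from h import *
print(rel([.516,-.0423,.067]))
shot('wrist','ai_wrist')"
```

```text
t 58.9 [ 0.5126 -0.0433  0.1456] psi 83.7 F [0.3933 0.1707 0.44  ] M [ 0.0057 -0.0426  0.0152] q [ 0.096   0.3433 -0.1592  2.0179  0.0741  0.7859 -0.2166] op 0.526
[ 1.334   3.2439 78.5857]
```

View pics/ai_wrist.png

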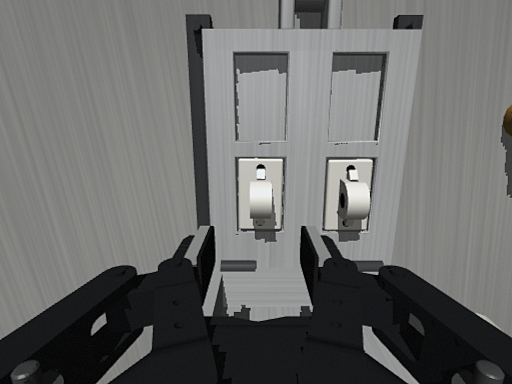

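Emit:
apply_moves([
  {"xyz": [1.3,3.2,20],"spin": 0,"jaw": 45},
  {"xyz": [1.3,3.2,45],"spin": 0,"jaw": 45},
  {"xyz": [1.3,3.2,65],"spin": 0,"jaw": 45},
  {"xyz": [1.3,3.2,76],"spin": 0,"jaw": 45},
  {"xyz": [1.3,3.2,78],"spin": 0,"jaw": 45},
  {"xyz": [1.3,3.2,78],"spin": 0,"jaw": 45},
])

```text
t: 59.55
eef_pos: [0.5162, -0.0433, 0.068]
ee_rot: [0.745, 0.667, 0.0, 0.0]
wrist_force: [0.6, -0.1, 0.5]
opening: 0.525
```

```bash
python3 st.py; python3 -c "
from h import *
print(rel([.516,-.0423,.067]))"
```

```text
t 59.55 [ 0.5162 -0.0433  0.068 ] psi 83.7 F [ 0.5903 -0.0637  0.5039] M [-0.037   0.0224 -0.0327] q [ 0.0785  0.4695 -0.1421  2.0577  0.1099  0.6208 -0.2485] op 0.525
[ 0.9501 -0.2698  1.0112]
```

Emit:
apply_moves([
  {"xyz": [0.8,0,0.5],"spin": 0,"jaw": 8},
  {"xyz": [0.8,0,0.5],"spin": 0,"jaw": 8},
  {"xyz": [0.8,0,0.5],"spin": 0,"jaw": 8},
  {"xyz": [0.8,0,0.5],"spin": 0,"jaw": 8},
  {"xyz": [0.8,0,0.5],"spin": 0,"jaw": 8},
  {"xyz": [0.8,0,0.5],"spin": 0,"jaw": 8},
  {"xyz": [0.8,0,-3],"spin": 0,"jaw": 8},
  {"xyz": [0.8,0,-8],"spin": 0,"jaw": 8},
  {"xyz": [0.8,0,-14],"spin": 0,"jaw": 8},
  {"xyz": [0.8,0,-40],"spin": 0,"jaw": 8},
  {"xyz": [0.8,0,-80],"spin": 0,"jaw": 8},
  {"xyz": [0.8,0,-110],"spin": 0,"jaw": 8},
])

```text
t: 60.75
eef_pos: [0.5159, -0.0433, 0.1798]
ee_rot: [0.746, 0.666, 0.0, 0.0]
wrist_force: [1.2, 0.1, 0.0]
opening: 0.174
```

```bash
python3 st.py; python3 -c "
from h import *
print(rel([.52,.27,.20]))"
```

```text
t 60.75 [ 0.5159 -0.0433  0.1798] psi 83.6 F [1.18   0.1496 0.0334] M [-0.0061 -0.0409 -0.0546] q [ 0.0999  0.3005 -0.1627  1.983   0.0632  0.8618 -0.2086] op 0.174
[311.8175 -30.8804 -20.1619]
```

Emit:
apply_moves([
  {"xyz": [45,-4,-20],"spin": 2,"jaw": 8},
  {"xyz": [90,-9,-20],"spin": 4,"jaw": 8},
  {"xyz": [135,-13,-20],"spin": 6,"jaw": 8},
  {"xyz": [180,-18,-20],"spin": 8.4,"jaw": 8},
  {"xyz": [225,-22,-20],"spin": 8.4,"jaw": 8},
  {"xyz": [270,-27,-20],"spin": 8.4,"jaw": 8},
  {"xyz": [300,-30,-20],"spin": 8.4,"jaw": 8},
  {"xyz": [312,-31,-20],"spin": 8.4,"jaw": 8},
  {"xyz": [312,-31,-20],"spin": 8.4,"jaw": 8},
])

```text
t: 61.65
eef_pos: [0.5192, 0.2718, 0.1977]
ee_rot: [0.791, 0.611, 0.0, -0.0]
wrist_force: [-0.0, 0.1, -0.4]
opening: 0.177
```

```bash
python3 st.py; python3 tray.py aj_wrist; python3 -c "
from h import *
print(rel([.5452,.3486,.045]))"
```

```text
t 61.65 [0.5192 0.2718 0.1977] psi 75.4 F [-0.0168  0.1118 -0.4474] M [-0.0508 -0.0123  0.018 ] q [-0.3876  0.3917 -0.2561  1.805   0.1177  0.9596 -0.9483] op 0.177
3330 ((531.0468139648438, 360.1622619628906), (162.531982421875, 240.59539794921875), 75.22652435302734) [0.5231 0.3433 0.0245]
[ 83.1406   4.4975 152.4532]
```

View pics/aj_wrist.png

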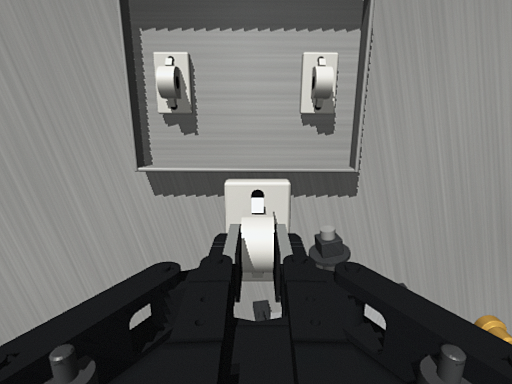

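```bash
cat > webs.py <<'E'
from h import *
import sys
p,R,s=tool()
im,d,C,K,o,Rc=shot('wrist',sys.argv[1])
m=((d>0)&(C[...,2]>.026)&(C[...,2]<.045)&(C[...,1]>.25)&(C[...,0]>.36)&(C[...,0]<.72)).astype(np.uint8)
n,l,st,c=cv2.connectedComponentsWithStats(m)
for i in range(1,n):
    if st[i,4]>80:
        P=C[l==i]; print(st[i],P.mean(0),P[:,2].max(),cv2.minAreaRect((P[:,:2]*1000).astype(np.float32)))
E
python3 webs.py ak_wrist; python3 -c "
from h import *
print(rel([.556,.3591,.045]))"
```

```text
[155  63  22  33 623] [0.4609 0.3869 0.035 ] 0.04027468509863008 ((460.2281188964844, 388.03570556640625), (29.493974685668945, 17.035160064697266), 75.58952331542969)
[312  63  20  33 600] [0.6049 0.3494 0.0351] 0.040245089101701326 ((605.6630249023438, 349.5810241699219), (29.471559524536133, 16.33456802368164), 74.4222183227539)
[ 97.3448  11.4035 152.3171]
```

Emit:
apply_moves([
  {"xyz": [45,6,0],"spin": 0,"jaw": 8},
  {"xyz": [85,11,20],"spin": 0,"jaw": 8},
  {"xyz": [99,11.5,60],"spin": 0,"jaw": 8},
  {"xyz": [99,11.5,105],"spin": 0,"jaw": 8},
  {"xyz": [99,11.5,140],"spin": 0,"jaw": 8},
  {"xyz": [99,11.5,152],"spin": 0,"jaw": 8},
  {"xyz": [99,11.5,152],"spin": 0,"jaw": 8},
])

```text
t: 62.45
eef_pos: [0.556, 0.3602, 0.0441]
ee_rot: [0.793, 0.609, -0.002, 0.0]
wrist_force: [0.3, -0.6, -1.0]
opening: 0.177
```

```bash
python3 st.py; python3 -c "
from h import *
print(rel([.5566,.361,.032]))"
```

```text
t 62.45 [0.556  0.3602 0.0441] psi 75.1 F [ 0.325  -0.6207 -1.0018] M [ 0.0073 -0.0594 -0.0491] q [-0.5136  0.6911 -0.2206  1.7054  0.2027  0.7714 -1.0922] op 0.177
[ 1.0072  0.4261 12.1091]
```

Emit:
apply_moves([
  {"xyz": [0.5,0.3,5],"spin": 0,"jaw": 8},
  {"xyz": [0.5,0.3,9],"spin": 0,"jaw": 8},
  {"xyz": [0.5,0.3,11],"spin": 0,"jaw": 8},
  {"xyz": [0.5,0.3,12.5],"spin": 0,"jaw": 8},
  {"xyz": [0.5,0.3,12.5],"spin": 0,"jaw": 8},
])

```text
t: 62.95
eef_pos: [0.5566, 0.3636, 0.0335]
ee_rot: [0.792, 0.61, 0.0, 0.0]
wrist_force: [-0.9, -0.3, -0.2]
opening: 0.176
```

```bash
python3 st.py
```

```text
t 62.95 [0.5566 0.3636 0.0335] psi 75.2 F [-0.9068 -0.2973 -0.1636] M [ 0.0119 -0.0268 -0.0689] q [-0.5184  0.7069 -0.2185  1.7057  0.2078  0.7513 -1.0967] op 0.176
```

Emit:
apply_moves([
  {"xyz": [0,0,1],"spin": 0,"jaw": 8},
  {"xyz": [0,0,1.5],"spin": 0,"jaw": 8},
  {"xyz": [0,0,1.5],"spin": 0,"jaw": 8},
])

```text
t: 63.25
eef_pos: [0.5565, 0.3634, 0.0316]
ee_rot: [0.792, 0.61, -0.0, -0.0]
wrist_force: [1.0, -0.2, 0.5]
opening: 0.178
```

```bash
python3 st.py
```

```text
t 63.25 [0.5565 0.3634 0.0316] psi 75.2 F [ 0.9791 -0.2367  0.4592] M [-0.0349  0.0087 -0.0194] q [-0.5187  0.7094 -0.218   1.7061  0.2084  0.7488 -1.0972] op 0.178
```

Emit:
apply_moves([
  {"xyz": [0,0,0.8],"spin": 0,"jaw": 8},
  {"xyz": [0,0,0.8],"spin": 0,"jaw": 8},
])

```text
t: 63.45
eef_pos: [0.5566, 0.3635, 0.0312]
ee_rot: [0.792, 0.61, 0.0, 0.0]
wrist_force: [-1.7, -0.5, 4.0]
opening: 0.177
```

Emit:
apply_moves([
  {"xyz": [0,0,0],"spin": 0,"jaw": 22},
  {"xyz": [0,0,0],"spin": 0,"jaw": 32},
  {"xyz": [0,0,0],"spin": 0,"jaw": 34},
  {"xyz": [0,0,0],"spin": 0,"jaw": 34},
  {"xyz": [0,0,-12],"spin": 0,"jaw": 34},
  {"xyz": [0,0,-32],"spin": 0,"jaw": 34},
  {"xyz": [0,0,-72],"spin": 0,"jaw": 34},
  {"xyz": [0,0,-120],"spin": 0,"jaw": 45},
  {"xyz": [0,0,-160],"spin": 0,"jaw": 45},
  {"xyz": [0,0,-160],"spin": 0,"jaw": 45},
])

```text
t: 64.45
eef_pos: [0.5596, 0.366, 0.199]
ee_rot: [0.792, 0.61, 0.006, 0.0]
wrist_force: [-0.4, 0.4, -0.2]
opening: 0.529
```

```bash
python3 st.py; python3 -c "
from h import *
print(rel([.5872,-.0507,.15]))
im=shot('side')[0]
cv2.imwrite('pics/al_crop.png',cv2.resize(im[200:350,90:260,::-1],None,fx=4,fy=4,interpolation=3))"
```

```text
t 64.45 [0.5596 0.366  0.199 ] psi 75.2 F [-0.3546  0.3741 -0.1925] M [-0.0016 -0.0485  0.0124] q [-0.4919  0.5133 -0.2547  1.6093  0.1463  1.0251 -1.0482] op 0.529
[-396.24    132.9169   46.1026]
```

View pics/al_crop.png

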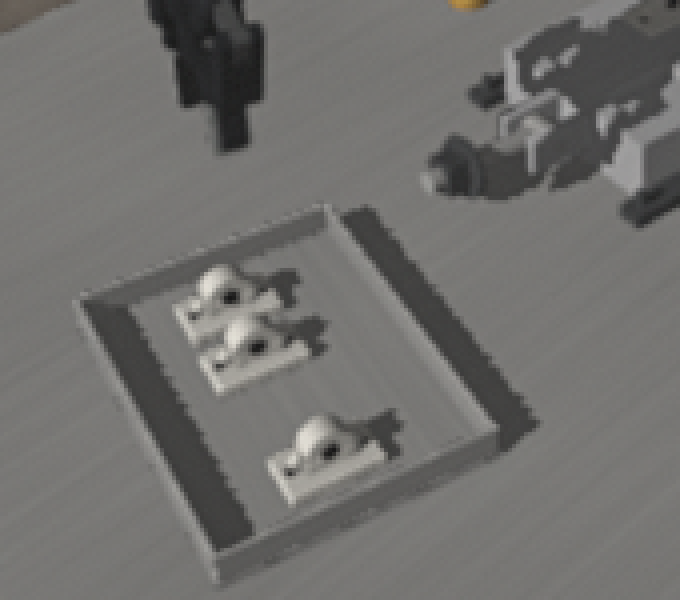

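Emit:
apply_moves([
  {"xyz": [-44,15,0],"spin": -2,"jaw": 45},
  {"xyz": [-88,30,0],"spin": -4,"jaw": 45},
  {"xyz": [-132,44,0],"spin": -6,"jaw": 45},
  {"xyz": [-176,59,0],"spin": -8.4,"jaw": 45},
  {"xyz": [-220,74,0],"spin": -8.4,"jaw": 45},
  {"xyz": [-264,89,0],"spin": -8.4,"jaw": 45},
  {"xyz": [-308,103,10],"spin": -8.4,"jaw": 45},
  {"xyz": [-350,117,20],"spin": -8.4,"jaw": 45},
  {"xyz": [-380,127,35],"spin": -8.4,"jaw": 45},
  {"xyz": [-396,133,46],"spin": -8.4,"jaw": 45},
  {"xyz": [-396,133,46],"spin": -8.4,"jaw": 45},
  {"xyz": [-396,133,46],"spin": -8.4,"jaw": 45},
])

```text
t: 65.7
eef_pos: [0.5837, -0.0515, 0.1444]
ee_rot: [0.745, 0.667, 0.0, -0.001]
wrist_force: [0.4, -0.4, 0.5]
opening: 0.527
```

```bash
python3 st.py; python3 -c "
from h import *
print(rel([.5872,-.0507,.067]))"
```

```text
t 65.7 [ 0.5837 -0.0515  0.1444] psi 83.7 F [ 0.3657 -0.3514  0.4762] M [ 0.0714 -0.0517 -0.0512] q [ 0.1354  0.4511 -0.1972  1.8506  0.1119  0.8517 -0.2268] op 0.527
[ 1.128   3.4632 77.382 ]
```

Emit:
apply_moves([
  {"xyz": [1.1,3.5,20],"spin": 0,"jaw": 45},
  {"xyz": [1.1,3.5,45],"spin": 0,"jaw": 45},
  {"xyz": [1.1,3.5,65],"spin": 0,"jaw": 45},
  {"xyz": [1.1,3.5,75],"spin": 0,"jaw": 45},
  {"xyz": [1.1,3.5,77],"spin": 0,"jaw": 45},
  {"xyz": [1.1,3.5,77],"spin": 0,"jaw": 45},
])

```text
t: 66.3
eef_pos: [0.588, -0.0515, 0.0684]
ee_rot: [0.745, 0.667, 0.0, 0.0]
wrist_force: [0.5, -0.4, -0.1]
opening: 0.531
```

```bash
python3 st.py; python3 -c "
from h import *
print(rel([.5872,-.0507,.067]))"
```

```text
t 66.3 [ 0.588  -0.0515  0.0684] psi 83.7 F [ 0.4858 -0.4064 -0.0758] M [-0.041   0.0004 -0.0252] q [ 0.1187  0.5603 -0.1791  1.8848  0.1454  0.7082 -0.2543] op 0.531
[ 0.6964 -0.9048  1.3798]
```

Emit:
apply_moves([
  {"xyz": [0.6,-0.7,1],"spin": 0,"jaw": 8},
  {"xyz": [0.6,-0.7,1],"spin": 0,"jaw": 8},
  {"xyz": [0.6,-0.7,1],"spin": 0,"jaw": 8},
  {"xyz": [0.6,-0.7,1],"spin": 0,"jaw": 8},
  {"xyz": [0.6,-0.7,1],"spin": 0,"jaw": 8},
  {"xyz": [0.6,-0.7,1],"spin": 0,"jaw": 8},
  {"xyz": [0.6,-0.7,-3],"spin": 0,"jaw": 8},
  {"xyz": [0.6,-0.7,-8],"spin": 0,"jaw": 8},
  {"xyz": [0.6,-0.7,-14],"spin": 0,"jaw": 8},
  {"xyz": [0.6,-0.7,-40],"spin": 0,"jaw": 8},
  {"xyz": [0.6,-0.7,-80],"spin": 0,"jaw": 8},
  {"xyz": [0.6,-0.7,-110],"spin": 0,"jaw": 8},
])

```text
t: 67.5
eef_pos: [0.5872, -0.0521, 0.18]
ee_rot: [0.746, 0.667, 0.0, 0.0]
wrist_force: [0.5, -1.0, -0.8]
opening: 0.174
```

```bash
python3 st.py; python3 -c "
from h import *
print(rel([.50,.28,.20]))"
```

```text
t 67.5 [ 0.5872 -0.0521  0.18  ] psi 83.6 F [ 0.4594 -0.9696 -0.7701] M [-0.0375 -0.0673  0.0179] q [ 0.1393  0.4119 -0.201   1.8161  0.1005  0.9223 -0.2178] op 0.174
[ 320.2806 -123.6674  -20.0525]
```

Emit:
apply_moves([
  {"xyz": [43,-17,-20],"spin": 2,"jaw": 8},
  {"xyz": [86,-33,-20],"spin": 4,"jaw": 8},
  {"xyz": [129,-50,-20],"spin": 6,"jaw": 8},
  {"xyz": [172,-66,-20],"spin": 8.4,"jaw": 8},
  {"xyz": [215,-83,-20],"spin": 8.4,"jaw": 8},
  {"xyz": [258,-100,-20],"spin": 8.4,"jaw": 8},
  {"xyz": [295,-114,-20],"spin": 8.4,"jaw": 8},
  {"xyz": [320,-124,-20],"spin": 8.4,"jaw": 8},
  {"xyz": [320,-124,-20],"spin": 8.4,"jaw": 8},
  {"xyz": [320,-124,-20],"spin": 8.4,"jaw": 8},
])

```text
t: 68.5
eef_pos: [0.4991, 0.2799, 0.1979]
ee_rot: [0.792, 0.611, -0.0, 0.0]
wrist_force: [1.0, -0.7, -0.8]
opening: 0.174
```

```bash
python3 st.py; python3 webs.py am_wrist; python3 -c "
from h import *
print(rel([.5082,.374,.045]))"
```

```text
t 68.5 [0.4991 0.2799 0.1979] psi 75.3 F [ 1.027  -0.6994 -0.7663] M [-0.0109 -0.031  -0.0796] q [-0.3842  0.3741 -0.2967  1.8346  0.132   0.9523 -0.9954] op 0.174
[284  66  19  32 570] [0.5574 0.3644 0.0354] 0.04018740513745661 ((557.861083984375, 364.84747314453125), (28.52046775817871, 16.24690055847168), 75.38695526123047)
[179  69  21  32 600] [0.4606 0.3872 0.0351] 0.03995108506097522 ((460.0728759765625, 387.8089294433594), (28.84467124938965, 16.576236724853516), 75.89903259277344)
[334  69  22  32 610] [0.6048 0.3494 0.0351] 0.040283236303297165 ((605.6846923828125, 349.423095703125), (28.80758285522461, 16.6895694732666), 74.29431915283203)
[ 94.4724 -16.2072 152.7534]
```

View pics/am_wrist.png

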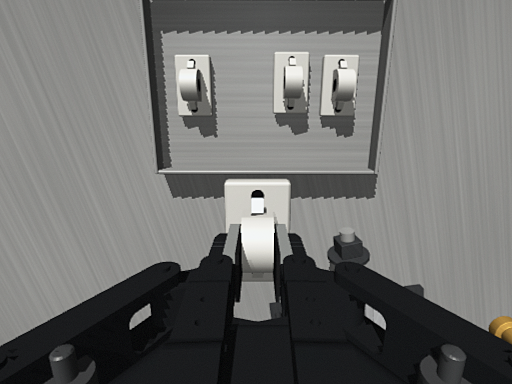

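Emit:
apply_moves([
  {"xyz": [45,-8,0],"spin": 0,"jaw": 8},
  {"xyz": [85,-16,20],"spin": 0,"jaw": 8},
  {"xyz": [94,-16.2,60],"spin": 0,"jaw": 8},
  {"xyz": [94,-16.2,105],"spin": 0,"jaw": 8},
  {"xyz": [94,-16.2,140],"spin": 0,"jaw": 8},
  {"xyz": [94,-16.2,150],"spin": 0,"jaw": 8},
  {"xyz": [94,-16.2,150],"spin": 0,"jaw": 8},
])

```text
t: 69.25
eef_pos: [0.5078, 0.3727, 0.0466]
ee_rot: [0.793, 0.609, -0.002, 0.0]
wrist_force: [0.9, 0.3, -0.0]
opening: 0.178
```

```bash
python3 st.py; python3 -c "
from h import *
print(rel([.5084,.375,.032]))"
```

```text
t 69.25 [0.5078 0.3727 0.0466] psi 75.1 F [ 0.9285  0.2893 -0.0397] M [ 0.0296 -0.0199  0.0379] q [-0.541   0.6507 -0.2619  1.7866  0.236   0.7381 -1.188 ] op 0.178
[ 2.3785 -0.0108 14.6416]
```

Emit:
apply_moves([
  {"xyz": [1,0,6],"spin": 0,"jaw": 8},
  {"xyz": [1,0,11],"spin": 0,"jaw": 8},
  {"xyz": [1,0,14],"spin": 0,"jaw": 8},
  {"xyz": [1,0,15.5],"spin": 0,"jaw": 8},
  {"xyz": [1,0,15.5],"spin": 0,"jaw": 8},
])

```text
t: 69.75
eef_pos: [0.508, 0.3758, 0.0326]
ee_rot: [0.792, 0.61, 0.0, 0.0]
wrist_force: [0.5, 0.4, -0.4]
opening: 0.177
```

```bash
python3 st.py
```

```text
t 69.75 [0.508  0.3758 0.0326] psi 75.2 F [ 0.5409  0.4128 -0.442 ] M [-0.0049 -0.0003  0.0484] q [-0.5483  0.6718 -0.2567  1.7884  0.2444  0.7121 -1.1958] op 0.177
```

Emit:
apply_moves([
  {"xyz": [0,0,0.8],"spin": 0,"jaw": 8},
  {"xyz": [0,0,1.3],"spin": 0,"jaw": 8},
  {"xyz": [0,0,1.3],"spin": 0,"jaw": 8},
])

```text
t: 70.05
eef_pos: [0.5079, 0.3758, 0.031]
ee_rot: [0.792, 0.61, -0.0, 0.0]
wrist_force: [-0.0, -0.9, 0.1]
opening: 0.177
```

```bash
python3 st.py
```

```text
t 70.05 [0.5079 0.3758 0.031 ] psi 75.2 F [-0.0316 -0.8595  0.1403] M [-0.0256 -0.0094 -0.0026] q [-0.5487  0.674  -0.2562  1.7888  0.2452  0.7098 -1.1964] op 0.177
```

Emit:
apply_moves([
  {"xyz": [0,0,0.8],"spin": 0,"jaw": 8},
  {"xyz": [0,0,0.8],"spin": 0,"jaw": 8},
])

```text
t: 70.25
eef_pos: [0.508, 0.3759, 0.0309]
ee_rot: [0.792, 0.61, 0.0, 0.0]
wrist_force: [-2.5, -1.9, 4.6]
opening: 0.18
```

Emit:
apply_moves([
  {"xyz": [0,0,0],"spin": 0,"jaw": 22},
  {"xyz": [0,0,0],"spin": 0,"jaw": 30},
  {"xyz": [0,0,0],"spin": 0,"jaw": 32},
  {"xyz": [0,0,0],"spin": 0,"jaw": 32},
  {"xyz": [0,0,-12],"spin": 0,"jaw": 32},
  {"xyz": [0,0,-32],"spin": 0,"jaw": 32},
  {"xyz": [0,0,-72],"spin": 0,"jaw": 32},
  {"xyz": [-40,0,-120],"spin": 0,"jaw": 45},
  {"xyz": [-85,0,-165],"spin": 0,"jaw": 45},
  {"xyz": [-130,0,-210],"spin": 0,"jaw": 45},
  {"xyz": [-130,0,-220],"spin": 0,"jaw": 45},
  {"xyz": [-130,0,-220],"spin": 0,"jaw": 45},
])

```text
t: 71.45
eef_pos: [0.477, 0.2475, 0.2565]
ee_rot: [0.794, 0.608, 0.004, 0.002]
wrist_force: [1.7, 0.1, 0.8]
opening: 0.527
```

```bash
python3 st.py; python3 webs.py an_wrist
python3 - <<'E'
from h import *
im,d,C,K,o,Rc=shot("side","an_side")
for lab in ["mat","wrench_head","tray"]:
    r=spotter.trace("side",lab)
    for x in r[:1]:
        m=x["pixels"]&(d>0); P=C[m]; print(lab,x["p"],m.sum(),np.percentile(P,[3,50,97],axis=0).round(3).tolist(),cv2.minAreaRect((P[:,:2]*1000).astype(np.float32)))
im,d,C,K,o,Rc=shot("scene","an_scene")
for l in ["bolt","lid","agent","coupling"]:
    print(l,[(np.round(x["point"],3),round(x["p"],2)) for x in spotter.look_for("scene",l)[:1]])
E
```

```text
t 71.45 [0.477  0.2475 0.2565] psi 74.9 F [1.6503 0.1264 0.8317] M [ 0.055  -0.1099 -0.005 ] q [-0.328   0.2521 -0.3173  1.8575  0.0944  1.0374 -0.9466] op 0.527
[246  41  15  28 398] [0.509  0.3757 0.0355] 0.04022086693477367 ((509.61529541015625, 376.49371337890625), (28.019773483276367, 16.025375366210938), 74.34442901611328)
[290  40  16  29 423] [0.5574 0.3638 0.0354] 0.04057930199908194 ((557.9765014648438, 364.4378356933594), (29.232738494873047, 16.28727149963379), 74.94039916992188)
[200  43  17  29 431] [0.4603 0.3866 0.0353] 0.04004295683178505 ((460.0181884765625, 387.51776123046875), (29.362173080444336, 16.549388885498047), 75.66841125488281)
[332  42  19  29 455] [0.6047 0.3487 0.0351] 0.04022574848460958 ((605.9608154296875, 349.5869140625), (29.84242820739746, 16.93274688720703), 75.07527160644531)
mat 0.58 2131 [[0.345, -0.546, -0.0], [0.483, -0.404, 0.003], [0.636, -0.273, 0.007]] ((498.44171142578125, -423.43255615234375), (176.28240966796875, 361.1800842285156), 49.12998580932617)
wrench_head 0.7 357 [[0.4, -0.483, 0.004], [0.45, -0.376, 0.017], [0.578, -0.33, 0.022]] ((498.4000549316406, -413.77960205078125), (50.564205169677734, 246.75360107421875), 50.30746841430664)
tray 0.69 4559 [[0.403, 0.269, 0.0], [0.521, 0.373, 0.004], [0.655, 0.467, 0.026]] ((543.9005126953125, 358.5025329589844), (185.3760528564453, 276.1063537597656), 74.58447265625)
bolt [(array([0.575, 0.17 , 0.04 ]), 0.79)]
lid [(array([ 0.544, -0.125,  0.164]), 0.87)]
agent [(array([ 0.734, -0.227,  0.07 ]), 0.86)]
coupling [(array([ 0.767, -0.001,  0.018]), 0.53)]
```

View pics/an_side.png

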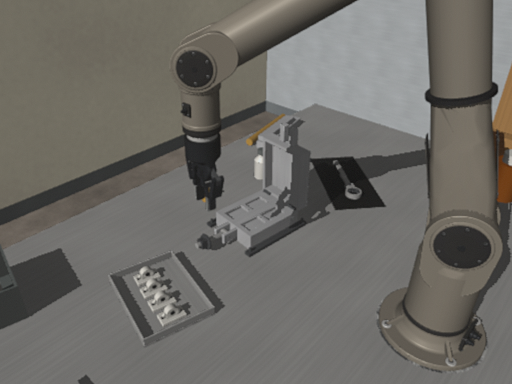

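View pics/an_scene.png

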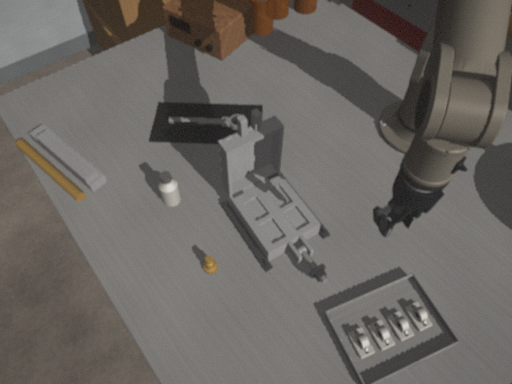

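View pics/an_wrist.png

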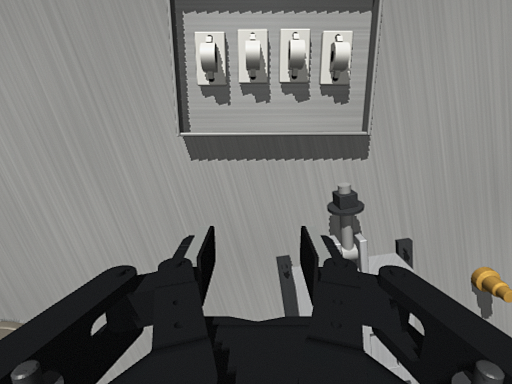

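Run:
```python
from h import *
im,d,C,K,o,Rc=shot("scene")
m=spotter.trace("scene","lid")[0]["pixels"]&(d>0)&(C[...,0]>.48)&(C[...,0]<.62)&(C[...,2]>.06)&(C[...,1]<-.05)
P=C[m]; dd=(P[:,:2]-[.5442,-.1114])@[.112,.994]
print(len(P),P[:,2].max())
for z in np.arange(.06,.3,.03):
    s=(P[:,2]>=z)&(P[:,2]<z+.03)
    if s.sum()>5: print(round(z,2),s.sum(),np.percentile(dd[s],[5,50,95]).round(4))
w=spotter.trace("scene","wrench_head")[0]; P=C[w["pixels"]&(d>0)&(C[...,2]<.05)]; print(w["p"],np.percentile(P[:,2],[50,95]),cv2.minAreaRect((P[:,:2]*1000).astype(np.float32)))
```

```text
2730 0.29277156736325105
0.06 448 [-0.0328 -0.03    0.0007]
0.09 297 [-0.032  -0.0303  0.0009]
0.12 317 [-0.0314 -0.0295  0.0021]
0.15 345 [-0.0303 -0.0285  0.0028]
0.18 69 [-0.0742 -0.0273  0.0048]
0.21 823 [-0.0307 -0.0072  0.0058]
0.24 214 [-0.0321 -0.0148 -0.0126]
0.27 217 [-0.0308 -0.0179 -0.0124]
0.86 [0.0169 0.021 ] ((504.0171813964844, -427.5896301269531), (46.435646057128906, 206.45559692382812), 45.510562896728516)
```

Lid upright (~1.55 rad). The wrench is flat on the mat and the robot is clear, so I'm handing in.

```bash
python3 -c "
from plant import bot
print(bot.hand_in()); print(bot.read_state()['t'])"
```

```text
the job is handed in; nothing more can be done
None
the job is handed in; nothing more can be done
```

I handed the job in at about 72 s. I backed the nut off with the ratchet wrench and put the wrench back on the mat. Then I swung the bolt down, opened the lid, and set all four brackets on their feet in a row in the tray.

**Last checks, from the camera images:**
- **Nut:** it took four full strokes and one short one. It rose about 4.9 mm, which works out to roughly 7.5 rad.
- **Bolt and lid:** the bolt lies down. The lid stands upright, estimated at about 1.55 rad.
- **Brackets:** all four webs are visible in the tray at an even height (top 40 mm), about 49 mm apart and well inside the walls.
- **Wrench:** it lies flat on the mat (95 % of its visible points at or below 21 mm), turned end for end compared with the start.
- **Bottle and coupling:** they are where they stood at the start, within the detector's accuracy.
- **Robot:** it was touching nothing at hand-in.

**What went differently than planned:**
- **Tray:** it was shifted about 15 mm partway through. I re-measured it before placing the last two brackets.
- **Lid:** opening it by the bar, the tool was pushed up with about 22 N near 60°, probably by the lid's lug against the gripper. I went back to 50°, let go and pushed the lid the rest of the way with closed fingers.

The detectors' outline of the tray was rough in the last side view, and their mat outline came out slightly too large. I relied on the depth measurements and the pictures for those two.

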